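# Load the cup air-rinser, refit the hold-down bar and blow

## Robot

A 6-joint arm with a two-finger parallel gripper is mounted at the origin on the work surface. World frame = base frame: x ahead of the robot, y to its left, z up, the work surface at z = 0. Lengths are in m, angles in rad, forces in N, time in s.
With the tool pointing down it reaches from about 0.375 to 0.9 m from the base axis. Payload 3.1 kg.
Tool frame: the origin (TCP) lies midway between the tips of the shut fingers; the grasp point (between the pads) lies robot.tcp_to_grasp behind it (robot.tcp_to_grasp is the distance from the TCP to the grasp point, in m); z points along the fingers, y is the direction in which the jaws open and shut (so a half turn about z gives the same grasp; the last joint's range is limited). The gripper opens to 87 mm and grips with 3 to 60 N. Pads are 19 mm wide; open, the fingers measure 117 mm over their backs; the gripper's body (75 mm by 190 mm) begins 51 mm behind the grasp point.
Start: joints at [-1.476, 0.527, 1.433, -0, 1.181, -0.178], TCP at [0.169, -0.602, 0.223] pointing down, gripper open.
Joint ranges: [-3.08, 3.08], [-0.75, 2.2], [0.22, 2.44], [-1.43, 4.57], [0, 2.65], [-2.85, 2.85]. Speed limits (rad/s): [2.79, 2.79, 3.14, 3.14, 3.14, 3.14].

## Interface

Orientations are given as a unit quaternion [x, y, z, w].
In Python, from rig import robot, cams, nets gives the robot as it stands. The module is installed in compiled form; this text tells all that it offers.
- The arm moves only by the tool play_rows, never from a script. Its argument "commands" is a list of rows, each an object of numbers: "x", "y", "z": the shift along the tool's x, y, z in mm; "spin": the turn about the tool's z in rad. In form: [{"x": .., "y": .., "z": .., "spin": ..}, ...]. A call has 1 to 8 rows; each row shifts and turns the pose as measured when the row begins, along the tool's axes as they then stand; what a row does not reach is not made up. A row lasts 1/10 s, in which the tool goes at most 50 mm and 8.59 degrees, less where a joint would pass 70% of its speed; a pose out of reach is approached as far as the arm can. A call is refused whole if a number of a shift passes 50 or a number of a turn 0.15, either way. A call with a gripper value outside its range is refused whole. "grip" is the opening, from 0 (shut) to 1 (fully open), set as the call begins (left out, the last holds). The fingers move at their own pace and stop on an object; "newtons" is the grip in N (left out, the last holds). Time passes only in rows, so rows that do not move let the fingers close. It gives the time, the measured TCP pose, the force and the opening at its end, in the units of the state.
- robot.get_obs(): the state, without advancing time (a new reading comes with each control period).
- cams.camera(name): name is "scene" or "top" or "wrist"; returns a dict with "img" (480x640x3 uint8, red, green, blue), "fx", "fy", "cx", "cy" (pixels), "world_to_cam" (4x4, takes a point from world to camera coordinates); the wrist camera has in their place "mount" (4x4, takes a point from camera to tool coordinates, whose origin is the TCP and whose axes are the flange's). Camera axes: x right, y up, looking along -z (the intrinsics and any distortion apply to the point x, -y, -z); pixel columns grow to the right and rows downward; lengths in m; the calibration is good to about 2 mm. A picture is of the moment at which its call begins: read the wrist's pose just before it. There is no depth.
- robot.hand_in(): hands the job in, once; it reports no verdict.
Trained networks look in a picture, given as the dict that the camera call returned (one of the last four; its "shot" number tells which), for a name from the list of things; names that differ only in an ending like _2 or _b are one class to them, and where a whole thing is asked for, a point or a joint stands for the part that bears it (a point fixed in the world has none). Each returns a list of dicts, best first, with "conf" (0 to 1); they miss things now and then, are a little off and sometimes report something else, mostly with a low value. They report only what shows in the picture. A call takes as long as a camera call. They do not tell look-alikes from the thing itself.
- nets.outline_of(picture, name): "region" (480x640 bool, what is visible of it) and "pixel" ([column, row] in pixels, amid what is visible of it).
The state is a dict: "time": time; "q": joint angles; "joint_velocities": joint speeds; "joint_torque": joint torques, N m; "position": TCP position; "tool_rot": TCP orientation; "ft_force": force on the tool from outside, world axes, zero at the start; "moment": the same for the moment, N m; "grip_width": finger opening in m.
Only numpy, scipy, OpenCV 4.12 (cv2) and the standard library are available. Lean on these libraries where they do the work, as an engineer would, in place of code of your own. Each camera call takes 0.05 s, during which the arm holds its last target.

## Task

Blow out this batch of cups on the air-rinse station: lift the hold-down bar straight up out of its two brackets, both ends together and level, and lay it down on the bench; then stand every cup from the cup mat, mouth down as it is, on a rubber seat of its own, centred over the nozzle. Put the bar back down fully into both brackets over the cups, and only then push the black palm valve fully down, hold it there for about two seconds and let it come up again. Keep the bar level throughout and leave the other things on the bench where they are.

Things in the scene. Friction and masses are not known exactly. Their poses are not given: they have to be found in the camera images.
- station: air-rinse station, fixed: an aluminium manifold block 160 (x) x 390 (y) x 35 tall on the bench, with four round black rubber seats in a row along its y axis and a steel U bracket standing at each end of the row. Origin: centre of its underside; z up; it may be turned by up to 0.15 rad
- bar_home (a point): where the bar's centre lies when it is home in both brackets, 112 above the bench; axes as the station's. Brackets are centred 176 from it along +y and -y: open-topped U, 16 thick along y, 41 wide along x; slot 25 wide along x, floor 102 above the bench, straight cheeks up to 130, then lips flaring to a mouth about 40 wide, top at 145
- bar: hold-down bar: aluminium profile 20 x 20, 390 long, 0.3 to 0.45 kg, starts in both brackets. Origin: its centre, where it balances; y along it, z up. Square end plates 34 x 34 x 5 outside the brackets leave 6 of play lengthwise. Laid down it rests on them, origin 17 above the surface. Same turned end for end. When home its underside is 5 above the cups' tops: no cup can be put on or taken off
- bar_end_l (a point): point on the bar's axis 176 from its origin towards +y, where it lies in a bracket
- bar_end_r (a point): the same towards -y
- front_mat: flat black rubber mat, fixed, 90 (x) x 420 (y) x 3 thick, on the bench between the robot and the station: a clear place to lay the bar. Origin: centre of its underside
- cup_mat: flat black rubber mat, fixed, 230 x 220 x 3 thick, at the robot's left or right: the cups start on it. Origin: centre of its underside
- valve (a joint): stroke of the palm valve's plunger in m: 0 up, 0.012 fully down; spring return, about 4 N to start and 11 N at full stroke. Air blows only while it is down
- valve_top (a point): centre of the top of the palm valve's black mushroom head (diameter 46, flat top), 96 above the bench when up and 84 when fully down; it goes straight down. The valve is a 56 mm square aluminium body on a 90 mm plate, fixed to the bench at the robot's left or right, on the side without the cups
- nest0 (a point): centre of the top of rubber seat 0 (diameter 76), 39 above the bench, -126 from the station's middle along its y axis. A brass air nozzle 18 in diameter sits flush in its middle. Axes as the station's
- nest1 (a point): centre of the top of rubber seat 1 (diameter 76), 39 above the bench, -42 from the station's middle along its y axis. A brass air nozzle 18 in diameter sits flush in its middle. Axes as the station's
- nest2 (a point): centre of the top of rubber seat 2 (diameter 76), 39 above the bench, 42 from the station's middle along its y axis. A brass air nozzle 18 in diameter sits flush in its middle. Axes as the station's
- nest3 (a point): centre of the top of rubber seat 3 (diameter 76), 39 above the bench, 126 from the station's middle along its y axis. A brass air nozzle 18 in diameter sits flush in its middle. Axes as the station's
- cup0: white plastic cup, mouth down: 58 tall, 67 across the lip at the mouth (below), tapering to 52 at its closed end (above), wall 2.5, 30 to 55 g. It may be absent (None). Origin: centre of its mouth, on its underside; z up through the closed end. All cups are alike and any seat will do for any cup
- cup1: white plastic cup, mouth down: 58 tall, 67 across the lip at the mouth (below), tapering to 52 at its closed end (above), wall 2.5, 30 to 55 g. It may be absent (None). Origin: centre of its mouth, on its underside; z up through the closed end. All cups are alike and any seat will do for any cup
- cup2: white plastic cup, mouth down: 58 tall, 67 across the lip at the mouth (below), tapering to 52 at its closed end (above), wall 2.5, 30 to 55 g. It may be absent (None). Origin: centre of its mouth, on its underside; z up through the closed end. All cups are alike and any seat will do for any cup
- cup3: white plastic cup, mouth down: 58 tall, 67 across the lip at the mouth (below), tapering to 52 at its closed end (above), wall 2.5, 30 to 55 g. It may be absent (None). Origin: centre of its mouth, on its underside; z up through the closed end. All cups are alike and any seat will do for any cup
- jar: bystander: white screw-lid jar, diameter 50, 60 tall, stands near the cup mat on the robot's side; leave it alone. Origin: centre of its underside
- spanner: bystander: steel spanner 140 long, lies near the palm valve on the robot's side; leave it alone. Origin: centre of its underside, x along it
- screwdriver: bystander: screwdriver 180 long, lies behind the station; leave it alone. Origin: centre of its underside, x along it
- tape_roll: bystander: roll of grey tape, diameter 90, 24 tall, lies flat at the left, beyond the station; leave it alone. Origin: centre of its underside
- file_block: bystander: wooden sanding block 30 x 110 x 22, lies at the right, beyond the station; leave it alone. Origin: centre of its underside
- tub: bystander: squat white lidded tub, diameter 76, 50 tall, stands behind the station (not one of the cups); leave it alone. Origin: centre of its underside
- spare_seat: bystander: spare black rubber seat with brass centre, diameter 76, 8 tall, lies behind the station; leave it alone. Origin: centre of its underside
There are look-alikes about, which are no part of the job. What is shaped like the cup3 but green is not meant.

How it is judged:
On the way, in this order (a step that is already met when the one before it is completed fails the run):
1. the bar has been raised level out of its brackets: both ends clear, above the brackets (horizontal distance between bar and bar_home below 0.05 m and z of each of bar_end_l, bar_end_r in the frame of bar_home above 0.033 m and angle between bar's own y axis and vertical between 1.5 and 1.64 rad), for 0.1 s.
2. the bar lies on the bench and every cup stands mouth down on a seat ((horizontal distance between cup0 and nest0 below 0.01 m or horizontal distance between cup0 and nest1 below 0.01 m or horizontal distance between cup0 and nest2 below 0.01 m or horizontal distance between cup0 and nest3 below 0.01 m) and angle between each of cup0, cup1, cup2, cup3's own z axis and vertical below 0.1 rad and z of cup0 in the frame of nest0 between -0.004 and 0.005 m and (horizontal distance between cup1 and nest0 below 0.01 m or horizontal distance between cup1 and nest1 below 0.01 m or horizontal distance between cup1 and nest2 below 0.01 m or horizontal distance between cup1 and nest3 below 0.01 m) and z of cup1 in the frame of nest0 between -0.004 and 0.005 m and (horizontal distance between cup2 and nest0 below 0.01 m or horizontal distance between cup2 and nest1 below 0.01 m or horizontal distance between cup2 and nest2 below 0.01 m or horizontal distance between cup2 and nest3 below 0.01 m) and z of cup2 in the frame of nest0 between -0.004 and 0.005 m and (horizontal distance between cup3 and nest0 below 0.01 m or horizontal distance between cup3 and nest1 below 0.01 m or horizontal distance between cup3 and nest2 below 0.01 m or horizontal distance between cup3 and nest3 below 0.01 m) and z of cup3 in the frame of nest0 between -0.004 and 0.005 m and height (world z) of bar below 0.06 m), for 0.2 s.
3. the bar is back down in both brackets over the cups ((horizontal distance between cup0 and nest0 below 0.01 m or horizontal distance between cup0 and nest1 below 0.01 m or horizontal distance between cup0 and nest2 below 0.01 m or horizontal distance between cup0 and nest3 below 0.01 m) and angle between each of cup0, cup1, cup2, cup3's own z axis and vertical below 0.1 rad and z of cup0 in the frame of nest0 between -0.004 and 0.005 m and (horizontal distance between cup1 and nest0 below 0.01 m or horizontal distance between cup1 and nest1 below 0.01 m or horizontal distance between cup1 and nest2 below 0.01 m or horizontal distance between cup1 and nest3 below 0.01 m) and z of cup1 in the frame of nest0 between -0.004 and 0.005 m and (horizontal distance between cup2 and nest0 below 0.01 m or horizontal distance between cup2 and nest1 below 0.01 m or horizontal distance between cup2 and nest2 below 0.01 m or horizontal distance between cup2 and nest3 below 0.01 m) and z of cup2 in the frame of nest0 between -0.004 and 0.005 m and (horizontal distance between cup3 and nest0 below 0.01 m or horizontal distance between cup3 and nest1 below 0.01 m or horizontal distance between cup3 and nest2 below 0.01 m or horizontal distance between cup3 and nest3 below 0.01 m) and z of cup3 in the frame of nest0 between -0.004 and 0.005 m and horizontal distance between bar and bar_home below 0.01 m and angle between the y axis of bar and the y axis of station, either way round below 0.03 rad and z of bar_end_l in the frame of bar_home between -0.005 and 0.005 m and z of bar_end_r in the frame of bar_home between -0.005 and 0.005 m), for 0.3 s.
4. the palm valve is held fully down (value of joint valve above 0.0105 m), for 1 s.
At the end, for the whole second after the job is handed in: Every cup stands mouth down on its own seat, within 10 mm of the nozzle's centre; the bar is down in both brackets (ends within 5 mm of home height, centre within 10 mm of bar_home); the palm valve has been held at least 10.5 mm down for 1 s and is up again (all of step 3 and value of joint valve below 0.003 m and linear speed of bar below 0.02 m/s); the robot touches nothing.
It fails at once if the bar is tipped more than about 12 degrees out of level (angle between bar's own y axis and vertical below 1.36 rad or angle between bar's own y axis and vertical above 1.78 rad).
It fails at once if the palm valve is pushed while the bar is not down in both brackets (value of joint valve above 0.006 m and not (horizontal distance between bar and bar_home below 0.01 m and angle between the y axis of bar and the y axis of station, either way round below 0.03 rad and z of bar_end_l in the frame of bar_home between -0.005 and 0.005 m and z of bar_end_r in the frame of bar_home between -0.005 and 0.005 m)).
It fails at once if a bystander is moved more than 4 cm (distance of any of jar, spanner, screwdriver, tape_roll, file_block, tub, spare_seat from where it was at the start of the episode above 0.04 m).
Of cup0, cup1, cup2, cup3 only 3 to 4 are there at a start; the rules pass over those that are not, and their reading is None.
At some moment in a run one of cup0, cup1, cup2, cup3 may be knocked a few centimetres aside while the robot is not near it.
It also fails if it takes over 210 s, if anything falls off the work surface, if the arm or the gripper's body presses on something with over 40 N, if the wrist force passes 120 N, or if a joint passes its speed limit or range.

## Working session

There is one attempt and no reset: what is moved stays moved. The work goes in short steps, Python scripts to look and compute and a tool call to move; the robot and the scene stay as the last step left them, time stands still between calls to the robot, and variables do not carry over. Pictures are saved under pics/ and viewed, and the job is handed in when it is done.

Besides the shell and the picture viewer there is one more tool, called after "Emit:" by a JSON object that holds its "method" and its "body", one argument or row to a line. play_rows: Moves the arm, as the interface text tells. Its arguments: {"type":"object","properties":{"commands":{"type":"array"},"grip":{"type":"number"},"newtons":{"type":"number"}},"required":["commands"]}

```bash
mkdir -p pics; ls
cat > h.py <<'E'
import numpy as np, cv2
from rig import robot, cams, nets
def save(n,img,scale=1):
    cv2.imwrite(f'pics/{n}.png',cv2.cvtColor(cv2.resize(img,None,fx=scale,fy=scale,interpolation=cv2.INTER_CUBIC) if scale!=1 else img,cv2.COLOR_RGB2BGR))
def proj(c,P):
    P=np.atleast_2d(P);M=c['world_to_cam'];p=P@M[:3,:3].T+M[:3,3]
    return np.c_[c['fx']*p[:,0]/-p[:,2]+c['cx'], c['fy']*-p[:,1]/-p[:,2]+c['cy']]
def ray(c,uv,z):
    M=c['world_to_cam'];R=M[:3,:3];o=-R.T@M[:3,3]
    d=R.T@np.array([(uv[0]-c['cx'])/c['fx'],-(uv[1]-c['cy'])/c['fy'],-1.])
    return o+d*(z-o[2])/d[2]
E
python3 - <<'E'
from h import *
print(robot.get_obs(), robot.tcp_to_grasp)
for n in ['scene','top','wrist']:
    c=cams.camera(n); save(n+'0',c['img']); print(n,{k:(v if k!='img' else 0) for k,v in c.items()})
E
```

```text
pics
{'time': 0.0, 'q': array([-1.47551188e+00,  5.28453814e-01,  1.43390040e+00,  9.61429920e-06,
        1.18139316e+00, -1.78475393e-01]), 'joint_velocities': array([ 0.00126926,  0.00030891, -0.00087168, -0.00068551, -0.00032544,
       -0.00147648]), 'joint_torque': array([-4.09355889e-04, -4.40041995e+01, -1.76592153e+01,  6.32407120e-02,
        5.84052061e-02, -1.83475195e-04]), 'position': array([ 0.16894592, -0.60097375,  0.22157983]), 'tool_rot': array([ 9.90646236e-01,  1.36450995e-01,  4.92419154e-05, -1.07624533e-03]), 'ft_force': array([ 0.04561692,  0.44102163, -0.35955746]), 'moment': array([ 0.01006417,  0.00884679, -0.00099   ]), 'grip_width': 0.08696787152932273} 0.0187
scene {'img': 0, 'fx': 446.222537284669, 'fy': 446.222537284669, 'cx': 323.6461196691399, 'cy': 246.2353286596334, 'world_to_cam': array([[-0.53267727,  0.84623317, -0.01201488,  0.29768467],
       [-0.4807739 , -0.29088763,  0.82718852,  0.15864353],
       [ 0.69649938,  0.44640096,  0.56179605, -1.44715857],
       [ 0.        ,  0.        ,  0.        ,  1.        ]]), 'shot': 1}
top {'img': 0
[... 158 characters left out ...]
1594062,  0.00779293],
       [ 0.99781503, -0.00777719,  0.06561002, -0.5182653 ],
       [-0.06572416, -0.01546325,  0.99771801, -1.80399547],
       [ 0.        ,  0.        ,  0.        ,  1.        ]]), 'shot': 2}
wrist {'img': 0, 'fx': 392.05980379762144, 'fy': 392.05980379762144, 'cx': 313.4726913214234, 'cy': 239.65178724379803, 'mount': array([[ 2.38705373e-04,  9.53581279e-01,  3.01135661e-01,
         8.28418351e-02],
       [ 9.99999628e-01, -4.77381052e-04,  7.18999370e-04,
        -8.77185801e-05],
       [ 8.29380798e-04,  3.01135377e-01, -9.53581038e-01,
        -1.62513753e-01],
       [ 0.00000000e+00,  0.00000000e+00,  0.00000000e+00,
         1.00000000e+00]]), 'shot': 3}
```

View pics/top0.png

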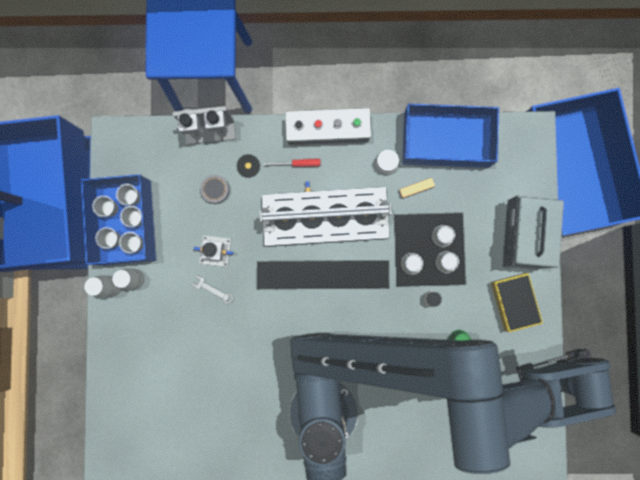

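View pics/scene0.png

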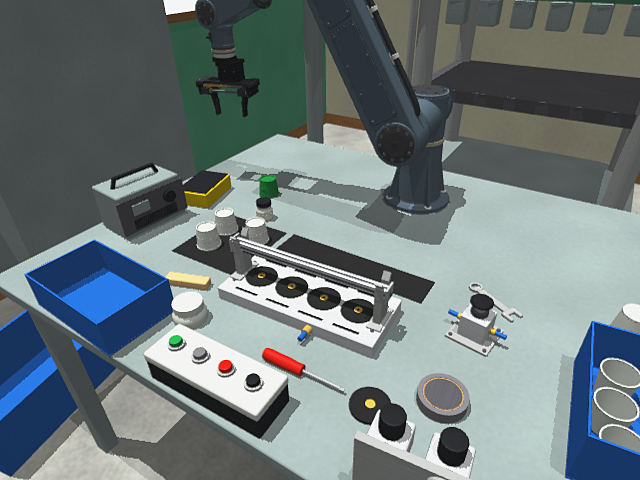

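View pics/wrist0.png

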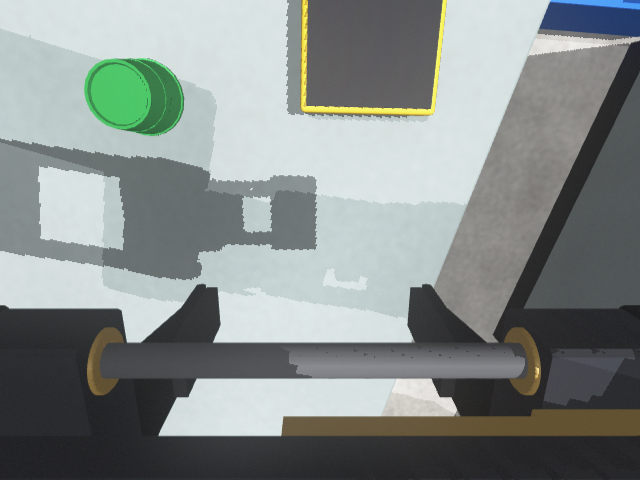

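The top view shows three white cups on the cup mat at (443,236), (412,263) and (449,262). The green one at (459,338) is a decoy. Cups in the left bin (~(120,220)) and at (97,286)/(123,279) are off the mat, so they don't count. The station is at ~(326,215), the valve at (212,250) and the front mat at (323,275).

Run:
```python
from h import *
C={n:cams.camera(n) for n in ['top','scene']}
hz={'bar':.112,'station':.035,'cup0':.05,'valve':.096,'valve_top':.096,'front_mat':.003,'cup_mat':.003,'bar_end_l':.112,'nest0':.039}
for n,c in C.items():
  for k in hz:
    for d in nets.outline_of(c,k)[:8]:
      r=d['region']; 
      if d['conf']<.2: continue
      ys,xs=np.where(r); 
      rect=cv2.minAreaRect(np.c_[xs,ys].astype(np.float32))
      print(n,k,round(d['conf'],2),np.round(d['pixel'],1),r.sum(),'rect',np.round(rect[0],1),np.round(rect[1],1),round(rect[2],1),'w',ray(c,d['pixel'],hz[k]).round(3))
c=C['top']
save('top_st',c['img'][170:300,180:480],2.6)
c=C['scene']
save('sc_st',c['img'][215:365,160:440],2.8)
```

```text
top bar 0.83 [326.1 210.4] 1075 rect [325.5 212.3] [  9.6 131.4] 86.8 w [ 0.621 -0.013  0.112]
top bar 0.48 [412.2 189.3] 332 rect [416.9 187.5] [ 9.8 35.4] 71.6 w [ 0.682 -0.271  0.112]
top bar 0.39 [427.4 245.2] 3952 rect [429.9 249.1] [72.6 71.2] 88.0 w [ 0.514 -0.314  0.112]
top station 0.89 [330.2 216.6] 5701 rect [325.3 212.1] [ 62.1 126.2] 87.0 w [ 0.611 -0.025  0.035]
top cup0 0.76 [449.8 263.1] 377 rect [447. 262.] [20. 22.] 90.0 w [ 0.462 -0.392  0.05 ]
top cup0 0.75 [457.4 332.9] 194 rect [459.3 334.3] [10.8 21.2] 85.9 w [ 0.249 -0.41   0.05 ]
top cup0 0.74 [324.4 213.1] 1013 rect [325.4 212.5] [ 10.1 131.5] 86.9 w [ 0.621 -0.007  0.05 ]
top cup0 0.6 [441.5 236.1] 358 rect [442.5 235.5] [19. 21.] 90.0 w [ 0.546 -0.368  0.05 ]
top cup0 0.55 [411.5 262. ] 370 rect [411.3 262.3] [20.5 21.2] 45.0 w [ 0.467 -0.274  0.05 ]
top valve 0.74 [207.8 246.9] 165 rect [209.5 249. ] [14. 13.] 90.0 w [0.515 0.346 0.096]
top valve 0.47 [324.4 219.6] 5499 rect [324.8 211.3] [ 62.7 124.8] 86.4 w [ 0.595 -0.007  0.096]
top valve_top 0.58 [324.5 222.6] 5474 rect [324.9 211.9] [ 61.8 124.9] 86.
[... 1161 characters left out ...]
48  -0.276  0.05 ]
scene cup0 0.55 [204.7 231.2] 581 rect [208. 236.] [26. 24.] 90.0 w [ 0.56  -0.376  0.05 ]
scene valve_top 0.73 [482.  299.2] 346 rect [481.5 303. ] [18. 23.] 90.0 w [0.508 0.341 0.096]
scene front_mat 0.62 [357.4 265.3] 3146 rect [354.5 268. ] [160.3  27.3] 18.6 w [0.426 0.018 0.003]
scene cup_mat 0.59 [223.  248.7] 1536 rect [229.9 242.6] [ 53.2 103.3] 55.5 w [ 0.548 -0.329  0.003]
scene bar_end_l 0.96 [312.2 268.8] 2121 rect [310.9 265.8] [172.3  23.1] 19.3 w [0.617 0.009 0.112]
scene bar_end_l 0.4 [189.3 282.9] 580 rect [187.8 280.8] [44.6 14.1] 9.5 w [ 0.788 -0.18   0.112]
scene nest0 0.86 [312.3 303.1] 10262 rect [309.4 295.6] [183.8  93. ] 16.7 w [0.64  0.023 0.039]
```

View pics/top_st.png

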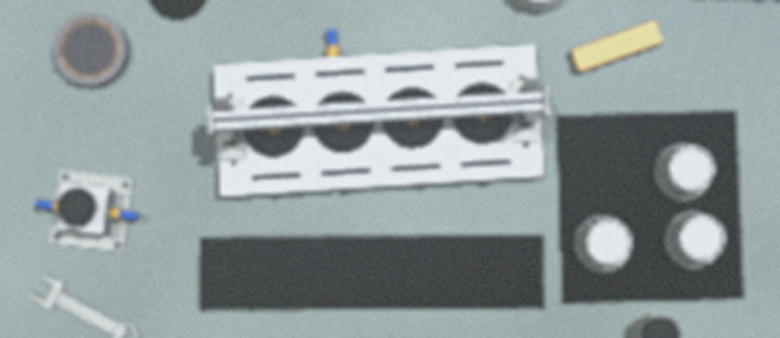

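View pics/sc_st.png

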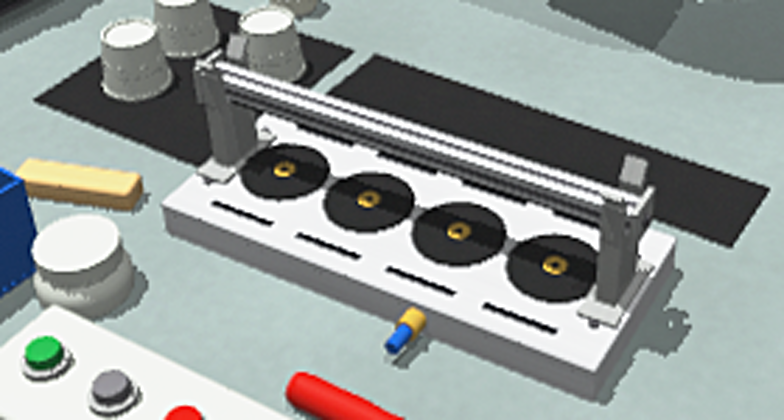

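Run:
```python
from h import *
c=cams.camera('scene');t=cams.camera('top')
N=[ray(c,(160+a/2.8,215+b/2.8),.039) for a,b in [(284,169),(368,199),(459,231),(554,265)]]
N=np.array(N);print(N.round(4)); 
d=N[3]-N[0];print('yaw',np.arctan2(-d[0],d[1]),np.linalg.norm(d),'centre',N.mean(0))
# bar ends in top: crop /2.6 +(180,170)
E=[ray(t,(180+a/2.6,170+b/2.6),.125) for a,b in [(209,120),(548,102)]]
E=np.array(E);print(E.round(4),E.mean(0));d=E[0]-E[1];print(np.arctan2(-d[0],d[1]),np.linalg.norm(d))
# station top corners
S=[ray(t,(180+a/2.6,170+b/2.6),.035) for a,b in [(214,66),(536,44),(543,176),(220,196)]]
S=np.array(S);print(S.round(3),S.mean(0))
for a,b in [(690,167),(609,242),(701,239)]: print('cup top',ray(t,(180+a/2.6,170+b/2.6),.058).round(4))
for a,b in [(129,30),(268,17),(185,-5)]: print('cup top sc',ray(c,(160+a/2.8,215+b/2.8),.058).round(4))
print('mat',ray(t,(323,274.5),.003))
print('valve',ray(t,(180+77/2.6,170+207/2.6),.096),ray(c,(481.5,299),.096))
o=robot.get_obs();print(o['time'],o['ft_force'])
```

```text
[[ 0.6209 -0.1338  0.039 ]
 [ 0.6164 -0.0501  0.039 ]
 [ 0.6114  0.0344  0.039 ]
 [ 0.6071  0.117   0.039 ]]
yaw 0.05495830183213412 0.25119799169670165 centre [ 0.61396985 -0.00811696  0.039     ]
[[ 0.6037  0.183   0.125 ]
 [ 0.621  -0.2049  0.125 ]] [ 0.61235473 -0.01096513  0.125     ]
0.04463281921353633 0.38832723093555244
[[ 0.68   0.188  0.035]
 [ 0.703 -0.201  0.035]
 [ 0.544 -0.207  0.035]
 [ 0.523  0.181  0.035]] [ 0.61233895 -0.00992184  0.035     ]
cup top [ 0.5509 -0.3784  0.058 ]
cup top [ 0.463  -0.2814  0.058 ]
cup top [ 0.4657 -0.3896  0.058 ]
cup top sc [ 0.5459 -0.3825  0.058 ]
cup top sc [ 0.4575 -0.2828  0.058 ]
cup top sc [ 0.4672 -0.3824  0.058 ]
mat [ 0.43092864 -0.00073997  0.003     ]
valve [0.50681245 0.34018711 0.096     ] [0.50763324 0.34024725 0.096     ]
1.25 [-0.90928355 -0.08326424  0.14926401]
```

```bash
cat >> h.py <<'E'
from scipy.spatial.transform import Rotation as Ro
def pose():
    o=robot.get_obs();R=Ro.from_quat(o['tool_rot']).as_matrix()
    return o,np.array(o['position']),np.arctan2(R[1,0],R[0,0]),R
def rows(x,y,z,yaw=None,step=48,p=None,yw=None):
    """print rows towards target"""
    o,p0,yw0,R=pose()
    if p is None:p=p0
    if yw is None:yw=yw0
    p=np.array(p,float);t=np.array([x,y,z]);out=[]
    yaw=yw if yaw is None else yaw
    tilt=np.arccos(min(1,-R[2,2]))
    print('t',round(o['time'],2),'pos',p.round(4),'yaw',round(yw,3),'tilt',round(tilt,4),'F',np.round(o['ft_force'],1),'w',round(o['grip_width'],4))
    n=max(1,int(np.ceil(np.linalg.norm(t-p)*1000/step)),int(np.ceil(abs(yaw-yw)/.14)))
    d=(t-p)/n;dy=(yaw-yw)/n
    for i in range(n):
        a=yw+dy*i
        X=np.array([np.cos(a),np.sin(a),0]);Y=np.array([np.sin(a),-np.cos(a),0])
        out.append((round(d@X*1000),round(d@Y*1000),round(-d[2]*1000),round(-dy,3)))
    for r in out: print('x %d y %d z %d spin %.3f'%r)
E
python3 -c "
from h import *
rows(.613,-.009,.24,1.625)"
```

```text
t 1.25 pos [ 0.169  -0.6017  0.2226] yaw 0.274 tilt 0.0001 F [-0.9 -0.1  0.1] w 0.0868
x 37 y -28 z -1 spin -0.084
x 39 y -25 z -1 spin -0.084
x 41 y -22 z -1 spin -0.084
x 43 y -18 z -1 spin -0.084
x 44 y -14 z -1 spin -0.084
x 45 y -11 z -1 spin -0.084
x 46 y -7 z -1 spin -0.084
x 46 y -3 z -1 spin -0.084
x 46 y 1 z -1 spin -0.084
x 46 y 5 z -1 spin -0.084
x 45 y 9 z -1 spin -0.084
x 45 y 13 z -1 spin -0.084
x 43 y 16 z -1 spin -0.084
x 42 y 20 z -1 spin -0.084
x 40 y 23 z -1 spin -0.084
x 38 y 27 z -1 spin -0.084
```

Emit:
{"method": "play_rows", "body": {
  "commands": [
    {"x": 37,"y": -28,"z": -2,"spin": -0.084},
    {"x": 39,"y": -25,"z": -2,"spin": -0.084},
    {"x": 41,"y": -22,"z": -2,"spin": -0.084},
    {"x": 43,"y": -18,"z": -2,"spin": -0.084},
    {"x": 44,"y": -14,"z": -2,"spin": -0.084},
    {"x": 45,"y": -11,"z": -2,"spin": -0.084},
    {"x": 46,"y": -7,"z": -2,"spin": -0.084},
    {"x": 46,"y": -3,"z": -2,"spin": -0.084}
  ],
  "grip": 1
}}

```text
time: 2.05
position: [0.3934, -0.3012, 0.2378]
tool_rot: [0.887, 0.462, -0.001, 0.004]
ft_force: [1.2, -1.2, 0.0]
grip_width: 0.0871
```

```bash
python3 -c "
from h import *
rows(.613,-.009,.24,1.625)"
```

```text
t 2.05 pos [ 0.3934 -0.3012  0.2378] yaw 0.96 tilt 0.0091 F [ 1.2 -1.2  0. ] w 0.0871
x 46 y 2 z 0 spin -0.083
x 45 y 5 z 0 spin -0.083
x 45 y 9 z 0 spin -0.083
x 44 y 13 z 0 spin -0.083
x 43 y 16 z 0 spin -0.083
x 41 y 20 z 0 spin -0.083
x 39 y 23 z 0 spin -0.083
x 37 y 26 z 0 spin -0.083
```

Tracks well.

Emit:
{"method": "play_rows", "body": {
  "commands": [
    {"x": 46,"y": 2,"z": 0,"spin": -0.083},
    {"x": 45,"y": 5,"z": 0,"spin": -0.083},
    {"x": 45,"y": 9,"z": 0,"spin": -0.083},
    {"x": 44,"y": 13,"z": 0,"spin": -0.083},
    {"x": 43,"y": 16,"z": 0,"spin": -0.083},
    {"x": 41,"y": 20,"z": 0,"spin": -0.083},
    {"x": 39,"y": 23,"z": 0,"spin": -0.083},
    {"x": 37,"y": 26,"z": 0,"spin": -0.083}
  ]
}}

```text
time: 2.85
position: [0.6178, 0.0066, 0.2383]
tool_rot: [0.678, 0.735, -0.002, 0.007]
ft_force: [0.8, -0.6, 0.0]
grip_width: 0.0871
```

```bash
cat >> h.py <<'E'
def wcam():
    o,p,yw,R=pose(); c=cams.camera('wrist')
    T=np.eye(4);T[:3,:3]=R;T[:3,3]=p
    c['world_to_cam']=np.linalg.inv(T@c['mount'])
    return c
E
python3 -c "
from h import *
rows(.613,-.009,.24,1.625)
c=wcam();save('w1',c['img'])
for P in [(.613,-.009,.122),(.613-.01,-.009,.122),(.623,-.009,.122)]: print(proj(c,P))
"
```

```text
t 2.85 pos [0.6178 0.0066 0.2383] yaw 1.653 tilt 0.0153 F [ 0.8 -0.6  0. ] w 0.0871
x -15 y -6 z -2 spin 0.028
[[304.84462672 250.98329057]]
[[291.58178024 249.98446315]]
[[318.07891008 251.9799669 ]]
```

View pics/w1.png

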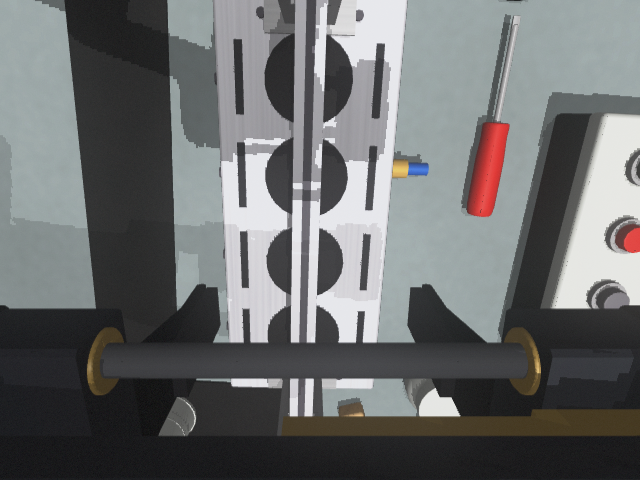

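Emit:
{"method": "play_rows", "body": {
  "commands": [
    {"x": -14,"y": -5,"z": 0,"spin": 0.028},
    {"x": 0,"y": 0,"z": 0,"spin": 0}
  ]
}}

```text
time: 3.1
position: [0.6192, 0.0009, 0.238]
tool_rot: [0.684, 0.729, 0.002, 0.008]
ft_force: [-0.4, -0.1, 0.3]
grip_width: 0.0872
```

```bash
python3 -c "
from h import *
rows(.613,-.009,.24,1.625)
print(pose()[3])
c=wcam();save('w2',c['img'])
q=nets.outline_of(c,'bar')
for d in q[:2]:
  r=d['region'];print(d['conf'],r.sum())
  for row in (40,100,150,200,250,290):
    x=np.where(r[row])[0]
    if len(x): print(row,x.min(),x.max(),ray(c,(x.min(),row),.122).round(4),ray(c,(x.max()+1,row),.122).round(4))
"
```

```text
t 3.1 pos [0.6192 0.0009 0.238 ] yaw 1.635 tilt 0.0168 F [-0.4 -0.1  0.3] w 0.0872
x -10 y -7 z -2 spin 0.010
[[-0.06422794  0.9978246   0.01486065]
 [ 0.99789699  0.06434876 -0.00779991]
 [-0.0087392   0.01432842 -0.99985915]]
0.64 10785
40 288 319 [0.596  0.1283 0.122 ] [0.6164 0.1297 0.122 ]
100 289 319 [0.5982 0.0923 0.122 ] [0.6189 0.0936 0.122 ]
150 289 317 [0.5997 0.0596 0.122 ] [0.6198 0.0609 0.122 ]
200 289 316 [0.6013 0.0244 0.122 ] [0.6215 0.0257 0.122 ]
250 290 315 [ 0.6038 -0.0137  0.122 ] [ 0.6233 -0.0125  0.122 ]
290 289 315 [ 0.6045 -0.0466  0.122 ] [ 0.6255 -0.0454  0.122 ]
```

View pics/w2.png

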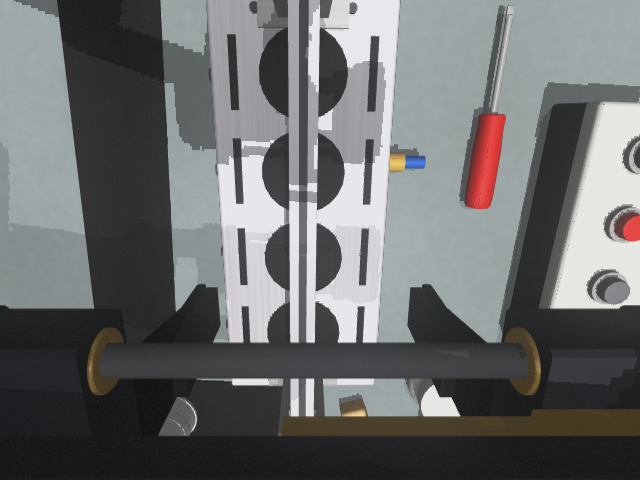

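```bash
cat >> h.py <<'E'
def go(x,y,z,yaw=None,step=48):
    """tilt-aware rows with constant world step"""
    o,p,yw,R=pose();t=np.array([x,y,z]);yaw=yw if yaw is None else yaw
    dyw=(yaw-yw+np.pi)%(2*np.pi)-np.pi
    n=max(1,int(np.ceil(np.linalg.norm(t-p)*1000/step)),int(np.ceil(abs(dyw)/.14)))
    print('t',round(o['time'],2),'pos',p.round(4),'yaw',round(yw,3),'zt',R[:,2].round(4),'F',np.round(o['ft_force'],1),'w',round(o['grip_width'],4),'q1,q6',np.round(o['q'][[0,5]],2))
    for i in range(n):
        A=R@Ro.from_rotvec([0,0,-dyw*i/n]).as_matrix()
        v=A.T@(t-p)/n*1000
        print('{"x": %d, "y": %d, "z": %d, "spin": %.3f},'%(*np.round(v),-dyw/n))
E
python3 -c "
from h import *
go(.6134,-.0095,.16,1.624,40)"
```

```text
t 3.2 pos [0.6188 0.0009 0.2381] yaw 1.634 zt [ 0.0146 -0.0068 -0.9999] F [-0.6  0.3 -0. ] w 0.0874 q1,q6 [-0.18 -0.24]
{"x": -5, "y": -4, "z": 39, "spin": 0.005},
{"x": -5, "y": -4, "z": 39, "spin": 0.005},
```

Emit:
{"method": "play_rows", "body": {
  "commands": [
    {"x": -5,"y": -4,"z": 39,"spin": 0.005},
    {"x": -5,"y": -4,"z": 39,"spin": 0.005},
    {"x": 0,"y": 0,"z": 0,"spin": 0}
  ]
}}

```text
time: 3.5
position: [0.6128, -0.0143, 0.1612]
tool_rot: [0.69, 0.723, 0.004, 0.01]
ft_force: [-1.3, 0.5, -0.8]
grip_width: 0.0869
```

```bash
python3 -c "
from h import *
go(.6134,-.0095,.100,1.624,20)"
```

```text
t 3.5 pos [ 0.6128 -0.0143  0.1612] yaw 1.618 zt [ 0.02   -0.008  -0.9998] F [-1.3  0.5 -0.8] w 0.0869 q1,q6 [-0.2  -0.25]
{"x": 1, "y": 0, "z": 15, "spin": -0.002},
{"x": 1, "y": 0, "z": 15, "spin": -0.002},
{"x": 1, "y": 0, "z": 15, "spin": -0.002},
{"x": 1, "y": 0, "z": 15, "spin": -0.002},
```

Emit:
{"method": "play_rows", "body": {
  "commands": [
    {"x": 1,"y": 0,"z": 15,"spin": -0.002},
    {"x": 1,"y": 0,"z": 15,"spin": -0.002},
    {"x": 1,"y": 0,"z": 15,"spin": -0.002},
    {"x": 1,"y": 0,"z": 15,"spin": -0.002}
  ]
}}

```text
time: 3.9
position: [0.6176, -0.0153, 0.1068]
tool_rot: [0.69, 0.724, 0.007, 0.014]
ft_force: [-0.3, -0.1, -0.2]
grip_width: 0.0869
```

```bash
python3 -c "
from h import *
go(.6134,-.0095,.100,1.624,20);print(robot.get_obs()['q'])
c=wcam();save('w3',c['img'])
c=cams.camera('scene');save('s3',c['img'][150:350,180:440],2.5)"
```

```text
t 3.9 pos [ 0.6176 -0.0153  0.1068] yaw 1.619 zt [ 0.0304 -0.01   -0.9995] F [-0.3 -0.1 -0.2] w 0.0869 q1,q6 [-0.2  -0.25]
{"x": 6, "y": -4, "z": 7, "spin": -0.005},
[-0.20363869  0.65285725  1.57335726 -0.0046895   0.88359974 -0.24877951]
```

View pics/s3.png

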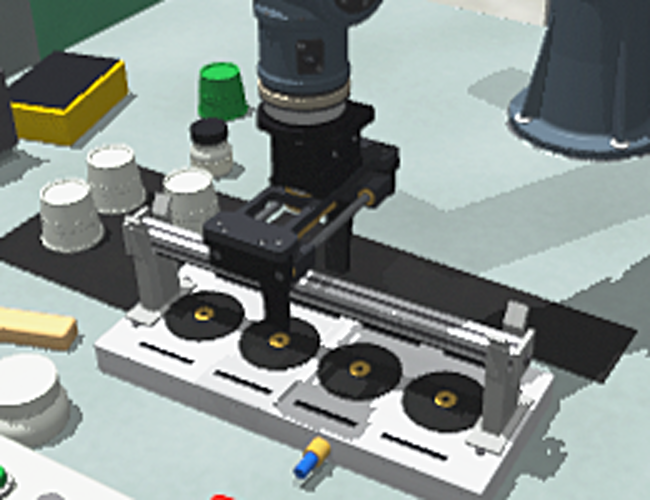

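View pics/w3.png

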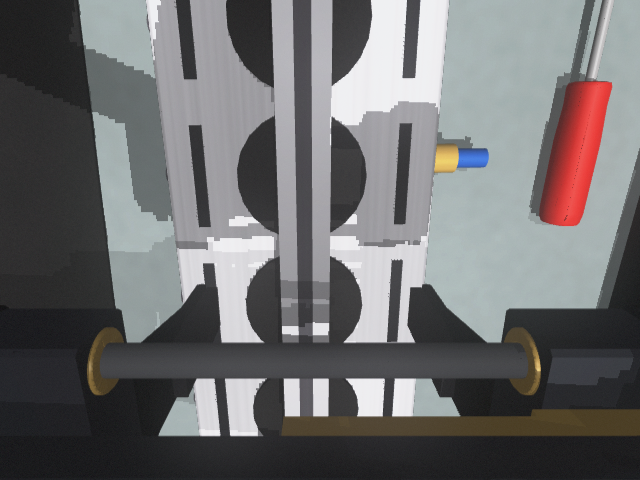

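Emit:
{"method": "play_rows", "body": {
  "commands": [
    {"x": 0,"y": 0,"z": 0,"spin": 0},
    {"x": 0,"y": 0,"z": 0,"spin": 0},
    {"x": 0,"y": 0,"z": 0,"spin": 0},
    {"x": 0,"y": 0,"z": 0,"spin": 0}
  ]
}}

```text
time: 4.4
position: [0.6181, -0.0157, 0.1089]
tool_rot: [0.69, 0.724, 0.007, 0.015]
ft_force: [-0.1, 0.4, -0.2]
grip_width: 0.0872
```

```bash
python3 -c "
from h import *
go(.6134,-.0095,.100,1.624,20);print(robot.get_obs()['q'])
c=cams.camera('scene')
print(proj(c,[(.66,-.015,.107),(.575,-.015,.107),(.6134,-.0095,.122)]).round(0), (proj(c,[(.66,-.015,.107),(.575,-.015,.107)])-[180,150])*2.5)
go(.6134,-.0095,.100,1.624,20);print(robot.get_obs()['q'])
"
```

```text
t 4.4 pos [ 0.6181 -0.0157  0.1089] yaw 1.618 zt [ 0.0312 -0.0101 -0.9995] F [-0.1  0.4 -0.2] w 0.0872 q1,q6 [-0.2  -0.25]
{"x": 7, "y": -5, "z": 9, "spin": -0.006},
[-0.2041389   0.6501972   1.57139242 -0.00460597  0.88739404 -0.24867276]
[[291. 278.]
 [314. 257.]
 [306. 261.]] [[278.06717292 319.16821174]
 [333.7506686  268.58684985]]
t 4.45 pos [ 0.6182 -0.0157  0.1089] yaw 1.618 zt [ 0.0315 -0.0102 -0.9995] F [-0.   0.  -0.2] w 0.0869 q1,q6 [-0.2  -0.25]
{"x": 7, "y": -5, "z": 9, "spin": -0.006},
[-0.20408914  0.65021198  1.57126785 -0.00461802  0.88721735 -0.24869773]
```

Emit:
{"method": "play_rows", "body": {
  "commands": [
    {"x": 7,"y": -5,"z": 9,"spin": -0.006}
  ]
}}

```text
time: 4.55
position: [0.6152, -0.0098, 0.1011]
tool_rot: [0.688, 0.725, 0.008, 0.017]
ft_force: [0.2, 0.5, -0.0]
grip_width: 0.087
```

```bash
python3 -c "
from h import *
go(.6134,-.0095,.100,1.624,20);print(robot.get_obs()['q'])
"
```

```text
t 4.55 pos [ 0.6152 -0.0098  0.1011] yaw 1.623 zt [ 0.0366 -0.0114 -0.9993] F [ 0.2  0.5 -0. ] w 0.087 q1,q6 [-0.2  -0.24]
{"x": 0, "y": -2, "z": 1, "spin": -0.001},
[-0.19532669  0.65662882  1.58823343 -0.00532641  0.85861523 -0.24477143]
```

Emit:
{"method": "play_rows", "body": {
  "commands": [
    {"x": 0,"y": 0,"z": -9,"spin": 0},
    {"x": 0,"y": 0,"z": -9,"spin": 0},
    {"x": 0,"y": 0,"z": -9,"spin": 0},
    {"x": 0,"y": 0,"z": -9,"spin": 0},
    {"x": 0,"y": 0,"z": -9,"spin": 0}
  ]
}}

```text
time: 5.05
position: [0.6105, -0.0074, 0.1472]
tool_rot: [0.687, 0.726, 0.007, 0.014]
ft_force: [-1.0, -0.1, 0.2]
grip_width: 0.0871
```

```bash
python3 -c "
from h import *
go(.6134,-.0095,.100,1.624,48);print(robot.get_obs()['q'])
"
```

```text
t 5.05 pos [ 0.6105 -0.0074  0.1472] yaw 1.625 zt [ 0.0301 -0.0098 -0.9995] F [-1.  -0.1  0.2] w 0.0871 q1,q6 [-0.19 -0.24]
{"x": -2, "y": 1, "z": 47, "spin": 0.001},
[-0.19302002  0.58887684  1.56414714 -0.00472286  0.95715897 -0.24492752]
```

Emit:
{"method": "play_rows", "body": {
  "commands": [
    {"x": -2,"y": 1,"z": 46,"spin": 0},
    {"x": 0,"y": 0,"z": 0,"spin": 0}
  ]
}}

```text
time: 5.25
position: [0.6153, -0.0103, 0.1031]
tool_rot: [0.687, 0.726, 0.008, 0.016]
ft_force: [-1.2, -0.7, -0.9]
grip_width: 0.0869
```

```bash
python3 -c "
from h import *
go(.6134,-.0095,.100,1.624,48);print(robot.get_obs()['q'])
"
```

```text
t 5.25 pos [ 0.6153 -0.0103  0.1031] yaw 1.625 zt [ 0.035  -0.0108 -0.9993] F [-1.2 -0.7 -0.9] w 0.0869 q1,q6 [-0.2  -0.25]
{"x": 1, "y": -2, "z": 3, "spin": 0.001},
[-0.19613517  0.65422136  1.5854224  -0.00497827  0.86552815 -0.24767032]
```

Emit:
{"method": "play_rows", "body": {
  "commands": [
    {"x": 1,"y": -2,"z": 3,"spin": 0},
    {"x": 0,"y": 0,"z": 0,"spin": 0},
    {"x": 0,"y": 0,"z": 0,"spin": 0},
    {"x": 0,"y": 0,"z": 0,"spin": 0},
    {"x": 0,"y": 0,"z": 0,"spin": 0},
    {"x": 0,"y": 0,"z": 0,"spin": 0}
  ],
  "grip": 0,
  "newtons": 40
}}

```text
time: 5.85
position: [0.617, -0.0098, 0.1087]
tool_rot: [0.687, 0.726, 0.011, 0.022]
ft_force: [0.2, 0.8, -1.0]
grip_width: 0.0469
```

```bash
python3 -c "
from h import *
go(.6134,-.0095,.100,1.624,48);print(robot.get_obs()['q'])
c=cams.camera('scene');save('s4',c['img'][150:350,180:440],2.5)"
```

```text
t 5.85 pos [ 0.617  -0.0098  0.1087] yaw 1.625 zt [ 0.0472 -0.0131 -0.9988] F [ 0.2  0.8 -1. ] w 0.0469 q1,q6 [-0.19 -0.25]
{"x": 1, "y": -4, "z": 9, "spin": 0.001},
[-0.19493477  0.644168    1.58760242 -0.00483106  0.8609387  -0.24661976]
```

View pics/s4.png

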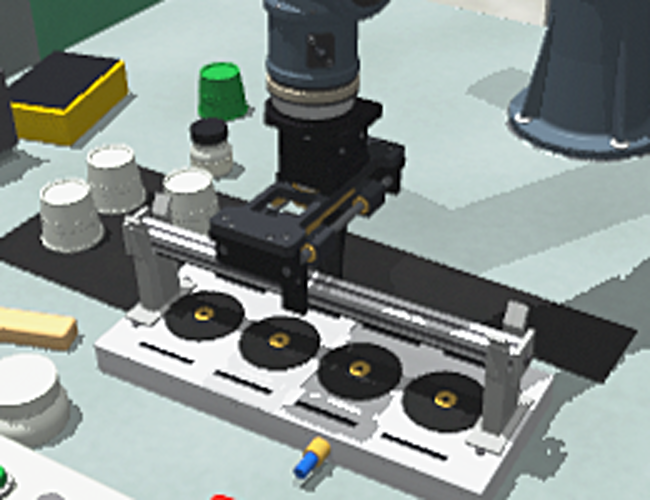

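Emit:
{"method": "play_rows", "body": {
  "commands": [
    {"x": 1,"y": -4,"z": 9,"spin": 0}
  ]
}}

```text
time: 6.0
position: [0.6151, -0.0095, 0.1008]
tool_rot: [0.687, 0.726, 0.013, 0.024]
ft_force: [1.0, -0.8, 0.3]
grip_width: 0.0348
```

```bash
cat >> h.py <<'E'
def wait(n):
    for _ in range(n): cams.camera('top')
E
python3 -c "
from h import *
for i in range(5):
  go(.6134,-.0095,.100,1.624,48);wait(2)
go(.6134,-.0095,.100,1.624,48);print(robot.get_obs()['q'])"
```

```text
t 6.0 pos [ 0.6151 -0.0095  0.1008] yaw 1.625 zt [ 0.0517 -0.0139 -0.9986] F [ 1.  -0.8  0.3] w 0.0348 q1,q6 [-0.2  -0.25]
{"x": 0, "y": -2, "z": 1, "spin": 0.001},
t 6.1 pos [ 0.6117 -0.0088  0.0982] yaw 1.625 zt [ 0.0439 -0.0124 -0.999 ] F [-0.9 -0.2 -0.3] w 0.0273 q1,q6 [-0.19 -0.25]
{"x": -1, "y": 2, "z": -2, "spin": 0.001},
t 6.2 pos [ 0.6135 -0.009   0.0991] yaw 1.625 zt [ 0.0476 -0.0126 -0.9988] F [ 1.9  1.1 -2.1] w 0.0193 q1,q6 [-0.19 -0.25]
{"x": -1, "y": 0, "z": -1, "spin": 0.001},
t 6.3 pos [ 0.6133 -0.009   0.099 ] yaw 1.625 zt [ 0.0467 -0.0128 -0.9988] F [ 1.4  0.9 -2.8] w 0.0198 q1,q6 [-0.19 -0.25]
{"x": 0, "y": 0, "z": -1, "spin": 0.001},
t 6.4 pos [ 0.6132 -0.0091  0.0991] yaw 1.625 zt [ 0.0464 -0.0129 -0.9988] F [-0.  -0.5 -3.2] w 0.0198 q1,q6 [-0.2  -0.25]
{"x": 0, "y": 0, "z": -1, "spin": 0.001},
t 6.5 pos [ 0.613  -0.0091  0.0991] yaw 1.625 zt [ 0.046  -0.0129 -0.9989] F [ 0.   0.3 -3.2] w 0.0194 q1,q6 [-0.2  -0.25]
{"x": 0, "y": 0, "z": -1, "spin": 0.001},
[-0.19505087  0.65442093  1.60291256 -0.00510057  0.83661808 -0.24654189]
```

```bash
python3 -c "
from h import *
go(.613,-.0091,.139,None,20)"
```

```text
t 6.5 pos [ 0.613  -0.0091  0.0991] yaw 1.625 zt [ 0.046  -0.0129 -0.9989] F [ 0.   0.3 -3.2] w 0.0194 q1,q6 [-0.2  -0.25]
{"x": 0, "y": 1, "z": -20, "spin": -0.000},
{"x": 0, "y": 1, "z": -20, "spin": -0.000},
```

Emit:
{"method": "play_rows", "body": {
  "commands": [
    {"x": 0,"y": 1,"z": -20,"spin": 0},
    {"x": 0,"y": 1,"z": -20,"spin": 0}
  ]
}}

```text
time: 6.7
position: [0.611, -0.0083, 0.1353]
tool_rot: [0.687, 0.726, 0.009, 0.018]
ft_force: [0.9, -0.2, -3.6]
grip_width: 0.0195
```

```bash
python3 -c "
from h import *
wait(4)
go(.613,-.0091,.175,None,20)"
```

```text
t 6.9 pos [ 0.6115 -0.0084  0.1357] yaw 1.625 zt [ 0.0413 -0.0121 -0.9991] F [ 0.2 -0.5 -2.8] w 0.0195 q1,q6 [-0.19 -0.25]
{"x": -1, "y": 2, "z": -20, "spin": -0.000},
{"x": -1, "y": 2, "z": -20, "spin": -0.000},
```

Emit:
{"method": "play_rows", "body": {
  "commands": [
    {"x": -1,"y": 2,"z": -20,"spin": 0},
    {"x": -1,"y": 2,"z": -22,"spin": 0}
  ]
}}

```text
time: 7.1
position: [0.6089, -0.0089, 0.1725]
tool_rot: [0.687, 0.726, 0.006, 0.013]
ft_force: [1.8, 0.1, -3.8]
grip_width: 0.0194
```

```bash
python3 -c "
from h import *
wait(4)
go(.613,-.0091,.175,None,20)
c=cams.camera('scene');save('s5',c['img'][130:350,160:440],2.5)"
```

```text
t 7.3 pos [ 0.6097 -0.009   0.1731] yaw 1.625 zt [ 0.0302 -0.0101 -0.9995] F [-0.4  1.3 -3.4] w 0.0199 q1,q6 [-0.2  -0.25]
{"x": 0, "y": 3, "z": -2, "spin": -0.000},
```

View pics/s5.png

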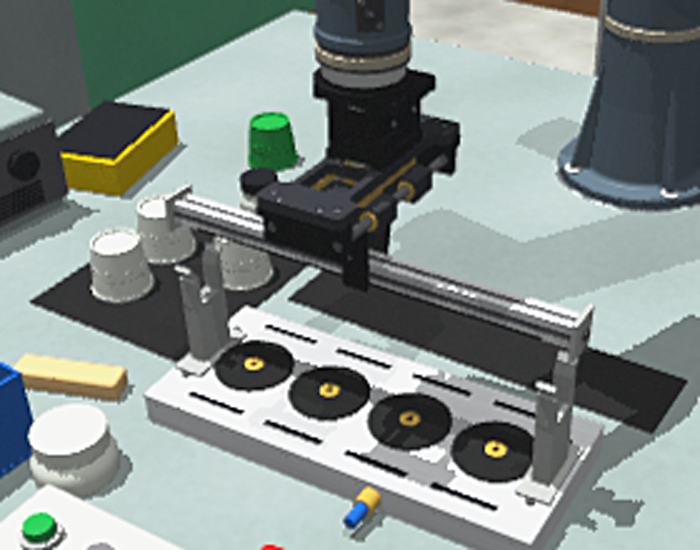

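```bash
python3 -c "
from h import *
go(.432,-.009,.175,1.59,46)"
```

```text
t 7.35 pos [ 0.6093 -0.0089  0.1726] yaw 1.625 zt [ 0.0289 -0.0097 -0.9995] F [-0.9  0.1 -3.6] w 0.0196 q1,q6 [-0.2  -0.25]
{"x": 2, "y": -44, "z": -2, "spin": 0.009},
{"x": 2, "y": -44, "z": -2, "spin": 0.009},
{"x": 2, "y": -44, "z": -2, "spin": 0.009},
{"x": 1, "y": -44, "z": -2, "spin": 0.009},
```

Emit:
{"method": "play_rows", "body": {
  "commands": [
    {"x": 1,"y": -20,"z": -2,"spin": 0.006},
    {"x": 1,"y": -32,"z": -2,"spin": 0.006},
    {"x": 1,"y": -35,"z": -1,"spin": 0.006},
    {"x": 1,"y": -35,"z": -1,"spin": 0.006},
    {"x": 1,"y": -32,"z": -1,"spin": 0.006},
    {"x": 1,"y": -20,"z": -1,"spin": 0.006}
  ]
}}

```text
time: 7.95
position: [0.4268, -0.0087, 0.1673]
tool_rot: [0.701, 0.713, 0.004, 0.009]
ft_force: [0.0, -0.2, -3.2]
grip_width: 0.0195
```

```bash
python3 -c "
from h import *
wait(4)
go(.432,-.009,.060,None,25)"
```

```text
t 8.15 pos [ 0.4311 -0.0095  0.1682] yaw 1.589 zt [ 0.0242 -0.0084 -0.9997] F [ 1.3  0.3 -3.3] w 0.0197 q1,q6 [-0.28 -0.3 ]
{"x": 0, "y": 0, "z": 22, "spin": -0.000},
{"x": 0, "y": 0, "z": 22, "spin": -0.000},
{"x": 0, "y": 0, "z": 22, "spin": -0.000},
{"x": 0, "y": 0, "z": 22, "spin": -0.000},
{"x": 0, "y": 0, "z": 22, "spin": -0.000},
```

Emit:
{"method": "play_rows", "body": {
  "commands": [
    {"x": 0,"y": 0,"z": 27,"spin": 0},
    {"x": 0,"y": 0,"z": 27,"spin": 0},
    {"x": 0,"y": 0,"z": 27,"spin": 0},
    {"x": 0,"y": 0,"z": 27,"spin": 0}
  ]
}}

```text
time: 8.55
position: [0.4476, -0.0138, 0.0599]
tool_rot: [0.7, 0.713, 0.011, 0.022]
ft_force: [0.2, 0.1, -3.3]
grip_width: 0.0197
```

```bash
python3 -c "
from h import *
wait(4)
go(.432,-.009,.0085,None,25)"
```

```text
t 8.75 pos [ 0.4458 -0.0134  0.0607] yaw 1.589 zt [ 0.043  -0.0136 -0.999 ] F [ 0.4  0.5 -2.7] w 0.0195 q1,q6 [-0.28 -0.3 ]
{"x": 2, "y": -5, "z": 17, "spin": -0.000},
{"x": 2, "y": -5, "z": 17, "spin": -0.000},
{"x": 2, "y": -5, "z": 17, "spin": -0.000},
```

Emit:
{"method": "play_rows", "body": {
  "commands": [
    {"x": 0,"y": -4,"z": 16,"spin": 0},
    {"x": 0,"y": -4,"z": 16,"spin": 0},
    {"x": 0,"y": -4,"z": 16,"spin": 0}
  ]
}}

```text
time: 9.05
position: [0.4437, -0.016, 0.0166]
tool_rot: [0.7, 0.714, 0.014, 0.028]
ft_force: [-0.1, -0.3, -3.0]
grip_width: 0.0195
```

```bash
python3 -c "
from h import *
wait(4)
go(.432,-.009,.0075,None,25)
c=cams.camera('scene');save('s6',c['img'][130:350,160:440],2.5)"
```

```text
t 9.25 pos [ 0.4425 -0.0157  0.0164] yaw 1.59 zt [ 0.0569 -0.0176 -0.9982] F [-0.7  0.6 -3.6] w 0.0194 q1,q6 [-0.29 -0.31]
{"x": 7, "y": -11, "z": 8, "spin": -0.000},
```

View pics/s6.png

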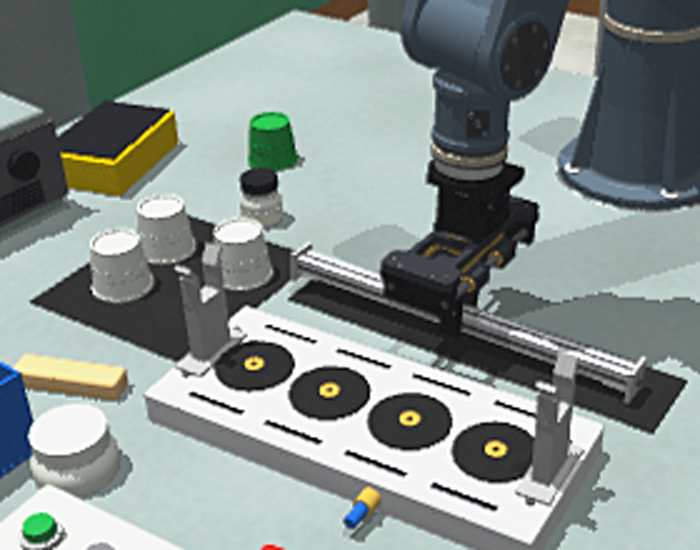

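Emit:
{"method": "play_rows", "body": {
  "commands": [
    {"x": 0,"y": 0,"z": 7,"spin": 0}
  ]
}}

```text
time: 9.4
position: [0.4444, -0.0161, 0.011]
tool_rot: [0.7, 0.714, 0.015, 0.028]
ft_force: [-1.4, -1.0, -0.9]
grip_width: 0.0194
```

```bash
python3 -c "
from h import *
wait(4)
go(.432,-.009,.0075,None,25)"
```

```text
t 9.6 pos [ 0.4439 -0.0161  0.01  ] yaw 1.589 zt [ 0.0592 -0.0182 -0.9981] F [ 0.9 -2.1 -0.9] w 0.0198 q1,q6 [-0.29 -0.31]
{"x": 7, "y": -12, "z": 2, "spin": -0.000},
```

Emit:
{"method": "play_rows", "body": {
  "commands": [
    {"x": 0,"y": 0,"z": 2,"spin": 0}
  ]
}}

```text
time: 9.7
position: [0.4443, -0.0163, 0.0083]
tool_rot: [0.7, 0.713, 0.014, 0.028]
ft_force: [-0.7, -1.4, -0.8]
grip_width: 0.0196
```

```bash
python3 -c "
from h import *
wait(4)
go(.432,-.009,.0075,None,25)"
```

```text
t 9.9 pos [ 0.4444 -0.0164  0.0082] yaw 1.59 zt [ 0.0601 -0.0185 -0.998 ] F [-0.1 -1.   1. ] w 0.0199 q1,q6 [-0.29 -0.31]
{"x": 8, "y": -12, "z": 0, "spin": -0.000},
```

Emit:
{"method": "play_rows", "body": {
  "commands": [
    {"x": 0,"y": 0,"z": 0,"spin": 0}
  ],
  "grip": 0.55
}}

```text
time: 10.0
position: [0.4448, -0.0164, 0.0083]
tool_rot: [0.7, 0.714, 0.015, 0.028]
ft_force: [1.0, 1.1, -1.2]
grip_width: 0.023
```

```bash
python3 -c "
from h import *
wait(10)
go(.444,-.016,.19,None,30)"
```

```text
t 10.5 pos [ 0.4443 -0.0163  0.0081] yaw 1.59 zt [ 0.0599 -0.0185 -0.998 ] F [0.4 0.3 0.1] w 0.0472 q1,q6 [-0.29 -0.31]
{"x": 0, "y": 2, "z": -26, "spin": -0.000},
{"x": 0, "y": 2, "z": -26, "spin": -0.000},
{"x": 0, "y": 2, "z": -26, "spin": -0.000},
{"x": 0, "y": 2, "z": -26, "spin": -0.000},
{"x": 0, "y": 2, "z": -26, "spin": -0.000},
{"x": 0, "y": 2, "z": -26, "spin": -0.000},
{"x": 0, "y": 2, "z": -26, "spin": -0.000},
```

Emit:
{"method": "play_rows", "body": {
  "commands": [
    {"x": 0,"y": 1,"z": -26,"spin": 0},
    {"x": 0,"y": 2,"z": -26,"spin": 0},
    {"x": 0,"y": 2,"z": -26,"spin": 0},
    {"x": 0,"y": 2,"z": -26,"spin": 0},
    {"x": 0,"y": 2,"z": -26,"spin": 0},
    {"x": 0,"y": 2,"z": -26,"spin": 0},
    {"x": 0,"y": 2,"z": -26,"spin": 0}
  ],
  "grip": 1
}}

```text
time: 11.2
position: [0.4427, -0.0117, 0.1931]
tool_rot: [0.7, 0.713, 0.011, 0.022]
ft_force: [0.2, 0.5, 0.2]
grip_width: 0.0861
```

```bash
python3 -c "
from h import *
wait(3);t=cams.camera('top');c=cams.camera('scene')
save('t7',t['img'][170:320,240:500],3);save('s7',c['img'][130:350,160:440],2.5)
for cc in (t,c):
  for d in nets.outline_of(cc,'cup0')[:6]:
    print(round(d['conf'],2),np.round(d['pixel'],1),d['region'].sum(),ray(cc,d['pixel'],.03).round(3))
go(.46,-.282,.19,None,45)"
```

```text
0.89 [415.4 261.6] 345 [ 0.469 -0.289  0.03 ]
0.87 [460.1 339.5] 399 [ 0.227 -0.422  0.03 ]
0.81 [441.8 236.3] 360 [ 0.547 -0.373  0.03 ]
0.61 [448.7 260.5] 380 [ 0.471 -0.393  0.03 ]
0.48 [209.3 249.3] 166 [0.512 0.355 0.03 ]
0.37 [326.9 215.5] 6252 [ 0.615 -0.015  0.03 ]
0.95 [207.7 232.1] 605 [ 0.537 -0.391  0.03 ]
0.86 [265.1 191.2] 405 [ 0.262 -0.408  0.03 ]
0.85 [253.6 230.3] 512 [ 0.464 -0.288  0.03 ]
0.84 [226.7 221.3] 507 [ 0.466 -0.386  0.03 ]
t 11.55 pos [ 0.4422 -0.0117  0.1908] yaw 1.589 zt [ 0.0447 -0.0141 -0.9989] F [-0.   0.1  0.6] w 0.087 q1,q6 [-0.28 -0.3 ]
{"x": -39, "y": 2, "z": 1, "spin": -0.000},
{"x": -39, "y": 2, "z": 1, "spin": -0.000},
{"x": -39, "y": 2, "z": 1, "spin": -0.000},
{"x": -39, "y": 2, "z": 1, "spin": -0.000},
{"x": -39, "y": 2, "z": 1, "spin": -0.000},
{"x": -39, "y": 2, "z": 1, "spin": -0.000},
{"x": -39, "y": 2, "z": 1, "spin": -0.000},
```

View pics/t7.png

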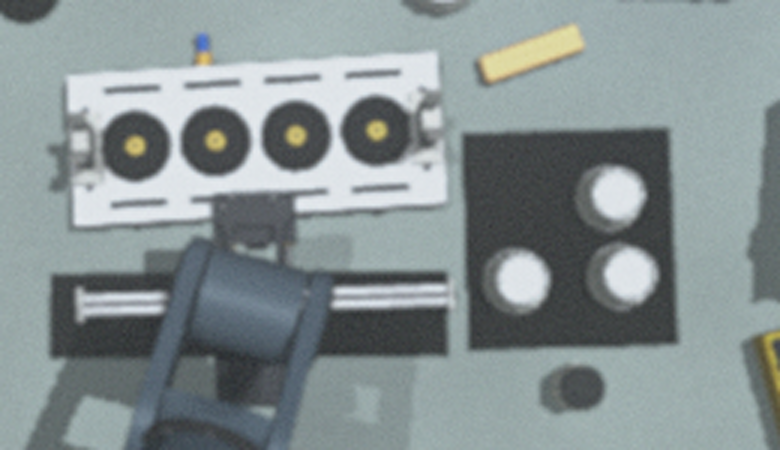

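View pics/s7.png

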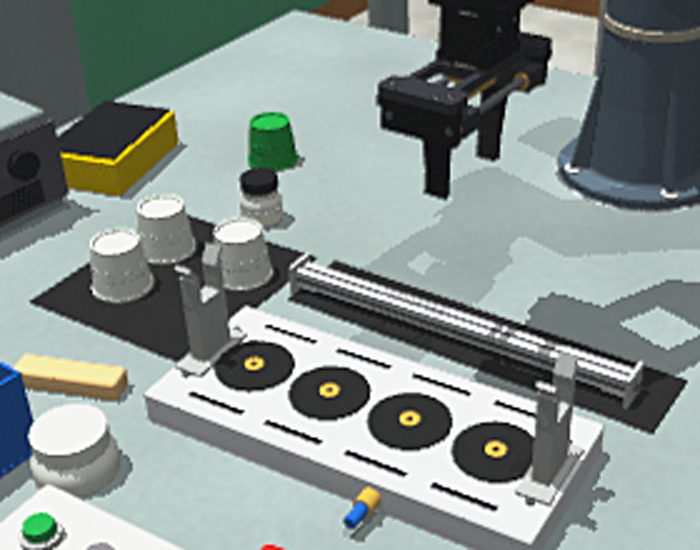

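Emit:
{"method": "play_rows", "body": {
  "commands": [
    {"x": -39,"y": 2,"z": 1,"spin": 0},
    {"x": -39,"y": 2,"z": 1,"spin": 0},
    {"x": -39,"y": 2,"z": 1,"spin": 0},
    {"x": -39,"y": 2,"z": 1,"spin": 0},
    {"x": -39,"y": 2,"z": 1,"spin": 0},
    {"x": -39,"y": 2,"z": 1,"spin": 0},
    {"x": -39,"y": 2,"z": 1,"spin": 0}
  ]
}}

```text
time: 12.25
position: [0.4566, -0.2855, 0.1764]
tool_rot: [0.697, 0.717, 0.009, 0.009]
ft_force: [1.5, -0.0, 0.6]
grip_width: 0.0868
```

```bash
python3 -c "
from h import *
wait(3)
c=wcam();save('w8',c['img'])
for d in nets.outline_of(c,'cup0')[:4]:
    print(round(d['conf'],2),np.round(d['pixel'],1),d['region'].sum(),ray(c,d['pixel'],.05).round(3))
for P in [(.46,-.282,.061),(.46,-.282,.003)]: print(proj(c,P))
t=cams.camera('top')
N=np.array([ray(t,(240+a/3,170+b/3),.039) for a,b in [(377,130),(296,135),(215,141),(135,146)]]);print(N.round(4),N.mean(0))
go(.46,-.282,.12,None,50)"
```

```text
0.93 [317.2 319.7] 3163 [ 0.465 -0.364  0.05 ]
0.9 [394.3 311. ] 2195 [ 0.528 -0.355  0.05 ]
0.83 [317.6 215.4] 5531 [ 0.463 -0.275  0.05 ]
[[314.08597577 227.97888275]]
[[312.29563798 209.97283745]]
[[ 0.62   -0.1357  0.039 ]
 [ 0.6155 -0.0514  0.039 ]
 [ 0.61    0.033   0.039 ]
 [ 0.6054  0.1164  0.039 ]] [ 0.61273722 -0.00943748  0.039     ]
t 12.55 pos [ 0.4564 -0.2827  0.177 ] yaw 1.599 zt [ 0.0252  0.0014 -0.9997] F [-0.7  0.2  0.4] w 0.0868 q1,q6 [-0.77 -0.82]
{"x": 0, "y": 1, "z": 29, "spin": -0.000},
{"x": 0, "y": 1, "z": 29, "spin": -0.000},
```

View pics/w8.png

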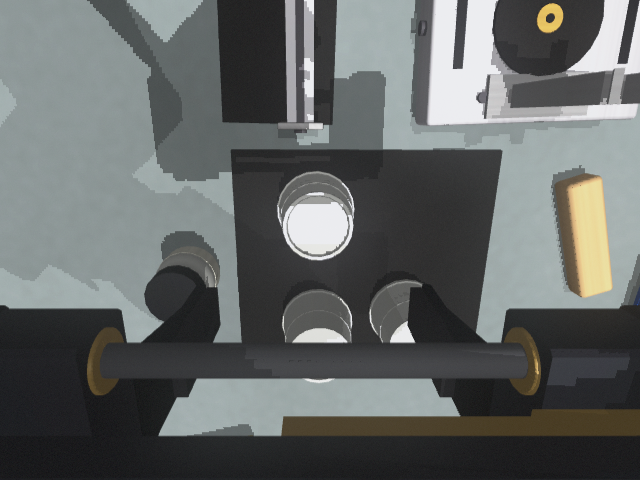

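Emit:
{"method": "play_rows", "body": {
  "commands": [
    {"x": 1,"y": 3,"z": 48,"spin": 0},
    {"x": 1,"y": 0,"z": 40,"spin": 0}
  ]
}}

```text
time: 12.75
position: [0.4656, -0.2812, 0.0926]
tool_rot: [0.696, 0.718, 0.009, 0.015]
ft_force: [-1.1, -0.6, -1.0]
grip_width: 0.0866
```

```bash
python3 -c "
from h import *
wait(4)
go(.4625,-.281,.03,1.605,70)"
```

```text
t 12.95 pos [ 0.4653 -0.2816  0.0933] yaw 1.602 zt [ 0.0333 -0.0061 -0.9994] F [-0.2  0.2  0.4] w 0.0871 q1,q6 [-0.76 -0.81]
{"x": 1, "y": -5, "z": 63, "spin": -0.003},
```

Emit:
{"method": "play_rows", "body": {
  "commands": [
    {"x": 0,"y": -3,"z": 32,"spin": 0},
    {"x": 0,"y": -4,"z": 32,"spin": 0}
  ]
}}

```text
time: 13.15
position: [0.4665, -0.2862, 0.0361]
tool_rot: [0.695, 0.719, 0.01, 0.023]
ft_force: [0.3, -0.3, -0.4]
grip_width: 0.0871
```

```bash
python3 -c "
from h import *
wait(4)
go(.4625,-.281,.03,1.605,70)
c=cams.camera('scene');save('s9',c['img'][130:330,120:380],2.5)"
```

```text
t 13.35 pos [ 0.4655 -0.2856  0.0355] yaw 1.603 zt [ 0.0439 -0.0159 -0.9989] F [-0.2 -0.4  0.4] w 0.0872 q1,q6 [-0.77 -0.83]
{"x": 5, "y": -3, "z": 5, "spin": -0.002},
```

View pics/s9.png

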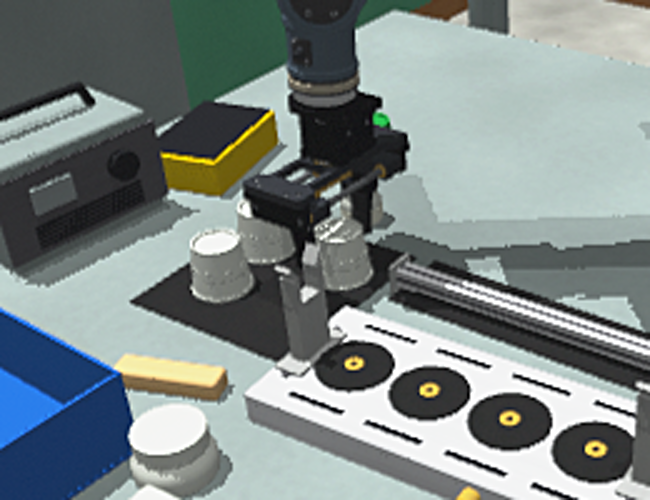

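Emit:
{"method": "play_rows", "body": {
  "commands": [
    {"x": 5,"y": -3,"z": 4,"spin": 0}
  ],
  "grip": 0,
  "newtons": 12
}}

```text
time: 13.5
position: [0.4648, -0.283, 0.0341]
tool_rot: [0.695, 0.718, 0.01, 0.025]
ft_force: [0.5, -0.9, 0.2]
grip_width: 0.084
```

```bash
python3 -c "
from h import *
wait(12)
go(.4625,-.281,.15,1.605,30)
c=cams.camera('scene');save('s10',c['img'][180:280,200:330],5)"
```

```text
t 14.1 pos [ 0.4631 -0.2814  0.032 ] yaw 1.603 zt [ 0.0454 -0.0173 -0.9988] F [0.3 1.5 3.5] w 0.0568 q1,q6 [-0.76 -0.82]
{"x": 0, "y": 1, "z": -29, "spin": -0.000},
{"x": 0, "y": 1, "z": -29, "spin": -0.000},
{"x": 0, "y": 1, "z": -29, "spin": -0.000},
{"x": 0, "y": 1, "z": -29, "spin": -0.000},
```

View pics/s10.png

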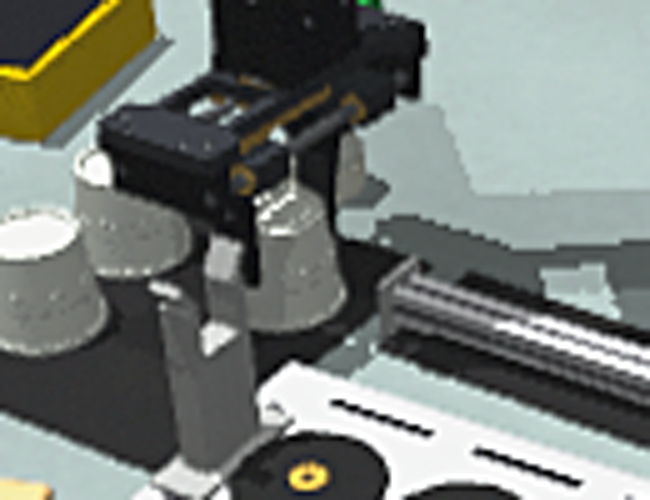

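Emit:
{"method": "play_rows", "body": {
  "commands": [
    {"x": 0,"y": 1,"z": -15,"spin": 0},
    {"x": 0,"y": 1,"z": -29,"spin": 0},
    {"x": 0,"y": 1,"z": -29,"spin": 0},
    {"x": 0,"y": 1,"z": -29,"spin": 0},
    {"x": 0,"y": 1,"z": -29,"spin": 0},
    {"x": 0,"y": 1,"z": -29,"spin": 0}
  ]
}}

```text
time: 14.75
position: [0.4581, -0.2757, 0.1906]
tool_rot: [0.696, 0.718, 0.009, 0.014]
ft_force: [1.5, 0.5, -0.2]
grip_width: 0.0568
```

```bash
python3 -c "
from h import *
wait(3)
go(.606,.1167,.195,1.625,45)
c=cams.camera('scene');save('s11',c['img'][130:330,120:380],2.5)"
```

```text
t 14.9 pos [ 0.4594 -0.2769  0.1915] yaw 1.603 zt [ 0.0364 -0.0097 -0.9993] F [ 0.2  0.1 -0.4] w 0.0568 q1,q6 [-0.76 -0.81]
{"x": 39, "y": 16, "z": 0, "spin": -0.002},
{"x": 39, "y": 16, "z": 0, "spin": -0.002},
{"x": 39, "y": 16, "z": 0, "spin": -0.002},
{"x": 39, "y": 16, "z": 0, "spin": -0.002},
{"x": 39, "y": 16, "z": 0, "spin": -0.002},
{"x": 39, "y": 16, "z": 0, "spin": -0.002},
{"x": 39, "y": 16, "z": 0, "spin": -0.002},
{"x": 39, "y": 17, "z": 0, "spin": -0.002},
{"x": 39, "y": 17, "z": 0, "spin": -0.002},
{"x": 39, "y": 17, "z": 0, "spin": -0.002},
```

View pics/s11.png

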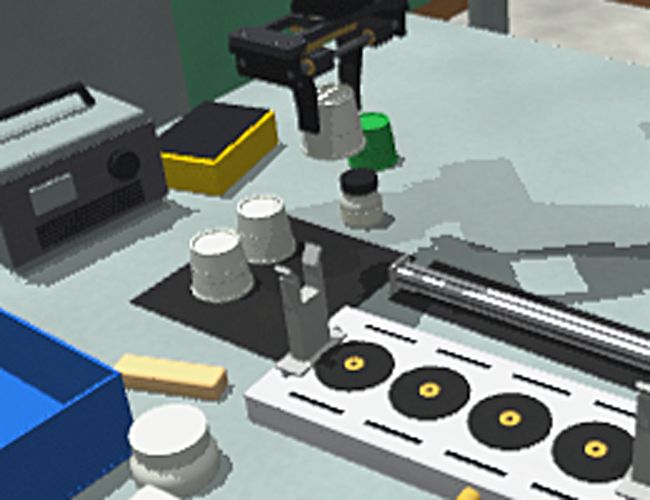

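Emit:
{"method": "play_rows", "body": {
  "commands": [
    {"x": 25,"y": 10,"z": -2,"spin": -0.002},
    {"x": 39,"y": 16,"z": -2,"spin": -0.002},
    {"x": 39,"y": 16,"z": -2,"spin": -0.002},
    {"x": 39,"y": 16,"z": -2,"spin": -0.002},
    {"x": 39,"y": 16,"z": -2,"spin": -0.002},
    {"x": 39,"y": 16,"z": -2,"spin": -0.002},
    {"x": 39,"y": 16,"z": -2,"spin": -0.002},
    {"x": 39,"y": 17,"z": -2,"spin": -0.002}
  ]
}}

```text
time: 15.75
position: [0.5642, 0.0335, 0.1914]
tool_rot: [0.694, 0.72, 0.002, 0.001]
ft_force: [0.9, -0.6, -0.2]
grip_width: 0.057
```

```bash
python3 -c "
from h import *
go(.606,.1167,.195,1.625,35)"
```

```text
t 15.75 pos [0.5642 0.0335 0.1914] yaw 1.606 zt [ 0.0043  0.002  -1.    ] F [ 0.9 -0.6 -0.2] w 0.057 q1,q6 [-0.14 -0.18]
{"x": 27, "y": 15, "z": -1, "spin": -0.006},
{"x": 27, "y": 15, "z": -1, "spin": -0.006},
{"x": 27, "y": 15, "z": -1, "spin": -0.006},
```

Outward motion removes the tilt.

Emit:
{"method": "play_rows", "body": {
  "commands": [
    {"x": 30,"y": 16,"z": -1,"spin": -0.006},
    {"x": 30,"y": 16,"z": -1,"spin": -0.006},
    {"x": 22,"y": 12,"z": -1,"spin": -0.006}
  ]
}}

```text
time: 16.05
position: [0.6017, 0.1237, 0.1871]
tool_rot: [0.686, 0.727, -0.002, -0.004]
ft_force: [0.7, 0.0, 0.2]
grip_width: 0.0573
```

```bash
python3 -c "
from h import *
wait(4)
go(.606,.1167,.12,1.625,48)
c=wcam();save('w12',c['img'])
print(proj(c,[(.606,.1167,.039)]))"
```

```text
t 16.25 pos [0.6011 0.1217 0.1874] yaw 1.628 zt [-0.0096  0.0017 -1.    ] F [ 0.3 -0.7 -0.7] w 0.0572 q1,q6 [ 0.02 -0.04]
{"x": -3, "y": 3, "z": 34, "spin": 0.002},
{"x": -3, "y": 3, "z": 34, "spin": 0.002},
[[321.3355609  229.20213419]]
```

View pics/w12.png

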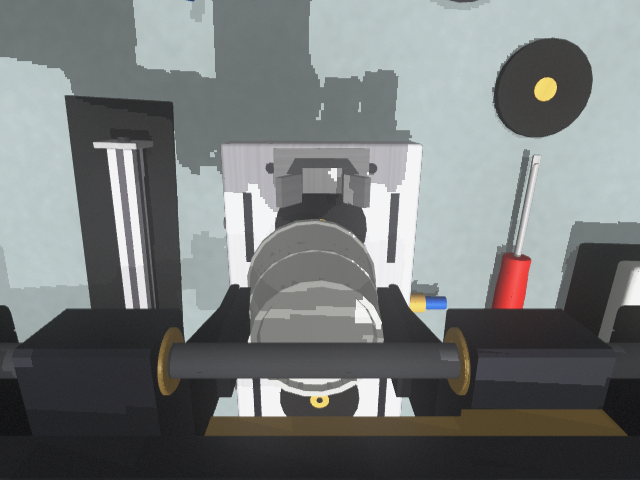

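```bash
cat >> h.py <<'E'
def cupoff(zt_g, off):  # world offset cup-TCP at grasp with tool z axis zt_g -> offset now (rotation between tool axes)
    o,p,yw,R=pose();a=np.array(zt_g)/np.linalg.norm(zt_g);b=R[:,2]
    r=Ro.from_rotvec(np.cross(a,b)).apply(off);return p+r
E
python3 -c "
from h import *
print(cupoff([.0454,-.0173,-.9988],[-.0005,.0004,-.029]), pose()[1])"
```

```text
[0.59901053 0.12192426 0.15897698] [0.60108703 0.12097155 0.18789393]
```

Emit:
{"method": "play_rows", "body": {
  "commands": [
    {"x": -3,"y": 3,"z": 38,"spin": 0},
    {"x": -3,"y": 3,"z": 38,"spin": 0}
  ]
}}

```text
time: 16.5
position: [0.6104, 0.1132, 0.1152]
tool_rot: [0.688, 0.726, 0.001, 0.0]
ft_force: [0.2, 0.4, -1.0]
grip_width: 0.0567
```

```bash
python3 -c "
from h import *
wait(4)
print(cupoff([.0454,-.0173,-.9988],[-.0005,.0004,-.029]))
go(.606,.1167,.075,1.625,48)"
```

```text
[0.60812227 0.114509   0.08642586]
t 16.7 pos [0.61   0.1136 0.1154] yaw 1.624 zt [-7.0e-04  1.6e-03 -1.0e+00] F [ 0.7 -0.1  0.5] w 0.0572 q1,q6 [ 0.   -0.05]
{"x": 3, "y": -4, "z": 40, "spin": -0.001},
```

Emit:
{"method": "play_rows", "body": {
  "commands": [
    {"x": 2,"y": -4,"z": 37,"spin": 0}
  ]
}}

```text
time: 16.8
position: [0.6124, 0.1148, 0.0845]
tool_rot: [0.688, 0.725, 0.006, 0.005]
ft_force: [1.6, -0.6, -0.8]
grip_width: 0.057
```

```bash
python3 -c "
from h import *
wait(4)
print(cupoff([.0454,-.0173,-.9988],[-.0005,.0004,-.029]))
go(.606,.1167,.075,1.625,48)
c=cams.camera('scene');save('s13',c['img'][200:350,240:440],3.5)
c=cams.camera('top');save('t13',c['img'][170:270,230:330],5)"
```

```text
[0.60432283 0.11615635 0.05082127]
t 17.0 pos [0.6061 0.1152 0.0798] yaw 1.624 zt [-0.      0.0017 -1.    ] F [-0.3  1.3 -0.1] w 0.0575 q1,q6 [ 0.01 -0.05]
{"x": 1, "y": 0, "z": 5, "spin": -0.001},
```

View pics/s13.png

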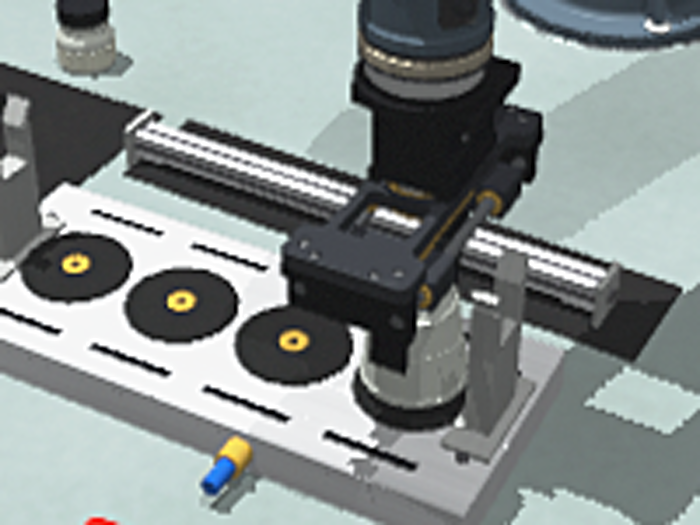

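Emit:
{"method": "play_rows", "body": {
  "commands": [
    {"x": 1,"y": 1,"z": 11,"spin": 0}
  ]
}}

```text
time: 17.2
position: [0.6109, 0.1164, 0.0726]
tool_rot: [0.688, 0.726, 0.004, 0.003]
ft_force: [0.2, -0.6, -1.0]
grip_width: 0.0568
```

```bash
python3 -c "
from h import *
wait(4)
print(cupoff([.0454,-.0173,-.9988],[-.0005,.0004,-.029]))
go(.606,.1167,.068,1.625,48)
c=cams.camera('scene');save('s14',c['img'][240:310,320:400],8)"
```

```text
[0.60684377 0.11746007 0.04095836]
t 17.4 pos [0.6086 0.1165 0.0699] yaw 1.624 zt [ 0.0035  0.0017 -1.    ] F [ 0.3  0.8 -0.5] w 0.0569 q1,q6 [ 0.01 -0.05]
{"x": 0, "y": -3, "z": 2, "spin": -0.001},
```

View pics/s14.png

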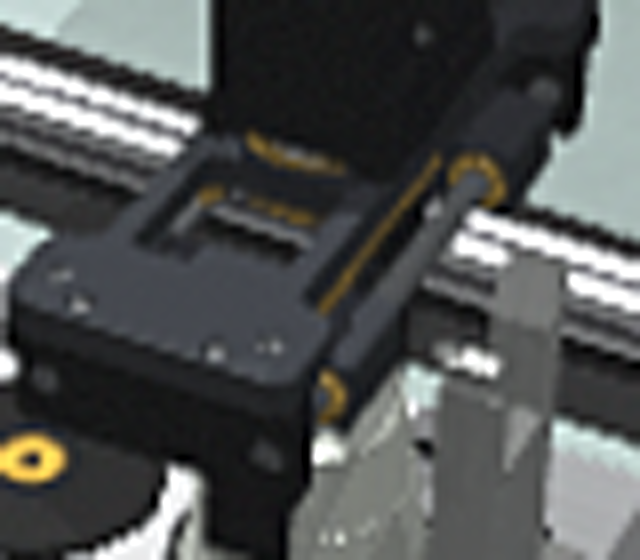

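Position is within about 1 mm. Down 2 more, then release.

Emit:
{"method": "play_rows", "body": {
  "commands": [
    {"x": 0,"y": 0,"z": 2,"spin": 0}
  ]
}}

```text
time: 17.55
position: [0.6086, 0.1169, 0.0687]
tool_rot: [0.688, 0.726, 0.002, 0.001]
ft_force: [-3.3, 1.5, 10.4]
grip_width: 0.057
```

```bash
python3 -c "
from h import *
wait(4)
go(.606,.1167,.068,1.625,48)"
```

```text
t 17.75 pos [0.6086 0.1168 0.0688] yaw 1.624 zt [ 0.0039  0.002  -1.    ] F [-2.2  1.   5.2] w 0.0567 q1,q6 [ 0.01 -0.05]
{"x": 0, "y": -3, "z": 1, "spin": -0.001},
```

Emit:
{"method": "play_rows", "body": {
  "commands": [
    {"x": 0,"y": 0,"z": 0,"spin": 0}
  ],
  "grip": 0.9
}}

```text
time: 17.85
position: [0.6087, 0.1169, 0.0691]
tool_rot: [0.688, 0.726, 0.002, 0.001]
ft_force: [0.2, 0.6, 0.8]
grip_width: 0.0605
```

```bash
python3 -c "
from h import *
wait(9)
go(.606,.1167,.2,1.625,30)"
```

```text
t 18.3 pos [0.6085 0.1168 0.0686] yaw 1.624 zt [ 0.0036  0.002  -1.    ] F [ 0.3 -0.3  0.3] w 0.0778 q1,q6 [ 0.01 -0.05]
{"x": 0, "y": 0, "z": -26, "spin": -0.000},
{"x": 0, "y": 0, "z": -26, "spin": -0.000},
{"x": 0, "y": 0, "z": -26, "spin": -0.000},
{"x": 0, "y": 0, "z": -26, "spin": -0.000},
{"x": 0, "y": 0, "z": -26, "spin": -0.000},
```

Emit:
{"method": "play_rows", "body": {
  "commands": [
    {"x": 0,"y": 0,"z": -24,"spin": 0},
    {"x": 0,"y": 0,"z": -26,"spin": 0},
    {"x": 0,"y": 0,"z": -26,"spin": 0},
    {"x": 0,"y": 0,"z": -26,"spin": 0},
    {"x": 0,"y": 0,"z": -26,"spin": 0}
  ],
  "grip": 1
}}

```text
time: 18.8
position: [0.6045, 0.1162, 0.1949]
tool_rot: [0.688, 0.726, -0.003, -0.004]
ft_force: [0.5, -0.3, 0.7]
grip_width: 0.0869
```

```bash
python3 -c "
from h import *
go(.548,-.38,.2,.85,45)
c=cams.camera('top');save('t15',c['img'][170:320,240:500],3)"
```

```text
t 18.8 pos [0.6045 0.1162 0.1949] yaw 1.624 zt [-0.0098  0.0018 -1.    ] F [ 0.5 -0.3  0.7] w 0.0869 q1,q6 [ 0.01 -0.05]
{"x": -41, "y": -7, "z": 0, "spin": 0.065},
{"x": -41, "y": -4, "z": 0, "spin": 0.065},
{"x": -42, "y": -2, "z": 0, "spin": 0.065},
{"x": -42, "y": 1, "z": 0, "spin": 0.065},
{"x": -41, "y": 4, "z": 0, "spin": 0.065},
{"x": -41, "y": 6, "z": 0, "spin": 0.065},
{"x": -41, "y": 9, "z": 0, "spin": 0.065},
{"x": -40, "y": 12, "z": 0, "spin": 0.065},
{"x": -39, "y": 14, "z": 0, "spin": 0.065},
{"x": -38, "y": 17, "z": 0, "spin": 0.065},
{"x": -37, "y": 19, "z": 0, "spin": 0.065},
{"x": -36, "y": 21, "z": 0, "spin": 0.065},
```

View pics/t15.png

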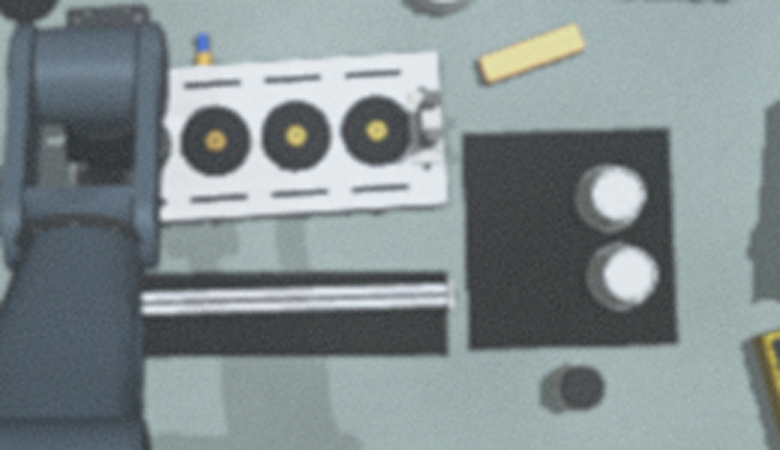

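Emit:
{"method": "play_rows", "body": {
  "commands": [
    {"x": -41,"y": -7,"z": 0,"spin": 0.065},
    {"x": -41,"y": -4,"z": 0,"spin": 0.065},
    {"x": -42,"y": -2,"z": 0,"spin": 0.065},
    {"x": -42,"y": 1,"z": 0,"spin": 0.065},
    {"x": -41,"y": 4,"z": 0,"spin": 0.065},
    {"x": -41,"y": 6,"z": 0,"spin": 0.065},
    {"x": -41,"y": 9,"z": 0,"spin": 0.065},
    {"x": -40,"y": 12,"z": 0,"spin": 0.065}
  ]
}}

```text
time: 19.65
position: [0.5687, -0.2195, 0.2006]
tool_rot: [0.854, 0.52, 0.005, 0.001]
ft_force: [1.1, -0.2, -0.0]
grip_width: 0.0866
```

```bash
python3 -c "
from h import *
go(.548,-.38,.2,.85,45)"
```

```text
t 19.65 pos [ 0.5687 -0.2195  0.2006] yaw 1.095 zt [ 0.0093  0.0029 -1.    ] F [ 1.1 -0.2 -0. ] w 0.0866 q1,q6 [-0.56 -0.08]
{"x": -38, "y": 14, "z": 0, "spin": 0.061},
{"x": -37, "y": 16, "z": 0, "spin": 0.061},
{"x": -36, "y": 18, "z": 0, "spin": 0.061},
{"x": -35, "y": 20, "z": 0, "spin": 0.061},
```

Emit:
{"method": "play_rows", "body": {
  "commands": [
    {"x": -36,"y": 13,"z": 0,"spin": 0.061},
    {"x": -37,"y": 16,"z": 0,"spin": 0.061},
    {"x": -36,"y": 18,"z": 0,"spin": 0.061},
    {"x": -35,"y": 20,"z": 0,"spin": 0.061}
  ]
}}

```text
time: 20.05
position: [0.5448, -0.384, 0.1984]
tool_rot: [0.913, 0.407, 0.005, 0.0]
ft_force: [0.1, 0.9, 0.9]
grip_width: 0.0873
```

```bash
cat >> h.py <<'E'
def cuplook(n):
    wait(3);c=wcam();save(n,c['img'])
    for d in nets.outline_of(c,'cup0')[:4]:
        g=cv2.cvtColor(c['img'],cv2.COLOR_RGB2GRAY)
        m=(d['region'])&(g>225);m=cv2.morphologyEx(m.astype(np.uint8),cv2.MORPH_OPEN,np.ones((5,5)))
        k=cv2.findContours(m,cv2.RETR_EXTERNAL,cv2.CHAIN_APPROX_NONE)[0]
        s=''
        if k:
            k=max(k,key=cv2.contourArea);(x,y),r=cv2.minEnclosingCircle(k);s=(round(x),round(y),round(r),ray(c,(x,y),.061).round(4))
        print(round(d['conf'],2),np.round(d['pixel'],1),d['region'].sum(),s)
    return c
E
python3 -c "
from h import *
c=cuplook('w16')
print(proj(c,[(.548,-.38,.061),(.467,-.385,.061)]))
go(.548,-.38,.12,.85,48)"
```

```text
0.87 [253.6 274.1] 4854 (249, 288, 27, array([ 0.4697, -0.3882,  0.061 ]))
0.81 [313.6 208.7] 4713 (290, 203, 9, array([ 0.5443, -0.3591,  0.061 ]))
[[312.00575986 219.34336975]
 [243.66577228 287.05092903]]
t 20.3 pos [ 0.5449 -0.3818  0.1982] yaw 0.842 zt [ 0.0084  0.0049 -1.    ] F [-0.4  0.2  0.3] w 0.0868 q1,q6 [-0.78 -0.06]
{"x": 1, "y": 0, "z": 39, "spin": -0.004},
{"x": 1, "y": 0, "z": 39, "spin": -0.004},
```

View pics/w16.png

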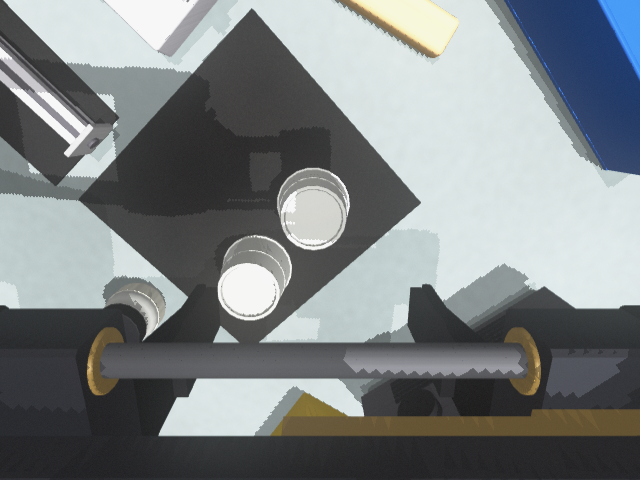

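Emit:
{"method": "play_rows", "body": {
  "commands": [
    {"x": 3,"y": 1,"z": 48,"spin": 0},
    {"x": 2,"y": 1,"z": 48,"spin": 0}
  ]
}}

```text
time: 20.5
position: [0.5564, -0.3805, 0.109]
tool_rot: [0.912, 0.41, 0.009, 0.008]
ft_force: [1.0, -0.2, -1.7]
grip_width: 0.0873
```

```bash
python3 -c "
from h import *
wait(4)
go(.55,-.38,.03,None,80)"
```

```text
t 20.7 pos [ 0.5557 -0.3804  0.1087] yaw 0.845 zt [ 0.0186 -0.0044 -0.9998] F [ 0.1 -0.5  0.2] w 0.0867 q1,q6 [-0.77 -0.05]
{"x": -4, "y": -6, "z": 79, "spin": -0.000},
```

Emit:
{"method": "play_rows", "body": {
  "commands": [
    {"x": -2,"y": -6,"z": 39,"spin": 0},
    {"x": -2,"y": -6,"z": 36,"spin": 0}
  ]
}}

```text
time: 20.9
position: [0.5539, -0.3815, 0.0443]
tool_rot: [0.911, 0.411, 0.012, 0.017]
ft_force: [0.1, -0.7, -0.4]
grip_width: 0.0873
```

```bash
python3 -c "
from h import *
wait(4)
go(.55,-.38,.031,None,80)"
```

```text
t 21.1 pos [ 0.5534 -0.3816  0.0439] yaw 0.847 zt [ 0.0348 -0.0197 -0.9992] F [ 0.9 -0.4 -0.1] w 0.0868 q1,q6 [-0.77 -0.06]
{"x": -1, "y": -4, "z": 13, "spin": -0.000},
```

Emit:
{"method": "play_rows", "body": {
  "commands": [
    {"x": -1,"y": -4,"z": 13,"spin": 0}
  ]
}}

```text
time: 21.2
position: [0.5536, -0.3828, 0.0353]
tool_rot: [0.911, 0.411, 0.014, 0.021]
ft_force: [1.4, -0.3, -0.8]
grip_width: 0.0866
```

```bash
python3 -c "
from h import *
wait(4)
go(.55,-.38,.031,None,80)
c=cams.camera('scene');save('s17',c['img'][130:330,120:380],2.5)"
```

```text
t 21.4 pos [ 0.5505 -0.3802  0.0317] yaw 0.847 zt [ 0.0357 -0.0205 -0.9992] F [ 0.2 -0.3  0.2] w 0.087 q1,q6 [-0.78 -0.06]
{"x": 0, "y": -1, "z": 1, "spin": -0.000},
```

View pics/s17.png

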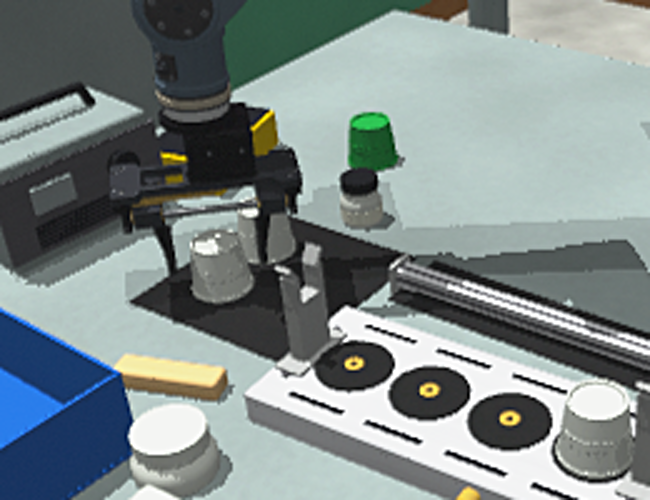

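Cup A stands on seat 3, and the fingers straddle cup B. Gripping.

Emit:
{"method": "play_rows", "body": {
  "commands": [
    {"x": 0,"y": 0,"z": 1,"spin": 0}
  ],
  "grip": 0,
  "newtons": 12
}}

```text
time: 21.55
position: [0.551, -0.3806, 0.0312]
tool_rot: [0.911, 0.411, 0.012, 0.017]
ft_force: [0.4, -0.1, 0.9]
grip_width: 0.0839
```

```bash
python3 -c "
from h import *
wait(12)
go(.55,-.38,.195,None,30)"
```

```text
t 22.15 pos [ 0.5506 -0.3803  0.0305] yaw 0.847 zt [ 0.0356 -0.0205 -0.9992] F [ 0.4 -0.3  0.8] w 0.0578 q1,q6 [-0.78 -0.06]
{"x": 0, "y": 1, "z": -27, "spin": -0.000},
{"x": 0, "y": 1, "z": -27, "spin": -0.000},
{"x": 0, "y": 1, "z": -27, "spin": -0.000},
{"x": 0, "y": 1, "z": -27, "spin": -0.000},
{"x": 0, "y": 1, "z": -27, "spin": -0.000},
{"x": 0, "y": 1, "z": -27, "spin": -0.000},
```

Emit:
{"method": "play_rows", "body": {
  "commands": [
    {"x": 0,"y": 1,"z": -15,"spin": 0},
    {"x": 0,"y": 1,"z": -29,"spin": 0},
    {"x": 0,"y": 1,"z": -29,"spin": 0},
    {"x": 0,"y": 1,"z": -29,"spin": 0},
    {"x": 0,"y": 1,"z": -29,"spin": 0},
    {"x": 0,"y": 1,"z": -33,"spin": 0}
  ]
}}

```text
time: 22.75
position: [0.5466, -0.3785, 0.1987]
tool_rot: [0.912, 0.411, 0.01, 0.011]
ft_force: [0.9, -0.3, -0.3]
grip_width: 0.0577
```

```bash
python3 -c "
from h import *
wait(2)
go(.6107,.0337,.2,1.624,42)
c=cams.camera('scene');save('s18',c['img'][80:330,100:380],2.5)"
```

```text
t 22.85 pos [ 0.5499 -0.3816  0.2042] yaw 0.847 zt [ 0.0373 -0.022  -0.9991] F [0.8 0.1 0.4] w 0.0577 q1,q6 [-0.78 -0.06]
{"x": 35, "y": -23, "z": 0, "spin": -0.078},
{"x": 37, "y": -20, "z": 0, "spin": -0.078},
{"x": 38, "y": -17, "z": 0, "spin": -0.078},
{"x": 39, "y": -14, "z": 0, "spin": -0.078},
{"x": 40, "y": -11, "z": 0, "spin": -0.078},
{"x": 41, "y": -8, "z": 0, "spin": -0.078},
{"x": 42, "y": -5, "z": 0, "spin": -0.078},
{"x": 42, "y": -1, "z": 0, "spin": -0.078},
{"x": 42, "y": 2, "z": 0, "spin": -0.078},
{"x": 42, "y": 5, "z": 0, "spin": -0.078},
```

View pics/s18.png

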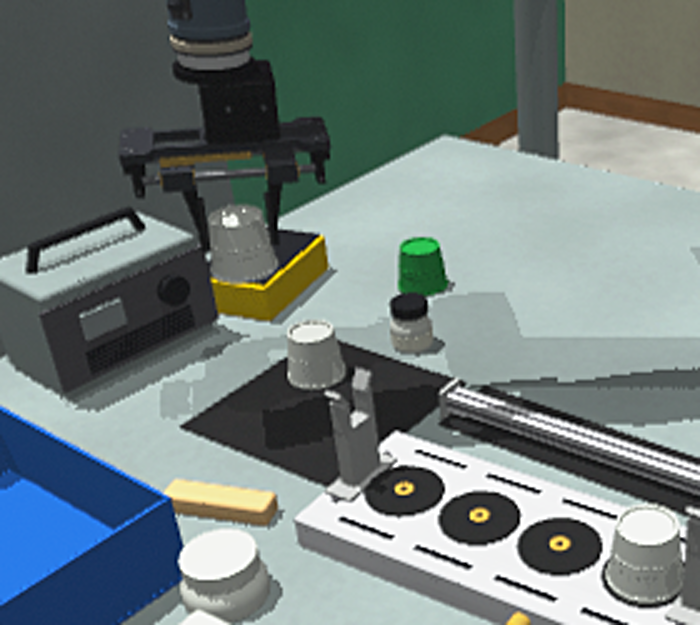

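Emit:
{"method": "play_rows", "body": {
  "commands": [
    {"x": 25,"y": -16,"z": -2,"spin": -0.078},
    {"x": 37,"y": -20,"z": -2,"spin": -0.078},
    {"x": 38,"y": -17,"z": -2,"spin": -0.078},
    {"x": 39,"y": -14,"z": -2,"spin": -0.078},
    {"x": 40,"y": -11,"z": -2,"spin": -0.078},
    {"x": 41,"y": -8,"z": -1,"spin": -0.078},
    {"x": 42,"y": -5,"z": -1,"spin": -0.078},
    {"x": 42,"y": -1,"z": -1,"spin": -0.078}
  ]
}}

```text
time: 23.7
position: [0.5874, -0.0544, 0.2036]
tool_rot: [0.737, 0.676, 0.003, 0.012]
ft_force: [0.5, -0.1, -0.4]
grip_width: 0.058
```

```bash
python3 -c "
from h import *
go(.6107,.0337,.2,1.624,42)"
```

```text
t 23.7 pos [ 0.5874 -0.0544  0.2036] yaw 1.484 zt [ 0.0207 -0.0148 -0.9997] F [ 0.5 -0.1 -0.4] w 0.058 q1,q6 [-0.28 -0.19]
{"x": 30, "y": 5, "z": 1, "spin": -0.047},
{"x": 30, "y": 7, "z": 1, "spin": -0.047},
{"x": 29, "y": 8, "z": 1, "spin": -0.047},
```

Emit:
{"method": "play_rows", "body": {
  "commands": [
    {"x": 30,"y": 6,"z": 0,"spin": -0.047},
    {"x": 30,"y": 8,"z": 0,"spin": -0.047},
    {"x": 24,"y": 9,"z": 0,"spin": -0.047}
  ]
}}

```text
time: 24.0
position: [0.6098, 0.036, 0.1999]
tool_rot: [0.684, 0.729, -0.001, 0.008]
ft_force: [1.1, 0.2, -0.1]
grip_width: 0.0578
```

```bash
python3 -c "
from h import *
wait(4)
go(.6107,.0337,.12,1.624,48)
c=cams.camera('scene');save('s19',c['img'][100:340,200:440],2.5)"
```

```text
t 24.2 pos [0.6101 0.0342 0.2   ] yaw 1.633 zt [ 0.0121 -0.0134 -0.9998] F [-0.3 -0.6 -0.5] w 0.0578 q1,q6 [-0.12 -0.18]
{"x": 0, "y": 0, "z": 40, "spin": 0.004},
{"x": 0, "y": 0, "z": 40, "spin": 0.004},
```

View pics/s19.png

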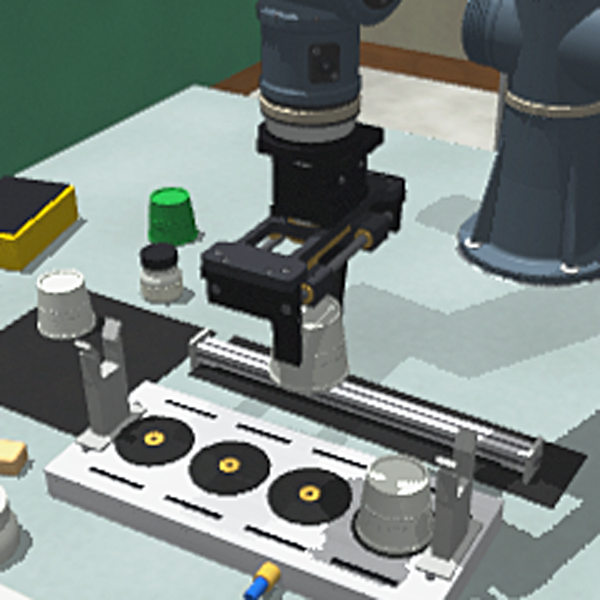

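```bash
python3 -c "
from h import *
c=wcam();save('w20',c['img'][150:400,200:450],2.4)"
```

```text
(no output)
```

View pics/w20.png

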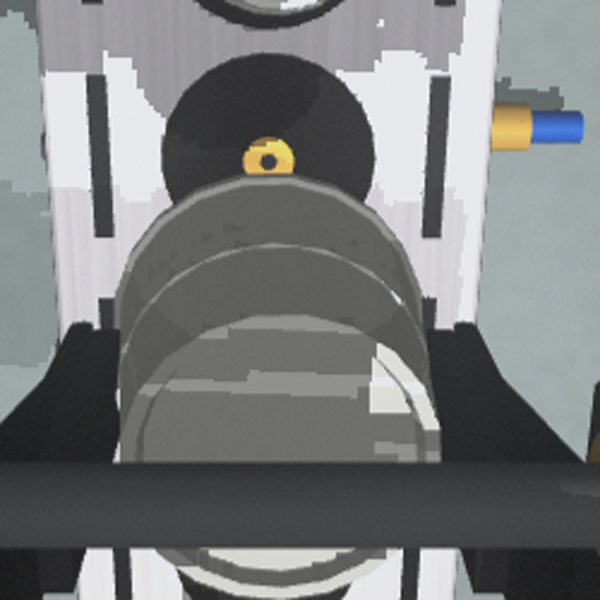

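Emit:
{"method": "play_rows", "body": {
  "commands": [
    {"x": 0,"y": -1,"z": 42,"spin": 0},
    {"x": 0,"y": -1,"z": 42,"spin": 0}
  ]
}}

```text
time: 24.5
position: [0.6153, 0.0282, 0.1215]
tool_rot: [0.687, 0.727, 0.004, 0.016]
ft_force: [-0.6, -0.7, -0.3]
grip_width: 0.0575
```

```bash
python3 -c "
from h import *
wait(4)
go(.6107,.0337,.082,1.624,48)"
```

```text
t 24.7 pos [0.6146 0.0287 0.1214] yaw 1.627 zt [ 0.0254 -0.0154 -0.9996] F [-0.8 -0.2  0.2] w 0.0578 q1,q6 [-0.13 -0.18]
{"x": 6, "y": -5, "z": 39, "spin": 0.003},
```

Emit:
{"method": "play_rows", "body": {
  "commands": [
    {"x": 6,"y": -7,"z": 34,"spin": 0}
  ]
}}

```text
time: 24.8
position: [0.6151, 0.0319, 0.0932]
tool_rot: [0.687, 0.726, 0.008, 0.021]
ft_force: [1.0, -0.5, -0.8]
grip_width: 0.0577
```

```bash
python3 -c "
from h import *
wait(4)
go(.6107,.0337,.069,1.624,48)
c=cams.camera('scene');save('s21',c['img'][200:350,240:440],3.5)"
```

```text
t 25.0 pos [0.6089 0.0334 0.0887] yaw 1.627 zt [ 0.027  -0.0157 -0.9995] F [ 0.7  0.  -0.3] w 0.0576 q1,q6 [-0.12 -0.17]
{"x": 1, "y": 1, "z": 20, "spin": 0.003},
```

View pics/s21.png

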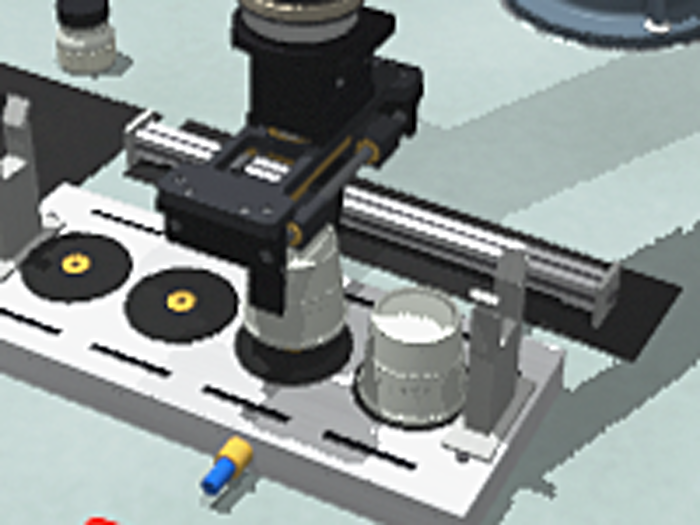

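Emit:
{"method": "play_rows", "body": {
  "commands": [
    {"x": 1,"y": 1,"z": 14,"spin": 0}
  ]
}}

```text
time: 25.15
position: [0.6142, 0.0337, 0.0786]
tool_rot: [0.687, 0.726, 0.007, 0.019]
ft_force: [0.1, 0.1, 0.0]
grip_width: 0.0578
```

```bash
python3 -c "
from h import *
wait(4)
go(.6107,.0337,.0675,1.624,48)
c=cams.camera('scene');save('s22',c['img'][200:350,240:440],3.5)"
```

```text
t 25.35 pos [0.6113 0.0342 0.0755] yaw 1.627 zt [ 0.0291 -0.0159 -0.9995] F [-0.2  0.2 -0.5] w 0.057 q1,q6 [-0.12 -0.17]
{"x": 0, "y": -1, "z": 8, "spin": 0.003},
```

View pics/s22.png

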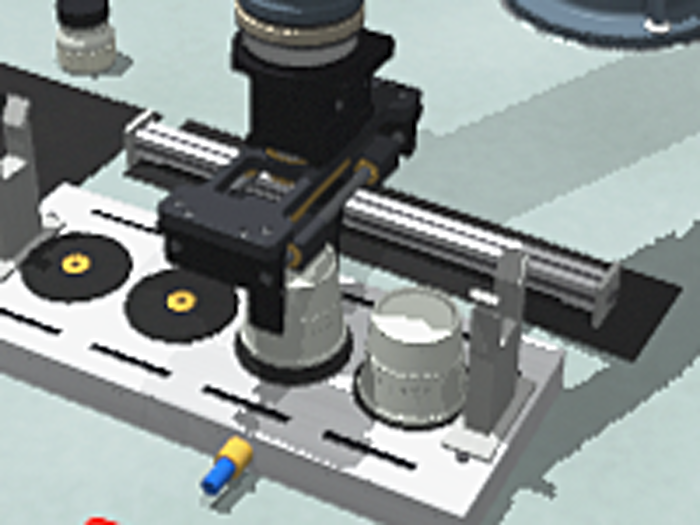

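Seat nearly reached; continue 4 mm at a time.

Emit:
{"method": "play_rows", "body": {
  "commands": [
    {"x": 0,"y": -1,"z": 4,"spin": 0}
  ]
}}

```text
time: 25.5
position: [0.6112, 0.034, 0.0721]
tool_rot: [0.687, 0.727, 0.005, 0.017]
ft_force: [0.2, -0.1, 0.1]
grip_width: 0.0575
```

```bash
python3 -c "
from h import *
wait(3)
go(.6107,.0337,.0675,1.624,48)"
```

```text
t 25.65 pos [0.6101 0.0341 0.0712] yaw 1.627 zt [ 0.0284 -0.0159 -0.9995] F [-0.6  0.6 -0.6] w 0.0579 q1,q6 [-0.12 -0.17]
{"x": 0, "y": 0, "z": 4, "spin": 0.003},
```

Emit:
{"method": "play_rows", "body": {
  "commands": [
    {"x": 0,"y": 0,"z": 3,"spin": 0}
  ]
}}

```text
time: 25.75
position: [0.6105, 0.034, 0.0685]
tool_rot: [0.687, 0.727, 0.004, 0.016]
ft_force: [0.6, 0.9, -0.8]
grip_width: 0.0575
```

```bash
python3 -c "
from h import *
wait(3)
go(.6107,.0337,.0675,1.624,48)
c=cams.camera('scene');save('s23',c['img'][200:350,240:440],3.5)"
```

```text
t 25.9 pos [0.6099 0.0341 0.0679] yaw 1.627 zt [ 0.0278 -0.0158 -0.9995] F [-0.8  0.7 -1.1] w 0.0576 q1,q6 [-0.12 -0.17]
{"x": 0, "y": 1, "z": 0, "spin": 0.003},
```

View pics/s23.png

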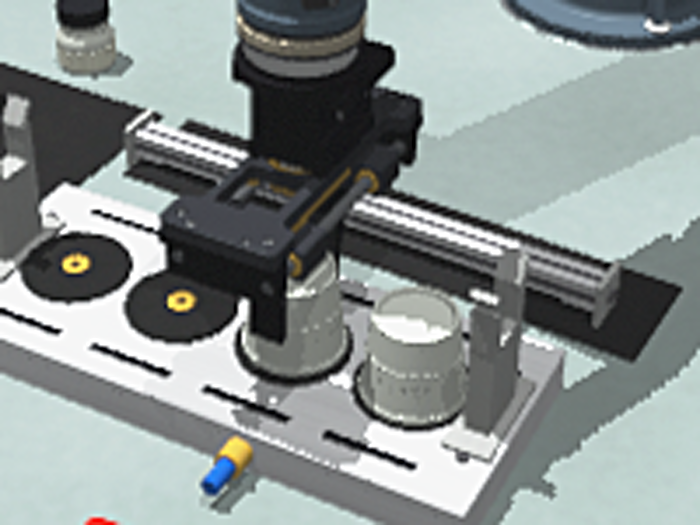

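Emit:
{"method": "play_rows", "body": {
  "commands": [
    {"x": 0,"y": 0,"z": 2,"spin": 0}
  ]
}}

```text
time: 26.05
position: [0.6104, 0.0337, 0.0665]
tool_rot: [0.687, 0.727, 0.004, 0.016]
ft_force: [-3.5, -2.0, 10.0]
grip_width: 0.0579
```

```bash
python3 -c "
from h import *
wait(3)
go(.6107,.0337,.0675,1.624,48)"
```

```text
t 26.2 pos [0.6104 0.0337 0.0666] yaw 1.627 zt [ 0.0288 -0.0163 -0.9995] F [-1.2 -1.1  3. ] w 0.0576 q1,q6 [-0.12 -0.17]
{"x": 0, "y": 0, "z": -1, "spin": 0.003},
```

Emit:
{"method": "play_rows", "body": {
  "commands": [
    {"x": 0,"y": 0,"z": 0,"spin": 0}
  ],
  "grip": 0.9
}}

```text
time: 26.3
position: [0.6104, 0.0337, 0.0667]
tool_rot: [0.687, 0.727, 0.004, 0.016]
ft_force: [-0.7, 0.2, 0.2]
grip_width: 0.0606
```

```bash
python3 -c "
from h import *
wait(9)
go(.6107,.0337,.2,1.624,30)"
```

```text
t 26.75 pos [0.6103 0.0337 0.0664] yaw 1.627 zt [ 0.0287 -0.0163 -0.9995] F [ 0.  -0.3 -0.1] w 0.0776 q1,q6 [-0.12 -0.17]
{"x": 0, "y": 1, "z": -27, "spin": 0.001},
{"x": 0, "y": 1, "z": -27, "spin": 0.001},
{"x": 0, "y": 1, "z": -27, "spin": 0.001},
{"x": 0, "y": 1, "z": -27, "spin": 0.001},
{"x": 0, "y": 1, "z": -27, "spin": 0.001},
```

Emit:
{"method": "play_rows", "body": {
  "commands": [
    {"x": 0,"y": 1,"z": -24,"spin": 0},
    {"x": 0,"y": 1,"z": -26,"spin": 0},
    {"x": 0,"y": 1,"z": -26,"spin": 0},
    {"x": 0,"y": 1,"z": -26,"spin": 0},
    {"x": 0,"y": 1,"z": -26,"spin": 0}
  ],
  "grip": 1
}}

```text
time: 27.25
position: [0.608, 0.0366, 0.1931]
tool_rot: [0.687, 0.727, 0.0, 0.011]
ft_force: [0.8, -0.2, 0.7]
grip_width: 0.087
```

```bash
python3 -c "
from h import *
wait(2)
go(.468,-.389,.2,.85,45)
c=cams.camera('scene');save('s24',c['img'][200:350,200:440],3.2)"
```

```text
t 27.35 pos [0.6112 0.0364 0.1964] yaw 1.627 zt [ 0.0249 -0.0156 -0.9996] F [0.7 0.  0.7] w 0.0872 q1,q6 [-0.12 -0.17]
{"x": -42, "y": -17, "z": 0, "spin": 0.078},
{"x": -43, "y": -13, "z": 0, "spin": 0.078},
{"x": -44, "y": -10, "z": 0, "spin": 0.078},
{"x": -44, "y": -7, "z": 0, "spin": 0.078},
{"x": -45, "y": -3, "z": 0, "spin": 0.078},
{"x": -45, "y": 0, "z": 0, "spin": 0.078},
{"x": -45, "y": 4, "z": 0, "spin": 0.078},
{"x": -44, "y": 7, "z": 0, "spin": 0.078},
{"x": -44, "y": 11, "z": 0, "spin": 0.078},
{"x": -43, "y": 14, "z": 0, "spin": 0.078},
```

View pics/s24.png

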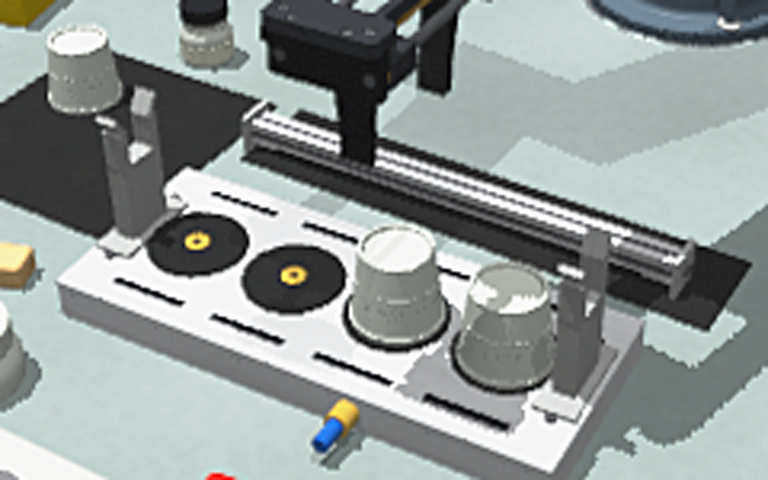

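```bash
python3 -c "
from h import *
t=cams.camera('top');print(ray(t,(433,299),.06))
go(.468,-.389,.2,1.62,45)"
```

```text
[ 0.35296062 -0.33627942  0.06      ]
t 27.45 pos [0.6083 0.0365 0.1925] yaw 1.627 zt [ 0.0169 -0.0147 -0.9997] F [-0.1 -0.6  0.6] w 0.0872 q1,q6 [-0.12 -0.17]
{"x": -42, "y": -16, "z": 0, "spin": 0.001},
{"x": -42, "y": -16, "z": 0, "spin": 0.001},
{"x": -42, "y": -16, "z": 0, "spin": 0.001},
{"x": -42, "y": -16, "z": 0, "spin": 0.001},
{"x": -42, "y": -16, "z": 0, "spin": 0.001},
{"x": -42, "y": -16, "z": 0, "spin": 0.001},
{"x": -42, "y": -16, "z": 0, "spin": 0.001},
{"x": -42, "y": -16, "z": 0, "spin": 0.001},
{"x": -42, "y": -16, "z": 0, "spin": 0.001},
{"x": -42, "y": -16, "z": 0, "spin": 0.001},
```

Emit:
{"method": "play_rows", "body": {
  "commands": [
    {"x": -42,"y": -16,"z": -2,"spin": 0},
    {"x": -42,"y": -16,"z": -1,"spin": 0},
    {"x": -42,"y": -16,"z": -1,"spin": 0},
    {"x": -42,"y": -16,"z": -1,"spin": 0},
    {"x": -42,"y": -16,"z": -1,"spin": 0},
    {"x": -42,"y": -16,"z": -1,"spin": 0},
    {"x": -42,"y": -16,"z": -1,"spin": 0},
    {"x": -42,"y": -16,"z": -1,"spin": 0}
  ]
}}

```text
time: 28.25
position: [0.4906, -0.3076, 0.189]
tool_rot: [0.682, 0.731, -0.002, -0.002]
ft_force: [1.0, 0.4, 1.0]
grip_width: 0.0872
```

```bash
python3 -c "
from h import *
go(.468,-.389,.2,1.62,45)"
```

```text
t 28.25 pos [ 0.4906 -0.3076  0.189 ] yaw 1.639 zt [-5.4e-03  4.0e-04 -1.0e+00] F [1.  0.4 1. ] w 0.0872 q1,q6 [-0.75 -0.82]
{"x": -40, "y": -14, "z": -5, "spin": 0.010},
{"x": -40, "y": -14, "z": -5, "spin": 0.010},
```

Emit:
{"method": "play_rows", "body": {
  "commands": [
    {"x": -40,"y": -14,"z": -4,"spin": 0.01},
    {"x": -40,"y": -14,"z": -4,"spin": 0.01}
  ]
}}

```text
time: 28.45
position: [0.4639, -0.3907, 0.1924]
tool_rot: [0.69, 0.723, -0.001, -0.007]
ft_force: [1.4, 0.1, -0.2]
grip_width: 0.0868
```

```bash
python3 -c "
from h import *
c=cuplook('w25')
print(proj(c,[(.468,-.389,.061)]))
go(.468,-.389,.11,1.62,50)"
```

```text
0.98 [ 47.  242.7] 6217 
0.72 [318.3 216.7] 4908 (319, 223, 30, array([ 0.4662, -0.387 ,  0.061 ]))
[[321.13984778 225.46594262]]
t 28.7 pos [ 0.4647 -0.3887  0.1928] yaw 1.618 zt [-0.0111  0.0077 -0.9999] F [-0.3  0.2  0.1] w 0.0872 q1,q6 [-0.88 -0.92]
{"x": -1, "y": 2, "z": 41, "spin": -0.001},
{"x": -1, "y": 2, "z": 41, "spin": -0.001},
```

View pics/w25.png

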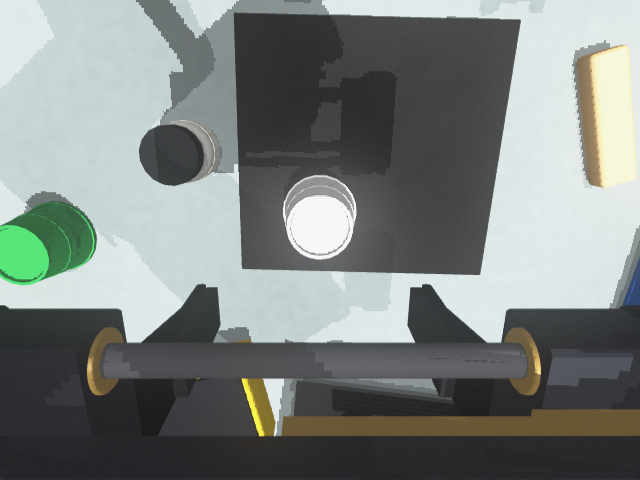

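Emit:
{"method": "play_rows", "body": {
  "commands": [
    {"x": 0,"y": 0,"z": 48,"spin": 0},
    {"x": 1,"y": -1,"z": 45,"spin": 0}
  ]
}}

```text
time: 28.9
position: [0.4675, -0.3881, 0.1035]
tool_rot: [0.689, 0.725, -0.001, 0.0]
ft_force: [-0.4, 0.5, -1.1]
grip_width: 0.0871
```

```bash
python3 -c "
from h import *
wait(4)
go(.467,-.3875,.031,None,80)"
```

```text
t 29.1 pos [ 0.4672 -0.3882  0.1041] yaw 1.621 zt [-3.5e-03 -5.0e-04 -1.0e+00] F [0.3 0.5 0.3] w 0.0869 q1,q6 [-0.88 -0.92]
{"x": 1, "y": 0, "z": 73, "spin": -0.000},
```

Emit:
{"method": "play_rows", "body": {
  "commands": [
    {"x": 2,"y": -2,"z": 37,"spin": 0},
    {"x": 2,"y": -2,"z": 35,"spin": 0}
  ]
}}

```text
time: 29.3
position: [0.47, -0.3901, 0.0407]
tool_rot: [0.688, 0.726, -0.003, 0.01]
ft_force: [-0.2, 1.5, -0.5]
grip_width: 0.087
```

```bash
python3 -c "
from h import *
wait(4)
go(.467,-.3875,.031,None,80)"
```

```text
t 29.5 pos [ 0.4692 -0.3898  0.0403] yaw 1.623 zt [ 0.0086 -0.0148 -0.9999] F [ 1.1 -0.4 -0.3] w 0.0871 q1,q6 [-0.87 -0.92]
{"x": 3, "y": -2, "z": 9, "spin": -0.000},
```

Emit:
{"method": "play_rows", "body": {
  "commands": [
    {"x": 3,"y": -2,"z": 9,"spin": 0}
  ],
  "grip": 0,
  "newtons": 18
}}

```text
time: 29.6
position: [0.4695, -0.3896, 0.0346]
tool_rot: [0.688, 0.725, -0.003, 0.012]
ft_force: [0.6, 0.5, 0.1]
grip_width: 0.084
```

```bash
python3 -c "
from h import *
wait(12)
go(.467,-.3875,.195,None,30)"
```

```text
t 30.2 pos [ 0.4674 -0.3874  0.0317] yaw 1.623 zt [ 0.0091 -0.0154 -0.9998] F [-0.2 -0.1  5.1] w 0.0567 q1,q6 [-0.87 -0.92]
{"x": 0, "y": 0, "z": -27, "spin": -0.000},
{"x": 0, "y": 0, "z": -27, "spin": -0.000},
{"x": 0, "y": 0, "z": -27, "spin": -0.000},
{"x": 0, "y": 0, "z": -27, "spin": -0.000},
{"x": 0, "y": 0, "z": -27, "spin": -0.000},
{"x": 0, "y": 0, "z": -27, "spin": -0.000},
```

Emit:
{"method": "play_rows", "body": {
  "commands": [
    {"x": 0,"y": 0,"z": -15,"spin": 0},
    {"x": 0,"y": 0,"z": -29,"spin": 0},
    {"x": 0,"y": 0,"z": -29,"spin": 0},
    {"x": 0,"y": 0,"z": -29,"spin": 0},
    {"x": 0,"y": 0,"z": -29,"spin": 0},
    {"x": 0,"y": 0,"z": -33,"spin": 0}
  ]
}}

```text
time: 30.8
position: [0.4626, -0.3814, 0.1985]
tool_rot: [0.689, 0.725, -0.002, 0.001]
ft_force: [-0.2, -0.1, -0.2]
grip_width: 0.0571
```

```bash
python3 -c "
from h import *
wait(2)
go(.616,-.0508,.2,1.624,42)
c=cams.camera('scene');save('s26',c['img'][80:330,100:380],2.5)"
```

```text
t 30.9 pos [ 0.4654 -0.3845  0.2031] yaw 1.623 zt [ 0.0077 -0.0136 -0.9999] F [-0.2 -0.1  0.2] w 0.0569 q1,q6 [-0.87 -0.92]
{"x": 36, "y": 19, "z": 0, "spin": -0.000},
{"x": 36, "y": 19, "z": 0, "spin": -0.000},
{"x": 36, "y": 19, "z": 0, "spin": -0.000},
{"x": 36, "y": 19, "z": 0, "spin": -0.000},
{"x": 36, "y": 19, "z": 0, "spin": -0.000},
{"x": 36, "y": 19, "z": 0, "spin": -0.000},
{"x": 36, "y": 19, "z": 0, "spin": -0.000},
{"x": 36, "y": 19, "z": 0, "spin": -0.000},
{"x": 36, "y": 19, "z": 0, "spin": -0.000},
```

View pics/s26.png

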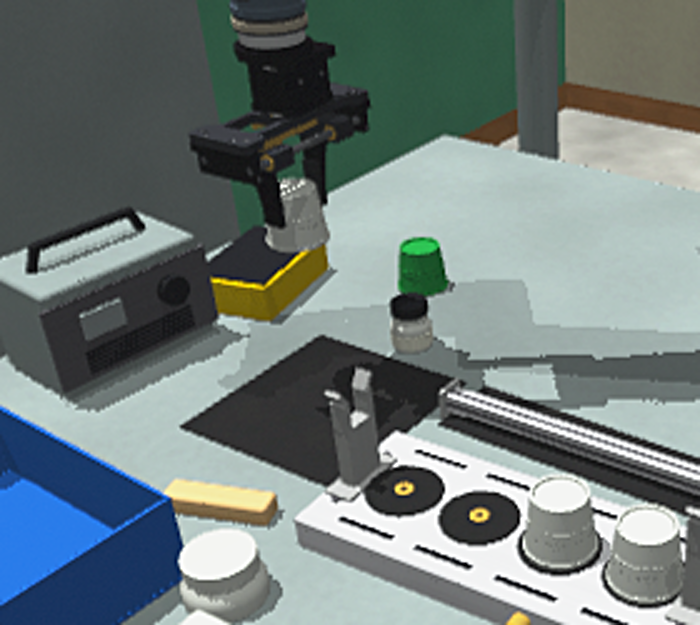

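Emit:
{"method": "play_rows", "body": {
  "commands": [
    {"x": 25,"y": 10,"z": -2,"spin": 0},
    {"x": 36,"y": 19,"z": -2,"spin": 0},
    {"x": 36,"y": 19,"z": -2,"spin": 0},
    {"x": 36,"y": 19,"z": -2,"spin": 0},
    {"x": 36,"y": 19,"z": -2,"spin": 0},
    {"x": 36,"y": 19,"z": -2,"spin": 0},
    {"x": 36,"y": 19,"z": -1,"spin": 0},
    {"x": 36,"y": 19,"z": -1,"spin": 0}
  ]
}}

```text
time: 31.75
position: [0.5892, -0.0923, 0.2044]
tool_rot: [0.693, 0.721, -0.005, -0.003]
ft_force: [0.8, -1.0, 0.4]
grip_width: 0.0563
```

```bash
python3 -c "
from h import *
go(.616,-.0508,.2,1.624,35)"
```

```text
t 31.75 pos [ 0.5892 -0.0923  0.2044] yaw 1.611 zt [-0.0122 -0.0027 -0.9999] F [ 0.8 -1.   0.4] w 0.0563 q1,q6 [-0.34 -0.38]
{"x": 20, "y": 14, "z": 2, "spin": -0.007},
{"x": 20, "y": 14, "z": 2, "spin": -0.007},
```

Emit:
{"method": "play_rows", "body": {
  "commands": [
    {"x": 20,"y": 14,"z": 0,"spin": -0.007},
    {"x": 18,"y": 14,"z": 0,"spin": -0.007}
  ]
}}

```text
time: 31.95
position: [0.6141, -0.0475, 0.2013]
tool_rot: [0.686, 0.727, -0.006, -0.007]
ft_force: [0.4, -1.0, -0.8]
grip_width: 0.0573
```

```bash
python3 -c "
from h import *
wait(4)
go(.616,-.0508,.12,1.624,48)"
```

```text
t 32.15 pos [ 0.6139 -0.0491  0.2015] yaw 1.629 zt [-1.830e-02 -8.000e-04 -9.998e-01] F [ 0.1  0.1 -1. ] w 0.0568 q1,q6 [-0.26 -0.31]
{"x": -1, "y": 2, "z": 41, "spin": 0.002},
{"x": -1, "y": 2, "z": 41, "spin": 0.002},
```

Emit:
{"method": "play_rows", "body": {
  "commands": [
    {"x": 1,"y": 0,"z": 41,"spin": 0},
    {"x": 1,"y": 0,"z": 41,"spin": 0}
  ]
}}

```text
time: 32.35
position: [0.6165, -0.0506, 0.1235]
tool_rot: [0.687, 0.727, -0.004, 0.0]
ft_force: [-0.1, 0.3, -0.7]
grip_width: 0.0569
```

```bash
python3 -c "
from h import *
wait(4)
go(.616,-.0508,.085,1.624,48)"
```

```text
t 32.55 pos [ 0.6162 -0.0504  0.1237] yaw 1.626 zt [-0.0082 -0.0043 -1.    ] F [-0.2  0.2  0.5] w 0.0567 q1,q6 [-0.26 -0.31]
{"x": 0, "y": 0, "z": 39, "spin": 0.002},
```

Emit:
{"method": "play_rows", "body": {
  "commands": [
    {"x": 0,"y": 0,"z": 39,"spin": 0}
  ]
}}

```text
time: 32.65
position: [0.6221, -0.0528, 0.0912]
tool_rot: [0.687, 0.726, -0.0, 0.006]
ft_force: [1.6, -0.2, 0.1]
grip_width: 0.0574
```

```bash
python3 -c "
from h import *
wait(4)
go(.616,-.0508,.072,1.624,48)"
```

```text
t 32.85 pos [ 0.6163 -0.051   0.0861] yaw 1.626 zt [-0.0074 -0.0045 -1.    ] F [0.5 0.4 0.1] w 0.057 q1,q6 [-0.26 -0.31]
{"x": 0, "y": 0, "z": 14, "spin": 0.002},
```

Emit:
{"method": "play_rows", "body": {
  "commands": [
    {"x": 0,"y": 0,"z": 14,"spin": 0}
  ]
}}

```text
time: 32.95
position: [0.6193, -0.052, 0.0757]
tool_rot: [0.687, 0.726, -0.002, 0.002]
ft_force: [0.8, -0.3, -0.2]
grip_width: 0.0566
```

```bash
python3 -c "
from h import *
wait(4)
go(.616,-.0508,.068,1.624,48)"
```

```text
t 33.15 pos [ 0.6164 -0.0511  0.0727] yaw 1.626 zt [-0.0068 -0.0047 -1.    ] F [ 0.2  0.9 -0.3] w 0.0572 q1,q6 [-0.26 -0.31]
{"x": 0, "y": 0, "z": 5, "spin": 0.002},
```

Emit:
{"method": "play_rows", "body": {
  "commands": [
    {"x": 0,"y": 0,"z": 4,"spin": 0}
  ]
}}

```text
time: 33.25
position: [0.6172, -0.0512, 0.0697]
tool_rot: [0.687, 0.726, -0.003, 0.0]
ft_force: [0.5, 0.8, 0.5]
grip_width: 0.057
```

```bash
python3 -c "
from h import *
wait(4)
go(.616,-.0508,.068,1.624,48)"
```

```text
t 33.45 pos [ 0.6164 -0.0511  0.0688] yaw 1.626 zt [-0.0067 -0.0047 -1.    ] F [-0.3 -0.1 -1.1] w 0.0568 q1,q6 [-0.26 -0.31]
{"x": 0, "y": 0, "z": 1, "spin": 0.002},
```

Emit:
{"method": "play_rows", "body": {
  "commands": [
    {"x": 0,"y": 0,"z": 2,"spin": 0}
  ]
}}

```text
time: 33.55
position: [0.6165, -0.0508, 0.0678]
tool_rot: [0.687, 0.726, -0.004, -0.001]
ft_force: [-4.6, 0.9, 18.0]
grip_width: 0.0569
```

```bash
python3 -c "
from h import *
wait(4)
go(.616,-.0508,.068,1.624,48)"
```

```text
t 33.75 pos [ 0.6166 -0.0509  0.0681] yaw 1.626 zt [-0.006  -0.0047 -1.    ] F [-0.4  0.2  6.8] w 0.0571 q1,q6 [-0.26 -0.31]
{"x": 0, "y": -1, "z": 0, "spin": 0.002},
```

Emit:
{"method": "play_rows", "body": {
  "commands": [
    {"x": 0,"y": 0,"z": 0,"spin": 0}
  ],
  "grip": 0.9
}}

```text
time: 33.85
position: [0.6168, -0.0508, 0.0686]
tool_rot: [0.687, 0.726, -0.004, -0.0]
ft_force: [-0.1, -0.5, 0.1]
grip_width: 0.0599
```

```bash
python3 -c "
from h import *
wait(9)
go(.616,-.0508,.2,1.624,30)"
```

```text
t 34.3 pos [ 0.6165 -0.0509  0.0678] yaw 1.626 zt [-0.0064 -0.0046 -1.    ] F [0.6 1.5 0.7] w 0.0776 q1,q6 [-0.26 -0.31]
{"x": 0, "y": 0, "z": -26, "spin": 0.000},
{"x": 0, "y": 0, "z": -26, "spin": 0.000},
{"x": 0, "y": 0, "z": -26, "spin": 0.000},
{"x": 0, "y": 0, "z": -26, "spin": 0.000},
{"x": 0, "y": 0, "z": -26, "spin": 0.000},
```

Emit:
{"method": "play_rows", "body": {
  "commands": [
    {"x": 0,"y": 0,"z": -24,"spin": 0},
    {"x": 0,"y": 0,"z": -26,"spin": 0},
    {"x": 0,"y": 0,"z": -26,"spin": 0},
    {"x": 0,"y": 0,"z": -26,"spin": 0},
    {"x": 0,"y": 0,"z": -28,"spin": 0}
  ],
  "grip": 1
}}

```text
time: 34.8
position: [0.6135, -0.0496, 0.1958]
tool_rot: [0.687, 0.726, -0.007, -0.007]
ft_force: [0.4, 0.3, -0.2]
grip_width: 0.0868
```

```bash
python3 -c "
from h import *
wait(2)
go(.4444,-.0164,.19,1.59,45)
c=cams.camera('scene');save('s27',c['img'][200:350,200:440],3.2)"
```

```text
t 34.9 pos [ 0.617  -0.0504  0.1996] yaw 1.626 zt [-0.0101 -0.0036 -0.9999] F [0.8 0.3 0.7] w 0.087 q1,q6 [-0.26 -0.31]
{"x": 11, "y": -43, "z": 3, "spin": 0.009},
{"x": 10, "y": -43, "z": 3, "spin": 0.009},
{"x": 10, "y": -43, "z": 3, "spin": 0.009},
{"x": 10, "y": -43, "z": 3, "spin": 0.009},
```

View pics/s27.png

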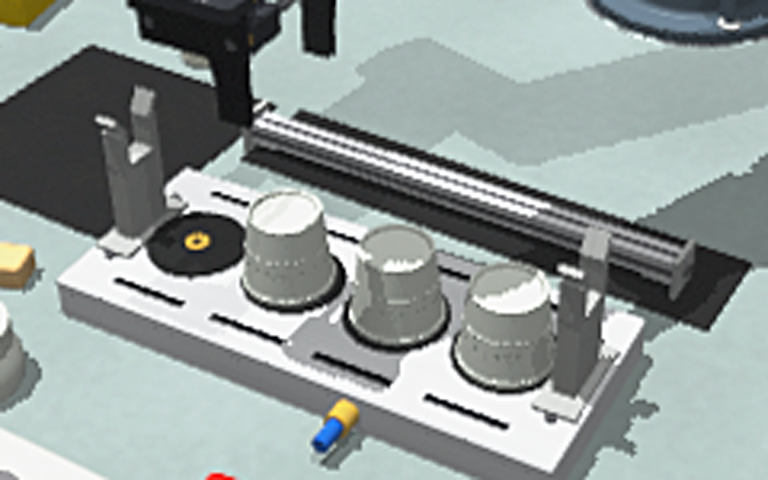

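Emit:
{"method": "play_rows", "body": {
  "commands": [
    {"x": 11,"y": -43,"z": 1,"spin": 0.009},
    {"x": 10,"y": -43,"z": 1,"spin": 0.009},
    {"x": 10,"y": -43,"z": 1,"spin": 0.009},
    {"x": 10,"y": -43,"z": 1,"spin": 0.009}
  ]
}}

```text
time: 35.35
position: [0.4405, -0.0167, 0.1906]
tool_rot: [0.701, 0.713, -0.006, -0.004]
ft_force: [0.0, -0.2, -0.1]
grip_width: 0.0868
```

```bash
python3 -c "
from h import *
wait(3)
c=wcam();save('w28',c['img'])
for d in nets.outline_of(c,'bar')[:1]:
  r=d['region'];print(d['conf'],r.sum())
  for row in (140,170,200,230,260,290):
    x=np.where(r[row])[0]
    if len(x): print(row,x.min(),x.max(),ray(c,(x.min(),row),.03).round(4),ray(c,(x.max()+1,row),.03).round(4))
print(proj(c,[(.4433,-.016,.03)]))
t=cams.camera('top');s=cams.camera('scene')
save('t28',t['img'][170:300,240:410],4.5);save('s28',s['img'][200:350,200:440],3.3)
go(.4435,-.0164,.1,1.59,50)
"
```

```text
0.71 9598
140 314 338 [0.4334 0.0493 0.03  ] [0.4534 0.0497 0.03  ]
170 314 338 [0.4338 0.0255 0.03  ] [0.4543 0.0259 0.03  ]
200 314 337 [0.4343 0.0006 0.03  ] [0.4543 0.001  0.03  ]
230 314 336 [ 0.4348 -0.0255  0.03  ] [ 0.4544 -0.0251  0.03  ]
260 314 336 [ 0.4353 -0.0529  0.03  ] [ 0.4554 -0.0524  0.03  ]
290 314 336 [ 0.4358 -0.0817  0.03  ] [ 0.4565 -0.0811  0.03  ]
[[324.24886165 219.45283307]]
t 35.7 pos [ 0.445  -0.0179  0.1919] yaw 1.588 zt [-0.0089 -0.0041 -1.    ] F [ 0.7  0.6 -0.4] w 0.0871 q1,q6 [-0.29 -0.3 ]
{"x": 1, "y": 0, "z": 46, "spin": -0.001},
{"x": 1, "y": 0, "z": 46, "spin": -0.001},
```

View pics/w28.png

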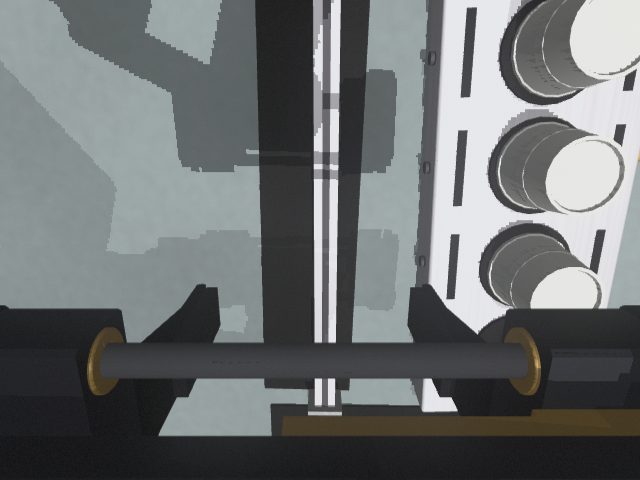

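View pics/t28.png

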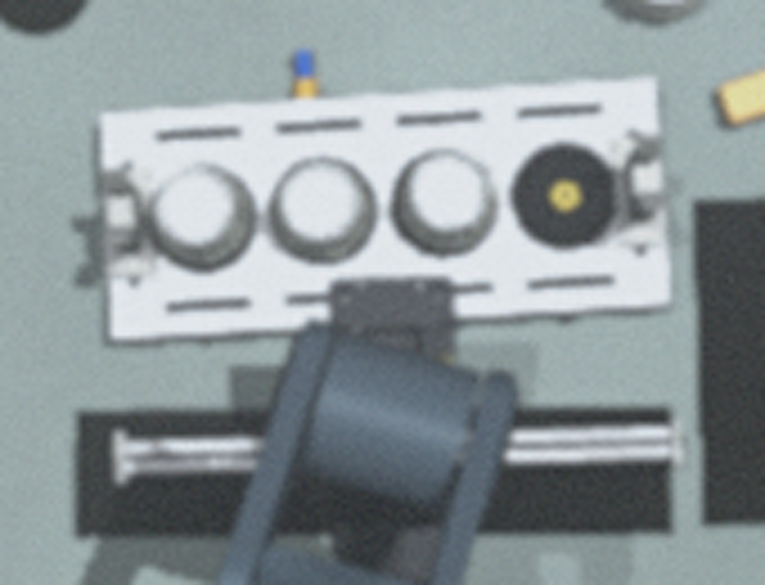

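View pics/s28.png

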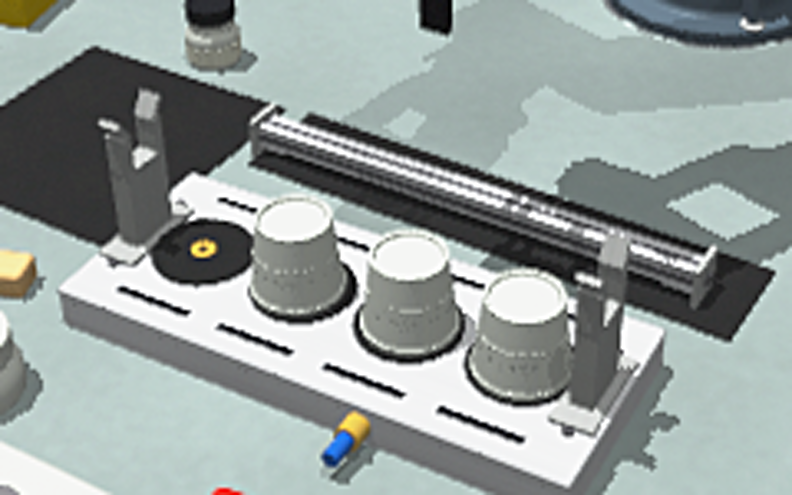

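```bash
python3 -c "
from h import *
t=cams.camera('top');s=cams.camera('scene')
N=np.array([(.616,-.0508),(.6107,.0337),(.606,.1167)])
A=np.array([ray(t,(240+a/4.5,170+b/4.5),.097)[:2] for a,b in [(447,191),(317,200),(192,207)]])
B=np.array([ray(s,(200+a/3.3,200+b/3.3),.097)[:2] for a,b in [(295,220),(410,257),(524,297)]])
print((A-N).round(4));print((B-N).round(4))
for cc in (t,s):
  for d in nets.outline_of(cc,'cup0')[:7]: print(round(d['conf'],2),np.round(d['pixel'],1),ray(cc,d['pixel'],.068).round(3))
"
```

```text
[[ 0.0003 -0.0018]
 [ 0.0002  0.0011]
 [ 0.0009  0.0022]]
[[0.0042 0.0017]
 [0.0033 0.0039]
 [0.0051 0.0026]]
0.95 [459.8 338.7] [ 0.233 -0.413  0.068]
0.9 [308.5 217.9] [0.604 0.042 0.068]
0.88 [289.7 216.5] [0.609 0.1   0.068]
0.83 [339.7 216.5] [ 0.607 -0.054  0.068]
0.98 [357.4 301. ] [0.613 0.118 0.068]
0.93 [266.5 190.9] [ 0.315 -0.357  0.068]
0.91 [323.1 286.3] [0.609 0.031 0.068]
0.67 [289.7 278.2] [ 0.624 -0.047  0.068]
```

Emit:
{"method": "play_rows", "body": {
  "commands": [
    {"x": 1,"y": -1,"z": 46,"spin": 0},
    {"x": 1,"y": -2,"z": 46,"spin": 0}
  ]
}}

```text
time: 36.1
position: [0.449, -0.0184, 0.1031]
tool_rot: [0.701, 0.713, 0.0, 0.007]
ft_force: [0.8, 0.2, -0.0]
grip_width: 0.0872
```

```bash
python3 -c "
from h import *
wait(4)
go(.444,-.0163,.05,1.592,50)
"
```

```text
t 36.3 pos [ 0.4467 -0.0178  0.1029] yaw 1.588 zt [ 0.002  -0.0073 -1.    ] F [0.8 0.1 0.3] w 0.087 q1,q6 [-0.29 -0.3 ]
{"x": 1, "y": -1, "z": 26, "spin": -0.002},
{"x": 1, "y": -1, "z": 26, "spin": -0.002},
```

Emit:
{"method": "play_rows", "body": {
  "commands": [
    {"x": 1,"y": -1,"z": 45,"spin": -0.003}
  ]
}}

```text
time: 36.4
position: [0.4523, -0.0188, 0.0627]
tool_rot: [0.7, 0.714, 0.002, 0.011]
ft_force: [1.4, -0.5, -1.6]
grip_width: 0.0868
```

```bash
python3 -c "
from h import *
wait(5)
go(.444,-.0163,.008,1.592,50)
"
```

```text
t 36.65 pos [ 0.4471 -0.0174  0.0602] yaw 1.591 zt [ 0.0056 -0.0083 -0.9999] F [-0.6  0.4 -0.1] w 0.0868 q1,q6 [-0.29 -0.29]
{"x": 1, "y": -2, "z": 26, "spin": -0.000},
{"x": 1, "y": -2, "z": 26, "spin": -0.000},
```

Emit:
{"method": "play_rows", "body": {
  "commands": [
    {"x": 1,"y": -3,"z": 42,"spin": 0}
  ]
}}

```text
time: 36.75
position: [0.4507, -0.0185, 0.0239]
tool_rot: [0.7, 0.714, 0.003, 0.013]
ft_force: [0.2, 0.9, -0.6]
grip_width: 0.0869
```

```bash
python3 -c "
from h import *
wait(5)
go(.444,-.0163,.0085,1.592,50)
"
```

```text
t 37.0 pos [ 0.4456 -0.0172  0.0207] yaw 1.591 zt [ 0.0094 -0.0094 -0.9999] F [-0.1  0.2  0.1] w 0.0874 q1,q6 [-0.29 -0.29]
{"x": 1, "y": -2, "z": 12, "spin": -0.001},
```

Emit:
{"method": "play_rows", "body": {
  "commands": [
    {"x": 1,"y": -2,"z": 12,"spin": 0}
  ],
  "grip": 0,
  "newtons": 40
}}

```text
time: 37.1
position: [0.4464, -0.017, 0.012]
tool_rot: [0.7, 0.714, 0.002, 0.01]
ft_force: [-0.3, 0.2, -1.0]
grip_width: 0.0842
```

```bash
python3 -c "
from h import *
wait(24)
go(.444,-.0163,.0485,None,30)
"
```

```text
t 38.3 pos [ 0.4442 -0.0164  0.0086] yaw 1.591 zt [ 0.0104 -0.0097 -0.9999] F [ 1.8  0.2 -0.1] w 0.02 q1,q6 [-0.28 -0.29]
{"x": 0, "y": 0, "z": -20, "spin": -0.000},
{"x": 0, "y": 0, "z": -20, "spin": -0.000},
```

Emit:
{"method": "play_rows", "body": {
  "commands": [
    {"x": 0,"y": 0,"z": -15,"spin": 0},
    {"x": 0,"y": 0,"z": -25,"spin": 0},
    {"x": 0,"y": 0,"z": -28,"spin": 0},
    {"x": 0,"y": 0,"z": -28,"spin": 0},
    {"x": 0,"y": 0,"z": -28,"spin": 0},
    {"x": 0,"y": 0,"z": -28,"spin": 0},
    {"x": 0,"y": 0,"z": -25,"spin": 0}
  ]
}}

```text
time: 39.0
position: [0.4322, -0.0123, 0.1847]
tool_rot: [0.7, 0.714, -0.008, -0.007]
ft_force: [0.6, -0.0, -4.5]
grip_width: 0.0196
```

```bash
python3 -c "
from h import *
wait(3)
go(.6135,-.009,.185,1.625,40)
c=cams.camera('scene');save('s29',c['img'][130:350,160:440],2.5)
"
```

```text
t 39.15 pos [ 0.4337 -0.0128  0.1846] yaw 1.591 zt [-0.016  -0.0026 -0.9999] F [ 0.3  0.  -3.6] w 0.0196 q1,q6 [-0.28 -0.3 ]
{"x": 0, "y": 36, "z": -1, "spin": -0.007},
{"x": 0, "y": 36, "z": -1, "spin": -0.007},
{"x": 0, "y": 36, "z": -1, "spin": -0.007},
{"x": -1, "y": 36, "z": -1, "spin": -0.007},
{"x": -1, "y": 36, "z": -1, "spin": -0.007},
```

View pics/s29.png

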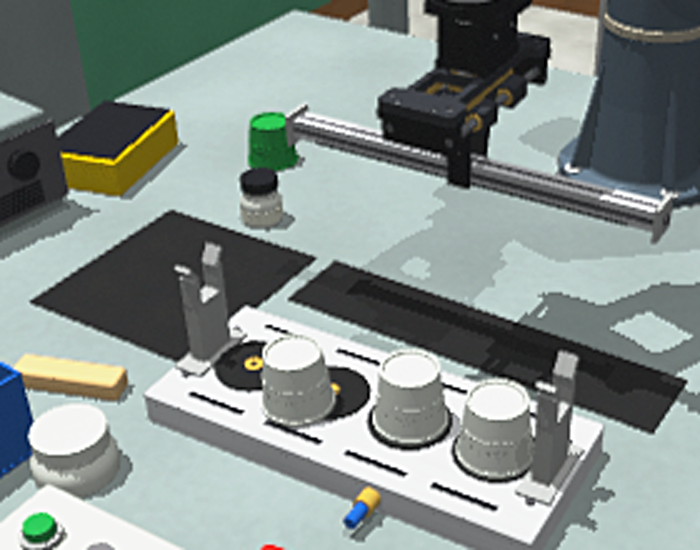

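The cup on seat 1 has been knocked aside and now sits between seats 0 and 1. I'll lay the bar back down and re-seat that cup.

Emit:
{"method": "play_rows", "body": {
  "commands": [
    {"x": 0,"y": 0,"z": 30,"spin": 0},
    {"x": 0,"y": 0,"z": 35,"spin": 0},
    {"x": 0,"y": 0,"z": 35,"spin": 0},
    {"x": 0,"y": 0,"z": 30,"spin": 0}
  ]
}}

```text
time: 39.6
position: [0.4297, -0.0127, 0.0479]
tool_rot: [0.7, 0.714, -0.007, -0.006]
ft_force: [0.4, -0.2, -3.7]
grip_width: 0.0197
```

```bash
python3 -c "
from h import *
wait(5)
go(.444,-.0163,.0185,None,50)
"
```

```text
t 39.85 pos [ 0.4314 -0.0131  0.0507] yaw 1.59 zt [-0.015  -0.0029 -0.9999] F [ 0.5 -1.  -3.3] w 0.0197 q1,q6 [-0.29 -0.29]
{"x": -3, "y": 13, "z": 32, "spin": -0.000},
```

Emit:
{"method": "play_rows", "body": {
  "commands": [
    {"x": 0,"y": 3,"z": 33,"spin": 0}
  ]
}}

```text
time: 39.95
position: [0.4373, -0.014, 0.0208]
tool_rot: [0.7, 0.714, -0.004, 0.0]
ft_force: [1.5, 0.3, -3.2]
grip_width: 0.0197
```

```bash
python3 -c "
from h import *
wait(5)
go(.444,-.0163,.0085,None,50)
"
```

```text
t 40.2 pos [ 0.4344 -0.0132  0.0192] yaw 1.591 zt [-0.0132 -0.0034 -0.9999] F [-1.1  0.2 -2.8] w 0.0197 q1,q6 [-0.28 -0.29]
{"x": -3, "y": 10, "z": 11, "spin": -0.000},
```

Emit:
{"method": "play_rows", "body": {
  "commands": [
    {"x": 0,"y": 0,"z": 10,"spin": 0}
  ]
}}

```text
time: 40.3
position: [0.4359, -0.0137, 0.0112]
tool_rot: [0.7, 0.714, -0.005, -0.001]
ft_force: [1.1, 1.4, -3.8]
grip_width: 0.0196
```

```bash
python3 -c "
from h import *
wait(5)
go(.444,-.0163,.0085,None,50)
"
```

```text
t 40.55 pos [ 0.4346 -0.0134  0.0097] yaw 1.591 zt [-0.0121 -0.0038 -0.9999] F [-0.8 -0.1 -3.1] w 0.0197 q1,q6 [-0.28 -0.29]
{"x": -3, "y": 9, "z": 1, "spin": -0.000},
```

Emit:
{"method": "play_rows", "body": {
  "commands": [
    {"x": 0,"y": 0,"z": 2,"spin": 0}
  ]
}}

```text
time: 40.65
position: [0.4347, -0.0134, 0.0085]
tool_rot: [0.7, 0.714, -0.005, -0.003]
ft_force: [-2.6, 1.7, 27.6]
grip_width: 0.0196
```

```bash
python3 -c "
from h import *
wait(5)
go(.444,-.0163,.0085,None,50)
"
```

```text
t 40.9 pos [ 0.4348 -0.0134  0.0086] yaw 1.591 zt [-0.0108 -0.0042 -0.9999] F [-1.1  0.6  7.6] w 0.0195 q1,q6 [-0.28 -0.29]
{"x": -3, "y": 9, "z": 0, "spin": -0.000},
```

Emit:
{"method": "play_rows", "body": {
  "commands": [
    {"x": 0,"y": 0,"z": 0,"spin": 0}
  ],
  "grip": 0.55
}}

```text
time: 41.0
position: [0.4348, -0.0134, 0.0091]
tool_rot: [0.7, 0.714, -0.005, -0.002]
ft_force: [0.4, 0.5, -0.2]
grip_width: 0.0228
```

```bash
python3 -c "
from h import *
wait(12)
go(.444,-.0163,.19,None,27)
"
```

```text
t 41.6 pos [ 0.4347 -0.0134  0.0086] yaw 1.591 zt [-0.011  -0.0041 -0.9999] F [-0.4  0.2 -0.2] w 0.0478 q1,q6 [-0.28 -0.29]
{"x": -1, "y": 1, "z": -26, "spin": -0.000},
{"x": -1, "y": 1, "z": -26, "spin": -0.000},
{"x": -1, "y": 1, "z": -26, "spin": -0.000},
{"x": -1, "y": 1, "z": -26, "spin": -0.000},
{"x": -1, "y": 1, "z": -26, "spin": -0.000},
{"x": -1, "y": 1, "z": -26, "spin": -0.000},
{"x": -1, "y": 1, "z": -26, "spin": -0.000},
```

Emit:
{"method": "play_rows", "body": {
  "commands": [
    {"x": 0,"y": 1,"z": -26,"spin": 0},
    {"x": 0,"y": 1,"z": -26,"spin": 0},
    {"x": 0,"y": 1,"z": -26,"spin": 0},
    {"x": 0,"y": 1,"z": -26,"spin": 0},
    {"x": 0,"y": 1,"z": -26,"spin": 0},
    {"x": 0,"y": 1,"z": -30,"spin": 0},
    {"x": 0,"y": 1,"z": -30,"spin": 0}
  ],
  "grip": 1
}}

```text
time: 42.3
position: [0.4402, -0.0116, 0.2008]
tool_rot: [0.7, 0.714, -0.009, -0.009]
ft_force: [0.1, -0.3, -0.9]
grip_width: 0.0861
```

```bash
python3 -c "
from h import *
wait(3)
t=cams.camera('top');s=cams.camera('scene')
save('t30',t['img'][170:300,240:410],4.5);save('s30',s['img'][200:350,200:440],3.3)
for cc in (t,s):
  for d in nets.outline_of(cc,'cup0')[:7]: print(round(d['conf'],2),np.round(d['pixel'],1),ray(cc,d['pixel'],.068).round(3))
go(.6185,-.09,.2,1.62,40)
"
```

```text
0.76 [310.  217.8] [0.604 0.037 0.068]
0.76 [345.6 201.6] [ 0.653 -0.073  0.068]
0.73 [458.  339.7] [ 0.23  -0.408  0.068]
0.71 [288.2 216. ] [0.61  0.104 0.068]
0.53 [329.4 216.5] [ 0.608 -0.022  0.068]
0.77 [272.1 284.7] [ 0.663 -0.067  0.068]
0.67 [323.3 287.9] [0.614 0.035 0.068]
0.64 [268.8 185.9] [ 0.285 -0.372  0.068]
0.55 [356.9 300.4] [0.612 0.116 0.068]
0.26 [481.5 303.1] [0.485 0.339 0.068]
t 42.65 pos [ 0.4396 -0.0115  0.1985] yaw 1.59 zt [-2.750e-02  7.000e-04 -9.996e-01] F [ 0.6 -0.4 -0.2] w 0.0873 q1,q6 [-0.28 -0.29]
{"x": -16, "y": 35, "z": -1, "spin": -0.006},
{"x": -17, "y": 35, "z": -1, "spin": -0.006},
{"x": -17, "y": 35, "z": -1, "spin": -0.006},
{"x": -17, "y": 35, "z": -1, "spin": -0.006},
{"x": -17, "y": 35, "z": -1, "spin": -0.006},
```

View pics/t30.png

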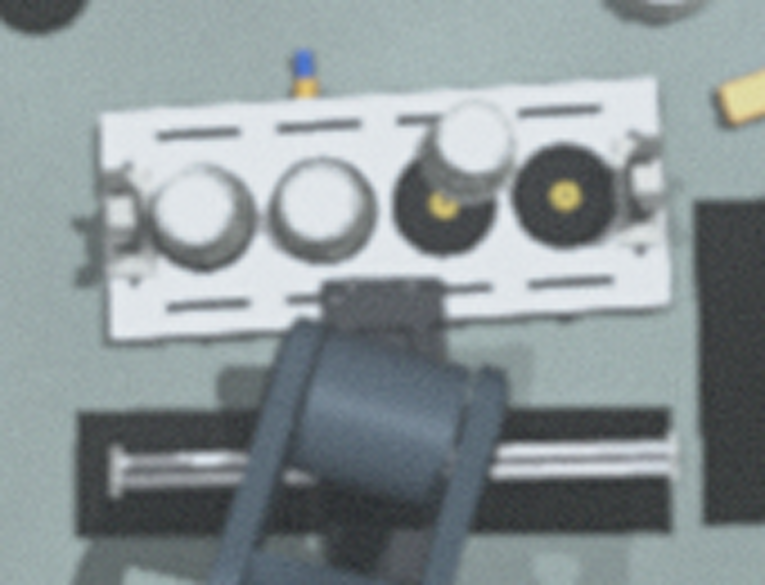

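View pics/s30.png

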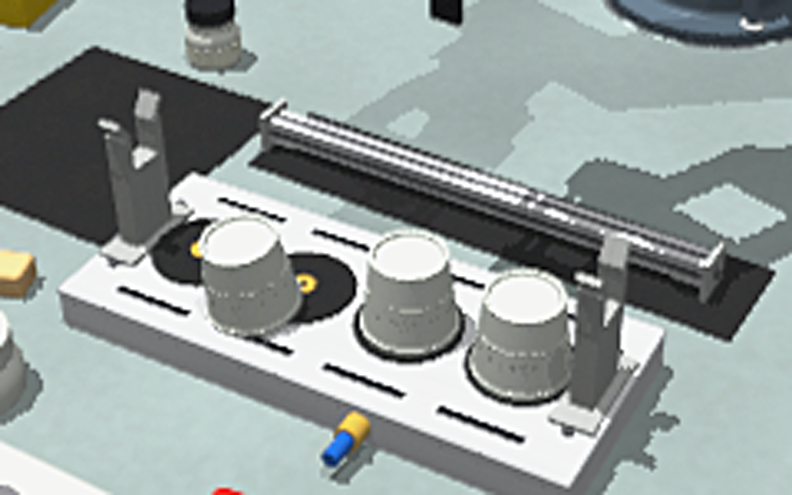

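```bash
python3 -c "
from h import *
t=cams.camera('top');s=cams.camera('scene')
for z in (.091,.094,.097):
  print(z,ray(t,(240+476/4.5,170+140/4.5),z).round(4),ray(s,(200+242/3.3,200+243/3.3),z).round(4))
"
```

```text
0.091 [ 0.6515 -0.0726  0.091 ] [ 0.6526 -0.0692  0.091 ]
0.094 [ 0.651  -0.0725  0.094 ] [ 0.6556 -0.0667  0.094 ]
0.097 [ 0.6506 -0.0724  0.097 ] [ 0.6586 -0.0641  0.097 ]
```

```bash
python3 -c "
from h import *
go(.650,-.072,.2,1.625,44)
"
```

```text
t 42.75 pos [ 0.4398 -0.0116  0.1985] yaw 1.59 zt [-2.730e-02  6.000e-04 -9.996e-01] F [0.2 0.2 0.6] w 0.0869 q1,q6 [-0.28 -0.29]
{"x": -13, "y": 42, "z": -1, "spin": -0.007},
{"x": -13, "y": 42, "z": -1, "spin": -0.007},
{"x": -13, "y": 42, "z": -1, "spin": -0.007},
{"x": -14, "y": 41, "z": -1, "spin": -0.007},
{"x": -14, "y": 41, "z": -1, "spin": -0.007},
```

Emit:
{"method": "play_rows", "body": {
  "commands": [
    {"x": -13,"y": 42,"z": -1,"spin": -0.007},
    {"x": -13,"y": 42,"z": -1,"spin": -0.007},
    {"x": -13,"y": 42,"z": -1,"spin": -0.007},
    {"x": -14,"y": 41,"z": -1,"spin": -0.007},
    {"x": -14,"y": 41,"z": -1,"spin": -0.007}
  ]
}}

```text
time: 43.25
position: [0.6447, -0.0692, 0.1878]
tool_rot: [0.686, 0.727, -0.015, -0.021]
ft_force: [1.1, -0.1, 0.1]
grip_width: 0.0873
```

```bash
python3 -c "
from h import *
c=cuplook('w31')
print(proj(c,[(.650,-.072,.094)]))
go(.650,-.072,.12,1.62,50)"
```

```text
0.88 [326.2 230.6] 6785 (332, 246, 32, array([ 0.654 , -0.0804,  0.061 ]))
0.77 [281.8  81.8] 7631 
0.58 [287.7   5.8] 404 
[[327.25434127 248.31111563]]
t 43.5 pos [ 0.6422 -0.0684  0.1876] yaw 1.627 zt [-0.052   0.0077 -0.9986] F [ 0.3 -0.1  0.1] w 0.0867 q1,q6 [-0.28 -0.33]
{"x": -2, "y": 6, "z": 34, "spin": 0.004},
{"x": -2, "y": 6, "z": 34, "spin": 0.004},
```

View pics/w31.png

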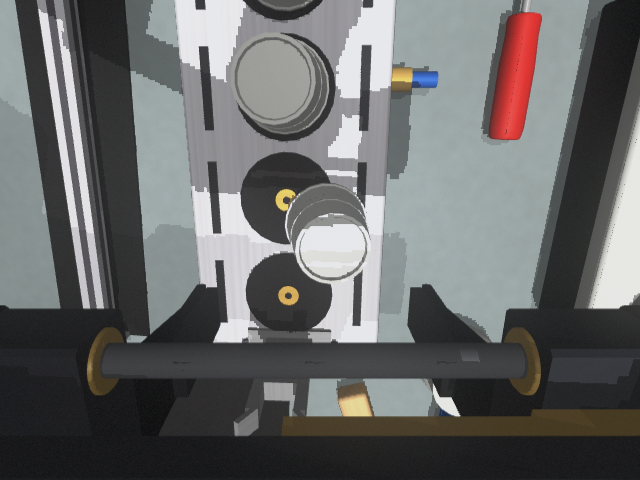

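Emit:
{"method": "play_rows", "body": {
  "commands": [
    {"x": -2,"y": 7,"z": 40,"spin": 0},
    {"x": -1,"y": 4,"z": 40,"spin": 0}
  ]
}}

```text
time: 43.7
position: [0.6511, -0.0701, 0.112]
tool_rot: [0.686, 0.727, -0.012, -0.017]
ft_force: [-0.2, -0.5, 0.2]
grip_width: 0.0872
```

```bash
python3 -c "
from h import *
wait(5)
go(.652,-.0715,.067,1.62,50)"
```

```text
t 43.95 pos [ 0.6521 -0.0704  0.1135] yaw 1.628 zt [-0.0409  0.0047 -0.9992] F [0.4 0.1 0.2] w 0.0871 q1,q6 [-0.27 -0.33]
{"x": -1, "y": 2, "z": 46, "spin": 0.008},
```

Emit:
{"method": "play_rows", "body": {
  "commands": [
    {"x": -1,"y": 2,"z": 45,"spin": 0}
  ]
}}

```text
time: 44.05
position: [0.6592, -0.0727, 0.0768]
tool_rot: [0.686, 0.727, -0.008, -0.008]
ft_force: [1.3, 0.1, -0.2]
grip_width: 0.087
```

```bash
python3 -c "
from h import *
wait(5)
go(.652,-.0715,.067,1.62,50)
c=cams.camera('scene');save('s32',c['img'][200:350,200:440],3.3)"
```

```text
t 44.3 pos [ 0.6533 -0.0713  0.0707] yaw 1.628 zt [-0.0383  0.004  -0.9993] F [ 0.6 -0.7  0.5] w 0.0869 q1,q6 [-0.28 -0.33]
{"x": 0, "y": -1, "z": 4, "spin": 0.008},
```

View pics/s32.png

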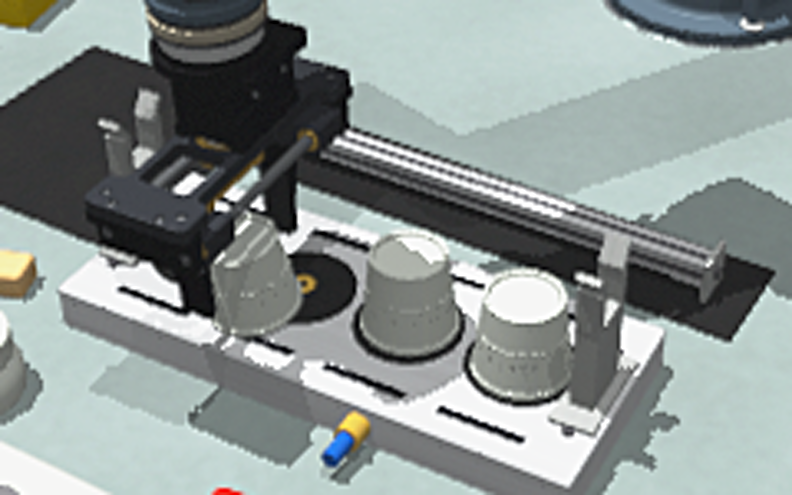

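Fingers straddle the cup. Lower 4 mm and close.

Emit:
{"method": "play_rows", "body": {
  "commands": [
    {"x": 0,"y": 0,"z": 4,"spin": 0}
  ],
  "grip": 0,
  "newtons": 15
}}

```text
time: 44.45
position: [0.6552, -0.0718, 0.0698]
tool_rot: [0.686, 0.727, -0.01, -0.013]
ft_force: [0.9, -0.1, 0.4]
grip_width: 0.0838
```

```bash
python3 -c "
from h import *
wait(14)
go(.652,-.0715,.12,1.62,50)
c=cams.camera('scene');save('s33',c['img'][200:350,200:440],3.3)"
```

```text
t 45.15 pos [ 0.6537 -0.0714  0.0673] yaw 1.628 zt [-0.0368  0.0036 -0.9993] F [-0.6  0.6  1.1] w 0.0572 q1,q6 [-0.28 -0.33]
{"x": 0, "y": -2, "z": -26, "spin": 0.004},
{"x": 0, "y": -2, "z": -26, "spin": 0.004},
```

View pics/s33.png

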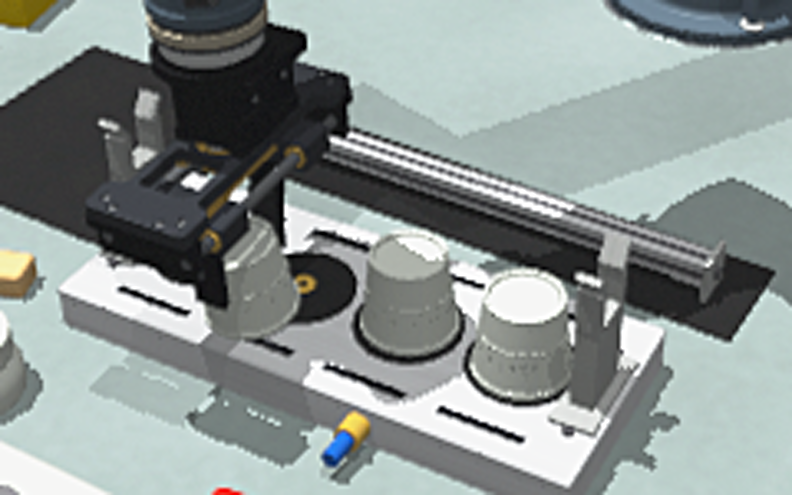

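Emit:
{"method": "play_rows", "body": {
  "commands": [
    {"x": 0,"y": 0,"z": -20,"spin": 0},
    {"x": 0,"y": 0,"z": -20,"spin": 0}
  ]
}}

```text
time: 45.4
position: [0.6524, -0.0709, 0.1042]
tool_rot: [0.686, 0.727, -0.013, -0.018]
ft_force: [1.4, -0.6, -0.5]
grip_width: 0.0573
```

```bash
python3 -c "
from h import *
wait(4)
go(.616,-.0508,.105,1.625,48)
c=cams.camera('scene');save('s34',c['img'][200:350,200:440],3.3)"
```

```text
t 45.6 pos [ 0.6528 -0.0709  0.1043] yaw 1.628 zt [-0.0433  0.0054 -0.999 ] F [-0.   0.3 -0.9] w 0.0572 q1,q6 [-0.28 -0.33]
{"x": 22, "y": -36, "z": 1, "spin": 0.003},
```

View pics/s34.png

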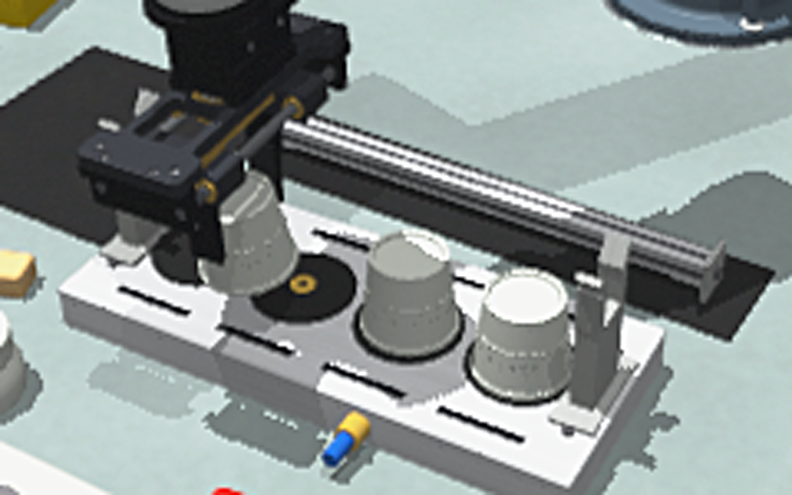

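Emit:
{"method": "play_rows", "body": {
  "commands": [
    {"x": 22,"y": -36,"z": 0,"spin": 0.003}
  ]
}}

```text
time: 45.75
position: [0.6196, -0.0537, 0.1046]
tool_rot: [0.688, 0.725, -0.012, -0.015]
ft_force: [-0.5, 0.6, -0.3]
grip_width: 0.0575
```

```bash
python3 -c "
from h import *
wait(5)
go(.616,-.0508,.077,1.625,48)
c=cams.camera('scene');save('s35',c['img'][200:350,200:440],3.3)"
```

```text
t 46.0 pos [ 0.6151 -0.0509  0.1047] yaw 1.625 zt [-0.0451  0.0058 -0.999 ] F [ 1.3 -0.3 -0.8] w 0.0574 q1,q6 [-0.26 -0.31]
{"x": 0, "y": 2, "z": 28, "spin": 0.000},
```

View pics/s35.png

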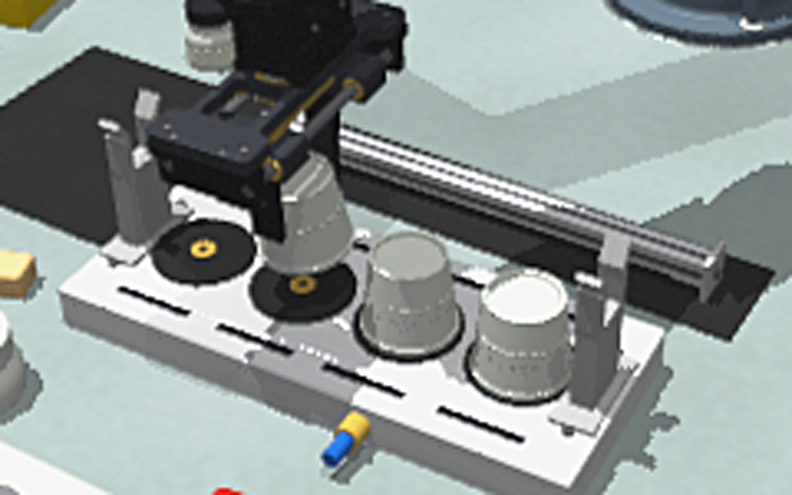

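Emit:
{"method": "play_rows", "body": {
  "commands": [
    {"x": 0,"y": 1,"z": 26,"spin": 0}
  ]
}}

```text
time: 46.15
position: [0.6204, -0.0525, 0.0819]
tool_rot: [0.688, 0.726, -0.011, -0.013]
ft_force: [0.8, -0.5, -0.3]
grip_width: 0.0575
```

```bash
python3 -c "
from h import *
wait(5)
go(.616,-.0508,.07,1.625,48)"
```

```text
t 46.4 pos [ 0.6166 -0.0515  0.0792] yaw 1.625 zt [-0.0432  0.0053 -0.9991] F [-0.2  0.4 -0.4] w 0.0572 q1,q6 [-0.26 -0.31]
{"x": 1, "y": 0, "z": 9, "spin": -0.000},
```

Emit:
{"method": "play_rows", "body": {
  "commands": [
    {"x": 0,"y": 0,"z": 4,"spin": 0}
  ]
}}

```text
time: 46.5
position: [0.6178, -0.0519, 0.0764]
tool_rot: [0.688, 0.726, -0.012, -0.016]
ft_force: [0.1, 0.2, 0.2]
grip_width: 0.0576
```

```bash
python3 -c "
from h import *
wait(4)
go(.616,-.0508,.07,1.625,48)
c=cams.camera('scene');save('s36',c['img'][200:350,200:440],3.3)"
```

```text
t 46.7 pos [ 0.6167 -0.0515  0.0756] yaw 1.625 zt [-0.0425  0.0052 -0.9991] F [-0.4 -0.7 -0.9] w 0.0575 q1,q6 [-0.26 -0.31]
{"x": 1, "y": 0, "z": 6, "spin": -0.000},
```

View pics/s36.png

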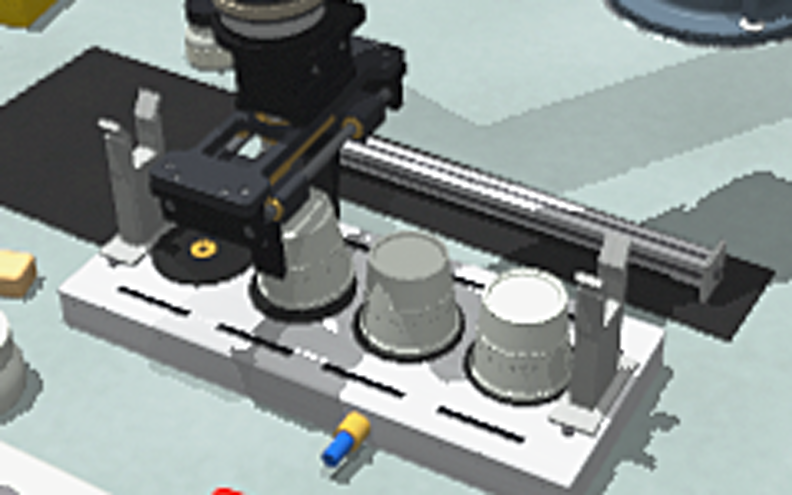

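Emit:
{"method": "play_rows", "body": {
  "commands": [
    {"x": 0,"y": 0,"z": 4,"spin": 0}
  ]
}}

```text
time: 46.85
position: [0.6171, -0.0516, 0.0723]
tool_rot: [0.688, 0.726, -0.012, -0.016]
ft_force: [0.7, -0.6, 0.1]
grip_width: 0.0573
```

```bash
python3 -c "
from h import *
wait(4)
go(.616,-.0508,.07,1.625,48)"
```

```text
t 47.05 pos [ 0.6164 -0.0515  0.0715] yaw 1.625 zt [-0.0428  0.0052 -0.9991] F [ 0.2 -0.1 -0.8] w 0.0574 q1,q6 [-0.26 -0.31]
{"x": 1, "y": 0, "z": 2, "spin": -0.000},
```

Emit:
{"method": "play_rows", "body": {
  "commands": [
    {"x": 0,"y": 0,"z": 3,"spin": 0}
  ]
}}

```text
time: 47.15
position: [0.6159, -0.0508, 0.0698]
tool_rot: [0.688, 0.726, -0.013, -0.018]
ft_force: [-3.8, 2.2, 13.4]
grip_width: 0.0572
```

```bash
python3 -c "
from h import *
wait(4)
go(.616,-.0508,.068,1.625,48)
c=cams.camera('scene');save('s37',c['img'][200:350,200:440],3.3)"
```

```text
t 47.35 pos [ 0.6157 -0.0509  0.0697] yaw 1.625 zt [-0.0438  0.0058 -0.999 ] F [-3.4  0.9  7.9] w 0.0576 q1,q6 [-0.26 -0.31]
{"x": 0, "y": 0, "z": 2, "spin": -0.000},
```

View pics/s37.png

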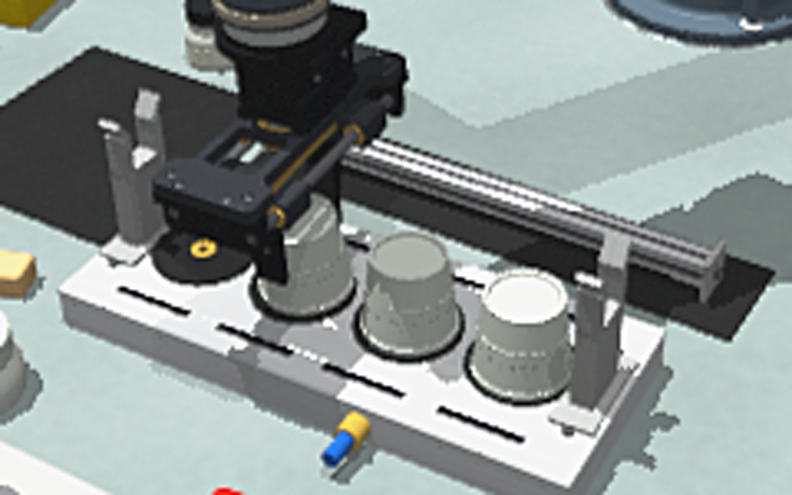

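On the seat. Release and go up.

Emit:
{"method": "play_rows", "body": {
  "commands": [
    {"x": 0,"y": 0,"z": 0,"spin": 0}
  ],
  "grip": 0.9
}}

```text
time: 47.5
position: [0.6156, -0.0507, 0.0703]
tool_rot: [0.687, 0.726, -0.013, -0.018]
ft_force: [0.1, -0.2, -0.2]
grip_width: 0.0604
```

```bash
python3 -c "
from h import *
wait(9)
go(.616,-.0508,.2,1.624,30)"
```

```text
t 47.95 pos [ 0.6157 -0.0509  0.0695] yaw 1.625 zt [-0.044   0.0059 -0.999 ] F [-0.1 -0.3  0.1] w 0.0786 q1,q6 [-0.26 -0.31]
{"x": 0, "y": -1, "z": -26, "spin": 0.000},
{"x": 0, "y": -1, "z": -26, "spin": 0.000},
{"x": 0, "y": -1, "z": -26, "spin": 0.000},
{"x": 0, "y": -1, "z": -26, "spin": 0.000},
{"x": 0, "y": -1, "z": -26, "spin": 0.000},
```

Emit:
{"method": "play_rows", "body": {
  "commands": [
    {"x": 0,"y": -1,"z": -24,"spin": 0},
    {"x": 0,"y": -1,"z": -26,"spin": 0},
    {"x": 0,"y": -1,"z": -26,"spin": 0},
    {"x": 0,"y": -1,"z": -26,"spin": 0},
    {"x": 0,"y": -1,"z": -28,"spin": 0}
  ],
  "grip": 1
}}

```text
time: 48.45
position: [0.6128, -0.0514, 0.1976]
tool_rot: [0.688, 0.726, -0.016, -0.024]
ft_force: [1.0, 0.7, -0.9]
grip_width: 0.0871
```

```bash
python3 -c "
from h import *
wait(2)
go(.4345,-.0134,.195,1.591,45)"
```

```text
t 48.55 pos [ 0.6162 -0.0521  0.2014] yaw 1.624 zt [-0.0476  0.0069 -0.9988] F [-0.1 -1.7  0. ] w 0.0867 q1,q6 [-0.26 -0.31]
{"x": 10, "y": -36, "z": 3, "spin": 0.007},
{"x": 9, "y": -36, "z": 3, "spin": 0.007},
{"x": 9, "y": -36, "z": 3, "spin": 0.007},
{"x": 9, "y": -36, "z": 3, "spin": 0.007},
{"x": 9, "y": -36, "z": 3, "spin": 0.007},
```

Emit:
{"method": "play_rows", "body": {
  "commands": [
    {"x": 10,"y": -36,"z": 1,"spin": 0.007},
    {"x": 9,"y": -36,"z": 1,"spin": 0.007},
    {"x": 9,"y": -36,"z": 1,"spin": 0.007},
    {"x": 9,"y": -36,"z": 1,"spin": 0.007},
    {"x": 9,"y": -36,"z": 1,"spin": 0.007}
  ]
}}

```text
time: 49.05
position: [0.4328, -0.0137, 0.2019]
tool_rot: [0.701, 0.713, -0.013, -0.017]
ft_force: [0.1, 0.3, -0.4]
grip_width: 0.087
```

```bash
python3 -c "
from h import *
wait(3)
t=cams.camera('top');s=cams.camera('scene')
save('t38',t['img'][170:300,240:410],4.5);save('s38',s['img'][200:350,200:440],3.3)
go(.4345,-.0134,.1,1.591,50)"
```

```text
t 49.3 pos [ 0.4355 -0.0144  0.2026] yaw 1.587 zt [-0.0404  0.0048 -0.9992] F [-0.1 -0.7  0.2] w 0.0873 q1,q6 [-0.29 -0.3 ]
{"x": 0, "y": 1, "z": 34, "spin": -0.001},
{"x": 0, "y": 1, "z": 34, "spin": -0.001},
{"x": 0, "y": 1, "z": 34, "spin": -0.001},
```

View pics/t38.png

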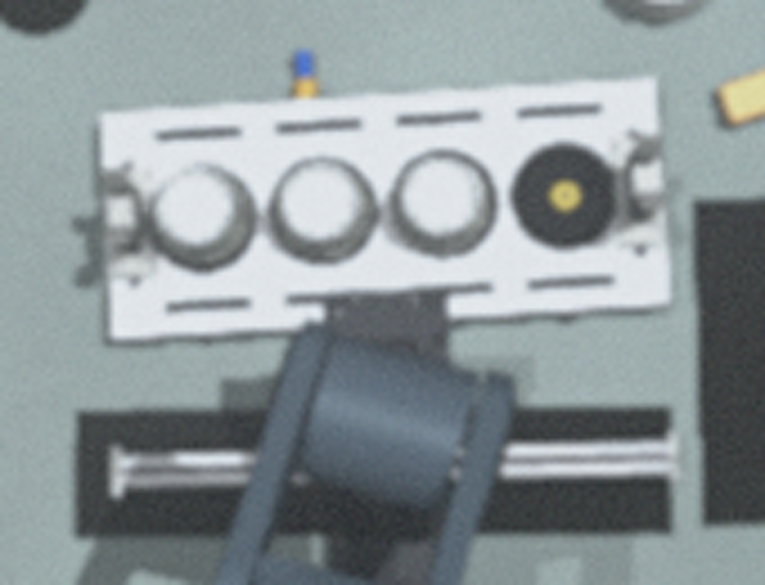

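View pics/s38.png

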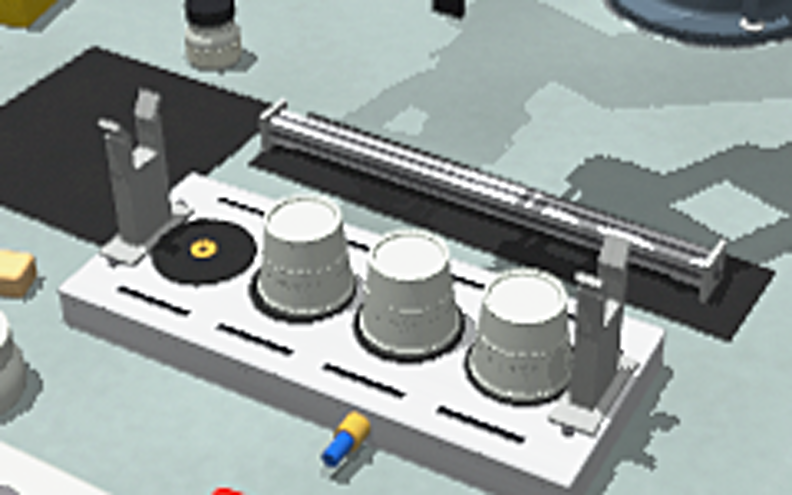

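Emit:
{"method": "play_rows", "body": {
  "commands": [
    {"x": 1,"y": 0,"z": 48,"spin": 0},
    {"x": 0,"y": -1,"z": 48,"spin": -0.003}
  ]
}}

```text
time: 49.5
position: [0.4422, -0.0162, 0.1098]
tool_rot: [0.7, 0.714, -0.007, -0.005]
ft_force: [0.3, 0.3, -0.4]
grip_width: 0.0868
```

```bash
python3 -c "
from h import *
wait(5)
go(.434,-.0134,.0585,1.591,50)"
```

```text
t 49.75 pos [ 0.4405 -0.0158  0.1109] yaw 1.59 zt [-2.180e-02 -5.000e-04 -9.998e-01] F [ 0.7 -0.5  1. ] w 0.0868 q1,q6 [-0.29 -0.3 ]
{"x": 1, "y": -3, "z": 26, "spin": -0.000},
{"x": 1, "y": -3, "z": 26, "spin": -0.000},
```

Emit:
{"method": "play_rows", "body": {
  "commands": [
    {"x": 2,"y": -6,"z": 48,"spin": 0}
  ]
}}

```text
time: 49.85
position: [0.4417, -0.0161, 0.0682]
tool_rot: [0.7, 0.714, -0.003, 0.002]
ft_force: [0.8, -0.1, -1.2]
grip_width: 0.0875
```

```bash
python3 -c "
from h import *
wait(5)
go(.434,-.0134,.0205,1.591,50)"
```

```text
t 50.1 pos [ 0.435  -0.0143  0.0653] yaw 1.59 zt [-0.0179 -0.0017 -0.9998] F [-0.2  0.2  0.4] w 0.0875 q1,q6 [-0.29 -0.29]
{"x": 1, "y": 0, "z": 45, "spin": -0.001},
```

Emit:
{"method": "play_rows", "body": {
  "commands": [
    {"x": 1,"y": 0,"z": 45,"spin": 0}
  ]
}}

```text
time: 50.2
position: [0.4408, -0.0151, 0.0261]
tool_rot: [0.7, 0.714, -0.003, 0.002]
ft_force: [0.2, -0.9, 0.2]
grip_width: 0.0868
```

```bash
python3 -c "
from h import *
wait(5)
go(.434,-.0134,.0085,1.591,50)"
```

```text
t 50.45 pos [ 0.4355 -0.0137  0.0228] yaw 1.591 zt [-0.0141 -0.0028 -0.9999] F [-0.3  0.2 -0.3] w 0.0868 q1,q6 [-0.28 -0.29]
{"x": 0, "y": -1, "z": 14, "spin": -0.000},
```

Emit:
{"method": "play_rows", "body": {
  "commands": [
    {"x": 0,"y": -1,"z": 14,"spin": 0}
  ],
  "grip": 0,
  "newtons": 40
}}

```text
time: 50.55
position: [0.437, -0.0144, 0.0125]
tool_rot: [0.7, 0.714, -0.004, -0.0]
ft_force: [0.1, -0.5, -0.5]
grip_width: 0.0842
```

```bash
python3 -c "
from h import *
wait(24)
go(.434,-.0134,.0485,None,30)
"
```

```text
t 51.75 pos [ 0.4343 -0.0137  0.0087] yaw 1.591 zt [-0.0141 -0.0028 -0.9999] F [ 0.6  1.4 -1.7] w 0.0199 q1,q6 [-0.29 -0.29]
{"x": 0, "y": 0, "z": -20, "spin": -0.000},
{"x": 0, "y": 0, "z": -20, "spin": -0.000},
```

Emit:
{"method": "play_rows", "body": {
  "commands": [
    {"x": 0,"y": 0,"z": -15,"spin": 0},
    {"x": 0,"y": 0,"z": -25,"spin": 0},
    {"x": 0,"y": 0,"z": -28,"spin": 0},
    {"x": 0,"y": 0,"z": -28,"spin": 0},
    {"x": 0,"y": 0,"z": -28,"spin": 0},
    {"x": 0,"y": 0,"z": -28,"spin": 0},
    {"x": 0,"y": 0,"z": -30,"spin": 0}
  ]
}}

```text
time: 52.45
position: [0.43, -0.0116, 0.1905]
tool_rot: [0.7, 0.714, -0.012, -0.015]
ft_force: [-0.3, 1.5, -4.2]
grip_width: 0.0201
```

```bash
python3 -c "
from h import *
wait(3)
go(.6135,-.009,.19,1.625,40)
c=cams.camera('scene');save('s39',c['img'][130:350,160:440],2.5)
"
```

```text
t 52.6 pos [ 0.432  -0.0122  0.191 ] yaw 1.59 zt [-0.0309  0.0018 -0.9995] F [ 0.1  0.1 -3.9] w 0.0195 q1,q6 [-0.28 -0.3 ]
{"x": 0, "y": 36, "z": -1, "spin": -0.007},
{"x": 0, "y": 36, "z": -1, "spin": -0.007},
{"x": -1, "y": 36, "z": -1, "spin": -0.007},
{"x": -1, "y": 36, "z": -1, "spin": -0.007},
{"x": -1, "y": 36, "z": -1, "spin": -0.007},
```

View pics/s39.png

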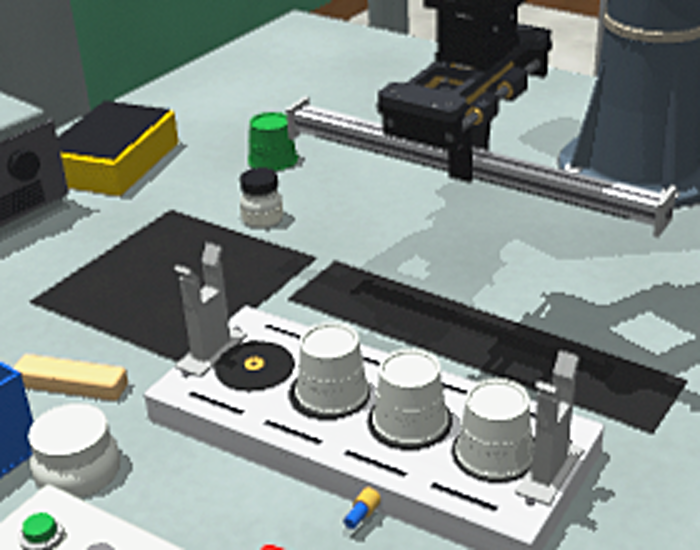

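Emit:
{"method": "play_rows", "body": {
  "commands": [
    {"x": 0,"y": 20,"z": -2,"spin": -0.007},
    {"x": 0,"y": 34,"z": -2,"spin": -0.007},
    {"x": 0,"y": 36,"z": -2,"spin": -0.007},
    {"x": 0,"y": 36,"z": -2,"spin": -0.007},
    {"x": 0,"y": 32,"z": -2,"spin": -0.007},
    {"x": 0,"y": 20,"z": -1,"spin": 0}
  ]
}}

```text
time: 53.25
position: [0.5991, -0.0023, 0.1759]
tool_rot: [0.687, 0.725, -0.021, -0.03]
ft_force: [-0.3, -0.3, -2.9]
grip_width: 0.0195
```

```bash
cat >> h.py <<'E'
def gp(x,y,zt,yaw,step=48):
    R=pose()[3]; g=-.0187*R[:,2]; print('grasp pt',(pose()[1]+g).round(4))
    go(x-g[0],y-g[1],zt,yaw,step)
E
python3 -c "
from h import *
wait(5)
gp(.613,-.0087,.17,1.625)
"
```

```text
grasp pt [ 0.5969 -0.0023  0.1955]
t 53.5 pos [ 0.5955 -0.0021  0.1768] yaw 1.624 zt [-0.0747  0.0112 -0.9971] F [-1.1 -0.  -3.6] w 0.0198 q1,q6 [-0.19 -0.24]
{"x": -7, "y": 16, "z": 6, "spin": -0.001},
```

Emit:
{"method": "play_rows", "body": {
  "commands": [
    {"x": -7,"y": 16,"z": -1,"spin": 0}
  ]
}}

```text
time: 53.6
position: [0.6077, -0.007, 0.1755]
tool_rot: [0.687, 0.726, -0.024, -0.034]
ft_force: [0.1, -0.7, -2.9]
grip_width: 0.0198
```

```bash
python3 -c "
from h import *
wait(5)
gp(.613,-.0087,.165,1.625)
t=cams.camera('top');s=cams.camera('scene')
save('s40',s['img'][130:350,160:440],2.5);save('t40',t['img'][170:270,240:410],4.5)
"
```

```text
grasp pt [ 0.6117 -0.0082  0.195 ]
t 53.85 pos [ 0.6103 -0.0079  0.1763] yaw 1.624 zt [-0.0768  0.0117 -0.997 ] F [ 1.1  0.2 -3.2] w 0.0194 q1,q6 [-0.19 -0.25]
{"x": -1, "y": 2, "z": 11, "spin": -0.001},
```

View pics/s40.png

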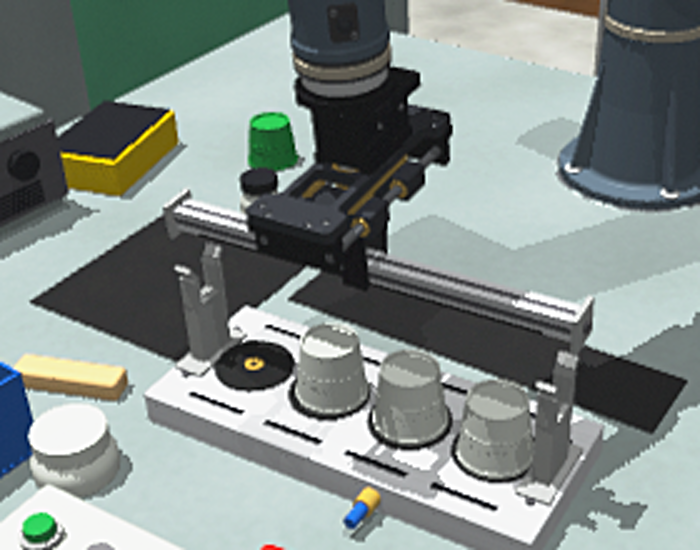

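View pics/t40.png

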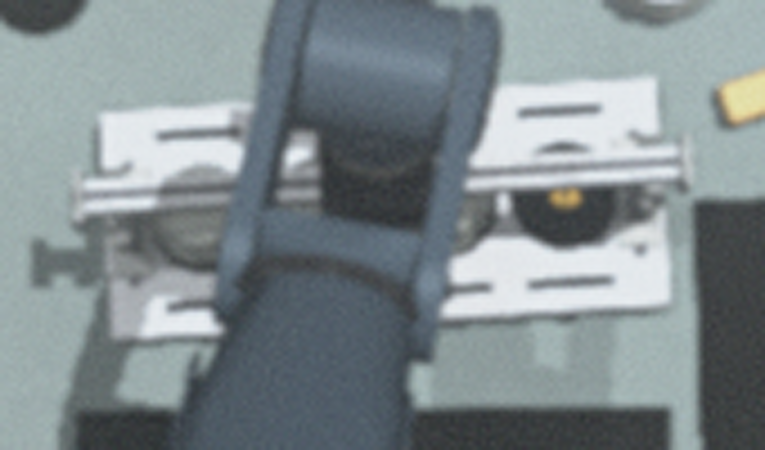

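```bash
python3 -c "
from h import *
t=cams.camera('top')
a=ray(t,(240+74/4.5,170+197/4.5),.195);b=ray(t,(240+691/4.5,170+165/4.5),.195);print(a,b,(a+b)/2,np.linalg.norm(a-b),np.arctan2(b[0]-a[0],a[1]-b[1]))
"
```

```text
[0.60221782 0.18580143 0.195     ] [ 0.61919025 -0.2055612   0.195     ] [ 0.61070403 -0.00987988  0.195     ] 0.39173047916615217 0.04334038284777192
```

Emit:
{"method": "play_rows", "body": {
  "commands": [
    {"x": 0,"y": 2,"z": 9,"spin": 0},
    {"x": 0,"y": 0,"z": 9,"spin": 0},
    {"x": 0,"y": 0,"z": 5,"spin": 0}
  ]
}}

```text
time: 54.3
position: [0.611, -0.0072, 0.153]
tool_rot: [0.687, 0.726, -0.021, -0.031]
ft_force: [-0.5, -0.0, -3.2]
grip_width: 0.0197
```

```bash
python3 -c "
from h import *
wait(5)
gp(.613,-.0087,.13,1.625)
"
```

```text
grasp pt [ 0.6133 -0.0077  0.1729]
t 54.55 pos [ 0.6119 -0.0075  0.1543] yaw 1.624 zt [-0.0719  0.0107 -0.9974] F [ 0.7 -0.  -3.3] w 0.0195 q1,q6 [-0.19 -0.25]
{"x": -1, "y": 1, "z": 24, "spin": -0.001},
```

Emit:
{"method": "play_rows", "body": {
  "commands": [
    {"x": -2,"y": 0,"z": 9,"spin": 0}
  ]
}}

```text
time: 54.65
position: [0.6129, -0.0095, 0.1465]
tool_rot: [0.687, 0.726, -0.02, -0.028]
ft_force: [0.1, -0.8, -4.0]
grip_width: 0.0199
```

```bash
python3 -c "
from h import *
wait(5)
gp(.6134,-.0093,.13,1.625)
s=cams.camera('scene');save('s41',s['img'][190:330,220:420],3.9)
"
```

```text
grasp pt [ 0.6127 -0.0096  0.1638]
t 54.9 pos [ 0.6114 -0.0094  0.1451] yaw 1.624 zt [-0.0721  0.0108 -0.9973] F [ 0.7  0.7 -3.1] w 0.0198 q1,q6 [-0.2  -0.25]
{"x": 0, "y": 2, "z": 15, "spin": -0.001},
```

View pics/s41.png

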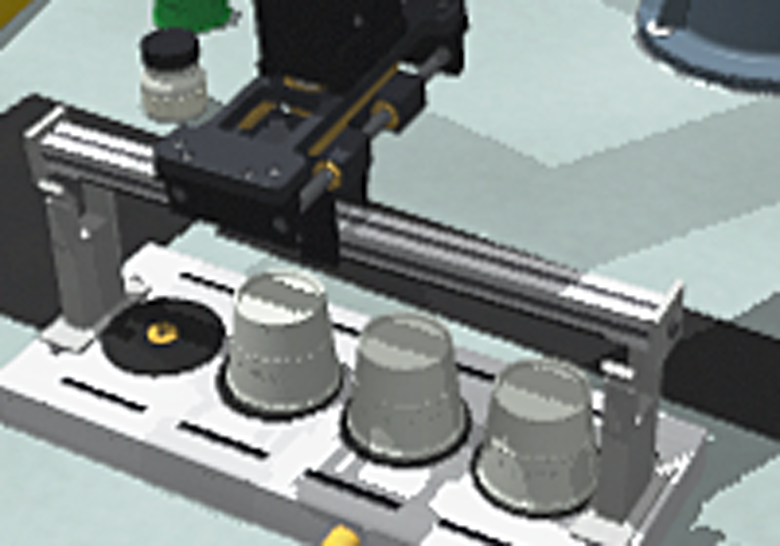

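Emit:
{"method": "play_rows", "body": {
  "commands": [
    {"x": 0,"y": 2,"z": 14,"spin": 0}
  ]
}}

```text
time: 55.05
position: [0.6144, -0.0095, 0.1328]
tool_rot: [0.687, 0.726, -0.019, -0.027]
ft_force: [0.4, -0.4, -3.4]
grip_width: 0.0198
```

```bash
python3 -c "
from h import *
wait(5)
gp(.6134,-.0093,.115,1.625)
"
```

```text
grasp pt [ 0.6136 -0.0093  0.1493]
t 55.3 pos [ 0.6123 -0.0091  0.1307] yaw 1.624 zt [-0.0727  0.0109 -0.9973] F [ 0.1 -0.1 -3.3] w 0.0197 q1,q6 [-0.2  -0.25]
{"x": 0, "y": 1, "z": 16, "spin": -0.001},
```

Emit:
{"method": "play_rows", "body": {
  "commands": [
    {"x": 0,"y": 1,"z": 12,"spin": 0}
  ]
}}

```text
time: 55.4
position: [0.6139, -0.0092, 0.12]
tool_rot: [0.687, 0.726, -0.02, -0.028]
ft_force: [-0.6, -0.4, -3.3]
grip_width: 0.0195
```

```bash
python3 -c "
from h import *
wait(5)
gp(.6134,-.0093,.105,1.625)
"
```

```text
grasp pt [ 0.6137 -0.0091  0.137 ]
t 55.65 pos [ 0.6123 -0.0089  0.1184] yaw 1.624 zt [-0.073   0.011  -0.9973] F [ 0.2 -0.3 -4.6] w 0.0198 q1,q6 [-0.2  -0.25]
{"x": 0, "y": 1, "z": 13, "spin": -0.001},
```

Emit:
{"method": "play_rows", "body": {
  "commands": [
    {"x": 0,"y": 1,"z": 11,"spin": 0}
  ]
}}

```text
time: 55.75
position: [0.6133, -0.0089, 0.1086]
tool_rot: [0.687, 0.726, -0.021, -0.029]
ft_force: [-0.1, -0.3, -3.0]
grip_width: 0.0198
```

```bash
python3 -c "
from h import *
wait(5)
gp(.6134,-.0093,.101,1.625)
s=cams.camera('scene');save('s42',s['img'][190:330,220:420],3.9)
"
```

```text
grasp pt [ 0.614  -0.0089  0.1257]
t 56.0 pos [ 0.6127 -0.0087  0.1071] yaw 1.624 zt [-0.0729  0.0111 -0.9973] F [ 1.4 -0.4 -4.2] w 0.0198 q1,q6 [-0.19 -0.25]
{"x": 0, "y": 0, "z": 6, "spin": -0.001},
```

View pics/s42.png

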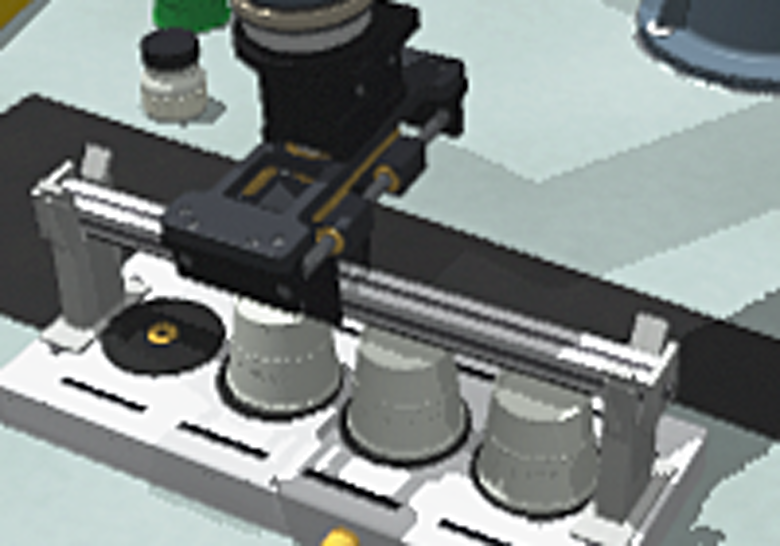

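The bar is in both slots. Last few mm.

Emit:
{"method": "play_rows", "body": {
  "commands": [
    {"x": 0,"y": 0,"z": 5,"spin": 0}
  ]
}}

```text
time: 56.15
position: [0.6134, -0.0088, 0.1031]
tool_rot: [0.687, 0.726, -0.02, -0.029]
ft_force: [0.4, 0.9, -2.2]
grip_width: 0.0195
```

```bash
python3 -c "
from h import *
wait(5)
gp(.6134,-.0093,.1005,1.625)
"
```

```text
grasp pt [ 0.6143 -0.009   0.1213]
t 56.4 pos [ 0.613  -0.0088  0.1026] yaw 1.625 zt [-0.0713  0.0105 -0.9974] F [ 0.6  0.4 -1.9] w 0.0197 q1,q6 [-0.19 -0.25]
{"x": 0, "y": -1, "z": 2, "spin": -0.000},
```

Emit:
{"method": "play_rows", "body": {
  "commands": [
    {"x": 0,"y": 0,"z": 2,"spin": 0}
  ]
}}

```text
time: 56.5
position: [0.6133, -0.0087, 0.1012]
tool_rot: [0.687, 0.726, -0.02, -0.029]
ft_force: [-0.8, 1.1, 10.2]
grip_width: 0.0196
```

```bash
python3 -c "
from h import *
wait(5)
gp(.6134,-.0093,.1,1.625)
"
```

```text
grasp pt [ 0.6146 -0.0089  0.1199]
t 56.75 pos [ 0.6133 -0.0087  0.1012] yaw 1.625 zt [-0.0701  0.0104 -0.9975] F [0.  1.4 2.3] w 0.0196 q1,q6 [-0.19 -0.25]
{"x": 0, "y": -1, "z": 1, "spin": -0.000},
```

Emit:
{"method": "play_rows", "body": {
  "commands": [
    {"x": 0,"y": 0,"z": 0,"spin": 0}
  ],
  "grip": 0.5
}}

```text
time: 56.85
position: [0.6129, -0.0087, 0.1013]
tool_rot: [0.687, 0.726, -0.021, -0.029]
ft_force: [-0.2, -0.1, 0.1]
grip_width: 0.0228
```

```bash
python3 -c "
from h import *
wait(12)
go(.613,-.009,.2,None,27)
"
```

```text
t 57.45 pos [ 0.6133 -0.0087  0.1012] yaw 1.624 zt [-0.0702  0.0105 -0.9975] F [0.  0.2 0.3] w 0.0435 q1,q6 [-0.19 -0.25]
{"x": 0, "y": -2, "z": -25, "spin": -0.000},
{"x": 0, "y": -2, "z": -25, "spin": -0.000},
{"x": 0, "y": -2, "z": -25, "spin": -0.000},
{"x": 0, "y": -2, "z": -25, "spin": -0.000},
```

Emit:
{"method": "play_rows", "body": {
  "commands": [
    {"x": 0,"y": -1,"z": -15,"spin": 0},
    {"x": 0,"y": -2,"z": -25,"spin": 0},
    {"x": 0,"y": -2,"z": -25,"spin": 0},
    {"x": 0,"y": -2,"z": -25,"spin": 0}
  ]
}}

```text
time: 57.85
position: [0.61, -0.0097, 0.1929]
tool_rot: [0.687, 0.725, -0.023, -0.033]
ft_force: [0.0, -0.2, 0.3]
grip_width: 0.0435
```

```bash
python3 -c "
from h import *
wait(3)
go(.507,.34,.2,1.6,42)
c=wcam();save('w43',c['img'])
s=cams.camera('scene');save('s43',s['img'][190:330,220:420],3.9)
"
```

```text
t 58.0 pos [ 0.6118 -0.01    0.194 ] yaw 1.624 zt [-0.0732  0.0111 -0.9973] F [-0.4 -0.2 -0.1] w 0.0432 q1,q6 [-0.2  -0.25]
{"x": 39, "y": -10, "z": 1, "spin": 0.003},
{"x": 39, "y": -10, "z": 1, "spin": 0.003},
{"x": 39, "y": -10, "z": 1, "spin": 0.003},
{"x": 39, "y": -10, "z": 1, "spin": 0.003},
{"x": 39, "y": -10, "z": 1, "spin": 0.003},
{"x": 39, "y": -10, "z": 1, "spin": 0.003},
{"x": 39, "y": -10, "z": 1, "spin": 0.003},
{"x": 39, "y": -10, "z": 1, "spin": 0.003},
{"x": 39, "y": -10, "z": 1, "spin": 0.003},
```

View pics/s43.png

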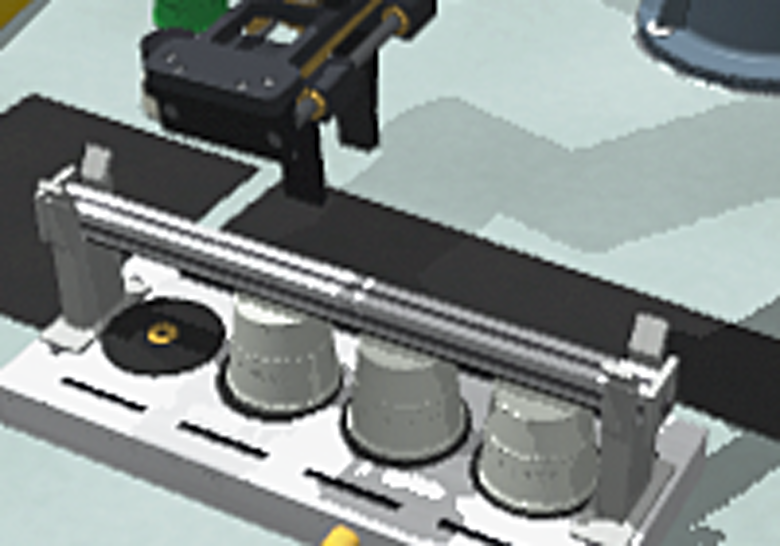

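Emit:
{"method": "play_rows", "body": {
  "commands": [
    {"x": 39,"y": -10,"z": 0,"spin": 0.003},
    {"x": 39,"y": -10,"z": 0,"spin": 0.003},
    {"x": 39,"y": -10,"z": 0,"spin": 0.003},
    {"x": 39,"y": -10,"z": 0,"spin": 0.003},
    {"x": 39,"y": -10,"z": 0,"spin": 0.003},
    {"x": 39,"y": -10,"z": 0,"spin": 0.003},
    {"x": 39,"y": -10,"z": 0,"spin": 0.003},
    {"x": 39,"y": -10,"z": 0,"spin": 0.003}
  ],
  "grip": 0
}}

```text
time: 58.9
position: [0.51, 0.3023, 0.1907]
tool_rot: [0.7, 0.712, -0.032, -0.039]
ft_force: [0.4, 0.1, 0.4]
grip_width: 0.0008
```

```bash
python3 -c "
from h import *
wait(3)
go(.507,.34,.19,1.6,42)
t=cams.camera('top');s=cams.camera('scene')
save('s44',s['img'][230:370,420:540],5);save('t44',t['img'][170:270,170:410],3.3)
for cc in (t,s):
  for d in nets.outline_of(cc,'valve_top')[:2]: print(round(d['conf'],2),np.round(d['pixel'],1),d['region'].sum(),ray(cc,d['pixel'],.096).round(3))
"
```

```text
t 59.05 pos [0.5095 0.3032 0.1907] yaw 1.592 zt [-0.1011  0.0083 -0.9948] F [ 1.  -0.1 -0.4] w 0.0005 q1,q6 [0.33 0.29]
{"x": 37, "y": -2, "z": 1, "spin": -0.008},
0.87 [484.4 300. ] 313 [0.508 0.346 0.096]
```

View pics/s44.png

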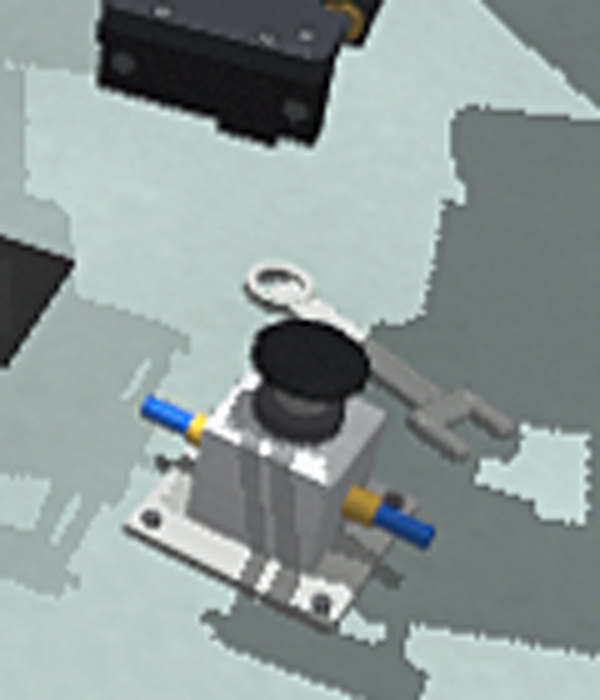

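View pics/t44.png

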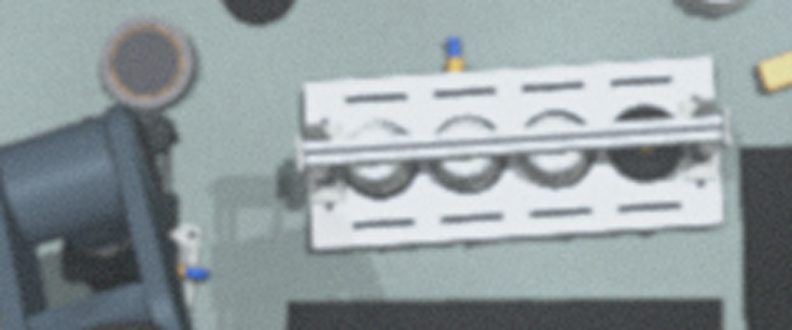

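Emit:
{"method": "play_rows", "body": {
  "commands": [
    {"x": 38,"y": -2,"z": 0,"spin": 0}
  ]
}}

```text
time: 59.35
position: [0.5104, 0.3335, 0.1918]
tool_rot: [0.703, 0.709, -0.033, -0.038]
ft_force: [0.4, 0.4, 0.3]
grip_width: 0.0007
```

```bash
python3 -c "
from h import *
wait(5)
go(.507,.3405,.115,None,42)
"
```

```text
t 59.6 pos [0.5095 0.3366 0.1919] yaw 1.585 zt [-0.0997  0.0082 -0.995 ] F [-0.1 -0.4 -0.8] w 0.0006 q1,q6 [0.38 0.35]
{"x": 2, "y": 3, "z": 38, "spin": -0.000},
{"x": 2, "y": 3, "z": 38, "spin": -0.000},
```

Emit:
{"method": "play_rows", "body": {
  "commands": [
    {"x": 0,"y": 1,"z": 36,"spin": 0},
    {"x": 1,"y": 1,"z": 36,"spin": 0}
  ]
}}

```text
time: 59.8
position: [0.5101, 0.3373, 0.1242]
tool_rot: [0.702, 0.711, -0.026, -0.035]
ft_force: [0.5, 0.3, -0.8]
grip_width: 0.0007
```

```bash
python3 -c "
from h import *
wait(5)
go(.507,.3405,.1,None,42)
s=cams.camera('scene');save('s45',s['img'][230:370,420:540],5)
c=wcam();save('w45',c['img']);print(proj(c,[(.507,.3405,.096)]))
"
```

```text
t 60.05 pos [0.5103 0.3383 0.1253] yaw 1.583 zt [-0.0871  0.0131 -0.9961] F [ 0.6 -0.2 -0.2] w 0.0005 q1,q6 [0.38 0.34]
{"x": 2, "y": -1, "z": 26, "spin": -0.000},
[[311.95494856 277.4660068 ]]
```

View pics/s45.png

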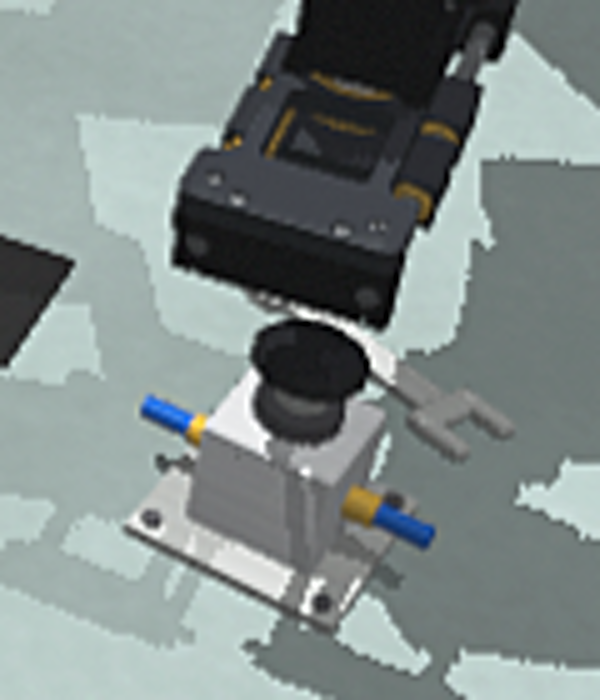

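View pics/w45.png

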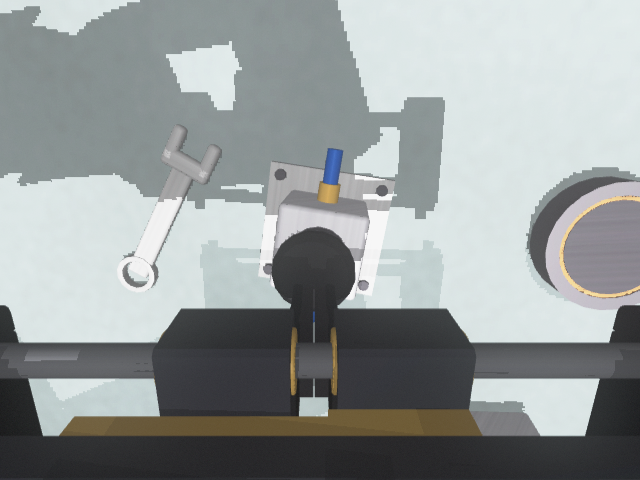

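Emit:
{"method": "play_rows", "body": {
  "commands": [
    {"x": 6,"y": 1,"z": 25,"spin": 0}
  ]
}}

```text
time: 60.25
position: [0.5135, 0.3462, 0.1057]
tool_rot: [0.702, 0.711, -0.02, -0.033]
ft_force: [1.0, -0.3, 0.3]
grip_width: 0.0004
```

```bash
python3 -c "
from h import *
wait(5)
go(.508,.345,.0845,None,42)
"
```

```text
t 60.5 pos [0.5102 0.3454 0.1024] yaw 1.583 zt [-0.0837  0.0143 -0.9964] F [ 0.2 -0.4  0.2] w 0.0002 q1,q6 [0.39 0.35]
{"x": -1, "y": -1, "z": 18, "spin": -0.000},
```

Emit:
{"method": "play_rows", "body": {
  "commands": [
    {"x": 0,"y": 0,"z": 10,"spin": 0}
  ]
}}

```text
time: 60.6
position: [0.5113, 0.3462, 0.0946]
tool_rot: [0.702, 0.711, -0.022, -0.034]
ft_force: [1.0, -0.8, 4.6]
grip_width: 0.0006
```

```bash
python3 -c "
from h import *
wait(4)
go(.508,.345,.0835,None,42)
"
```

```text
t 60.8 pos [0.511  0.3461 0.0937] yaw 1.583 zt [-0.0799  0.0158 -0.9967] F [1.8 0.1 4.6] w 0.0002 q1,q6 [0.39 0.35]
{"x": -1, "y": -2, "z": 10, "spin": -0.000},
```

Emit:
{"method": "play_rows", "body": {
  "commands": [
    {"x": 0,"y": -1,"z": 8,"spin": 0},
    {"x": 0,"y": -1,"z": 7,"spin": 0}
  ]
}}

```text
time: 61.0
position: [0.5114, 0.3463, 0.0842]
tool_rot: [0.702, 0.712, -0.019, -0.032]
ft_force: [-5.1, -5.8, 42.2]
grip_width: 0.0004
```

```bash
python3 -c "
from h import *
for i in range(3):
  wait(3); go(.508,.345,.0835,None,42)
s=cams.camera('scene');save('s46',s['img'][230:370,420:540],5)
"
```

```text
t 61.15 pos [0.5112 0.3462 0.0846] yaw 1.584 zt [-0.0723  0.0166 -0.9972] F [-1.3 -1.8 16.3] w -0.0001 q1,q6 [0.39 0.35]
{"x": -1, "y": -3, "z": 1, "spin": -0.000},
t 61.3 pos [0.5112 0.3462 0.0845] yaw 1.584 zt [-0.0722  0.0167 -0.9973] F [-1.1 -2.5 15.9] w 0.0005 q1,q6 [0.39 0.35]
{"x": -1, "y": -3, "z": 1, "spin": -0.000},
t 61.45 pos [0.5112 0.3462 0.0846] yaw 1.584 zt [-0.0722  0.0167 -0.9973] F [-0.8 -3.8 16.6] w 0.0005 q1,q6 [0.39 0.35]
{"x": -1, "y": -3, "z": 1, "spin": -0.000},
```

```bash
python3 -c "
from h import *
wait(15);go(.508,.345,.0835,None,42);wait(17);go(.508,.345,.2,None,30)
"
```

```text
t 62.25 pos [0.5112 0.3462 0.0846] yaw 1.584 zt [-0.0722  0.0167 -0.9973] F [-0.3 -2.6 16.9] w 0.0003 q1,q6 [0.39 0.35]
{"x": -1, "y": -3, "z": 1, "spin": -0.000},
t 63.1 pos [0.5112 0.3462 0.0846] yaw 1.584 zt [-0.0721  0.0167 -0.9973] F [-1.  -2.9 16. ] w 0.0007 q1,q6 [0.39 0.35]
{"x": 0, "y": -3, "z": -29, "spin": -0.000},
{"x": 0, "y": -3, "z": -29, "spin": -0.000},
{"x": 0, "y": -3, "z": -29, "spin": -0.000},
{"x": 0, "y": -3, "z": -29, "spin": -0.000},
```

View pics/s46.png

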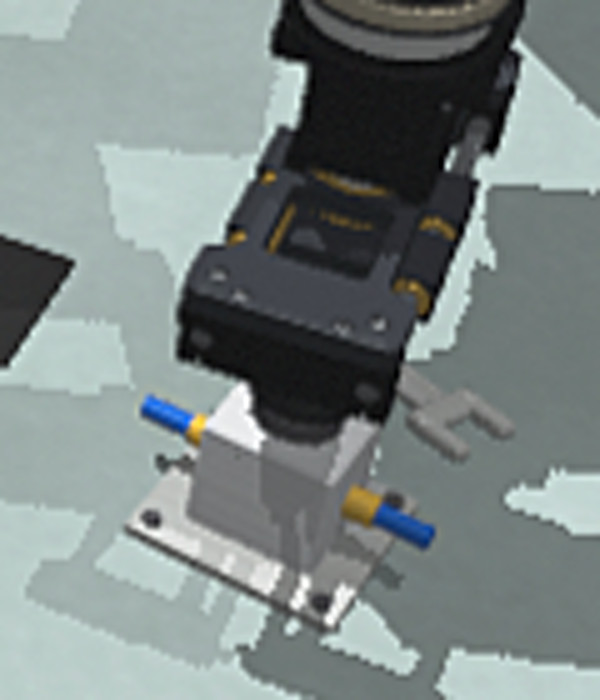

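Emit:
{"method": "play_rows", "body": {
  "commands": [
    {"x": 0,"y": -2,"z": -15,"spin": 0},
    {"x": 0,"y": -3,"z": -29,"spin": 0},
    {"x": 0,"y": -3,"z": -29,"spin": 0},
    {"x": 0,"y": -3,"z": -29,"spin": 0},
    {"x": -30,"y": -30,"z": -20,"spin": 0}
  ]
}}

```text
time: 63.6
position: [0.481, 0.3142, 0.2122]
tool_rot: [0.702, 0.712, -0.02, -0.032]
ft_force: [0.3, -0.4, -0.2]
grip_width: 0.0003
```

```bash
python3 -c "
from h import *
wait(6)
go(.508,.345,.2,None,42)
t=cams.camera('top');s=cams.camera('scene')
save('s47',s['img'][190:370,220:540],2.4);save('t47',t['img'][170:270,170:410],3.3)
"
```

```text
t 63.9 pos [0.4773 0.3121 0.2097] yaw 1.583 zt [-0.0806  0.0135 -0.9967] F [-0.8 -0.2 -0.6] w 0.0007 q1,q6 [0.36 0.33]
{"x": 16, "y": 16, "z": 4, "spin": -0.000},
{"x": 16, "y": 16, "z": 4, "spin": -0.000},
```

View pics/s47.png

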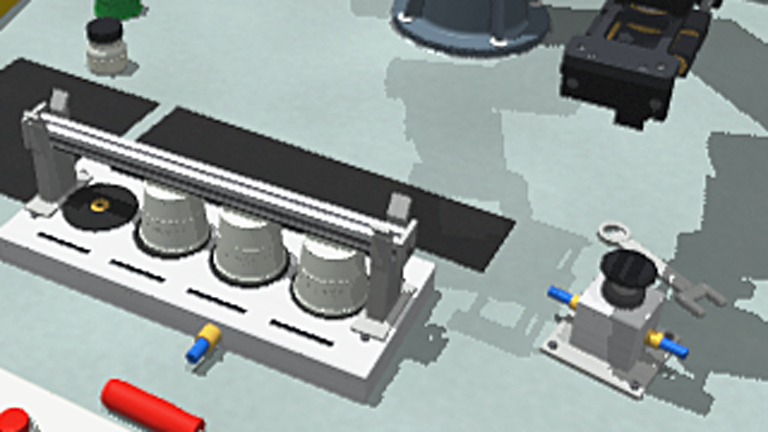

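View pics/t47.png

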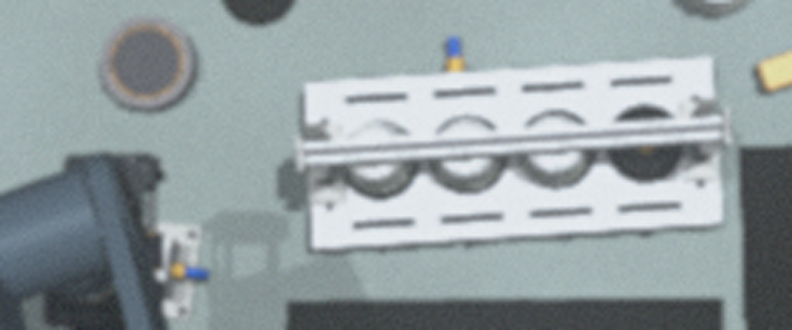

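```bash
python3 -c "
from h import *
s=cams.camera('scene');t=cams.camera('top')
a=cv2.imread('pics/scene0.png');b=cv2.cvtColor(s['img'],cv2.COLOR_RGB2BGR)
cv2.imwrite('pics/cmp.png',cv2.resize(np.vstack([a[225:345,215:415],b[225:345,215:415]]),None,fx=2.4,fy=2.4,interpolation=cv2.INTER_CUBIC))
for c in (s,t):
  d=nets.outline_of(c,'bar')[0];ys,xs=np.where(d['region']);print(d['conf'],cv2.minAreaRect(np.c_[xs,ys].astype(np.float32)))
"
```

```text
0.75 ((311.3628845214844, 268.95904541015625), (171.35031127929688, 23.083141326904297), 16.63095474243164)
0.93 ((325.49273681640625, 211.87924194335938), (10.163169860839844, 131.4860076904297), 86.53176879882812)
```

View pics/cmp.png

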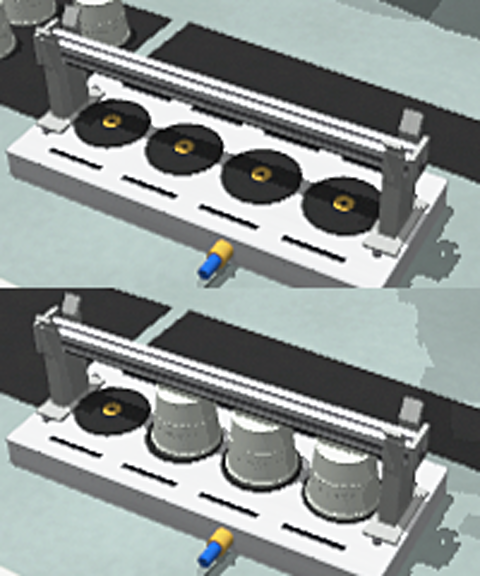

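The bar is back in its original home pose, to within a pixel or so in both views. The cups are on their seats and the valve is up, so I'm handing in.

```bash
python3 -c "
from h import *
robot.hand_in();print(robot.get_obs()['time'])"
```

```text
the job is handed in; nothing more can be done
the job is handed in; nothing more can be done
```

I finished the job and handed it in at about 64 s on the robot's clock. The hand-in gives no verdict, so the results below are my own checks.

- **Bar out:** I lifted it level out of both brackets and laid it on the front mat.
- **Cups:** Three white cups were on the cup mat; I left the green look-alike and the cups elsewhere alone. They stand mouth down on seats 1, 2 and 3; seat 0 is empty.
- **Knocked cup:** While I was lifting the bar to put it back, the cup on seat 1 was knocked a few centimetres aside. I laid the bar down again and re-seated that cup, then fetched the bar.
- **Bar back:** I lowered it into both brackets until it rested there. In the last pictures it matches its starting pose to about a pixel or two in the scene and top views.
- **Valve:** I pushed it to its stop with about 16 N and held it for about 2.1 s, then let it go. The last picture shows the head up and the arm clear.

**Disagreements:**
- **Cup centring:** The two cameras put the cups 1–2.5 mm (top) and 4–6 mm (scene) from the nozzle centres, both inside the 10 mm limit. I took those measurements before the knock. After it I checked the re-seated cup only by eye and by the tool's position.
- **Tool tilt:** The tool drifted up to 0.1 rad out of vertical during the run. It was tilted about 0.07 rad when the bar went back, mostly as roll about the bar's own axis; the bar's lengthwise tilt was about 0.01 rad.

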